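Clear the jammed bush magazines and stand them back on the feeder base

ROBOT

A 7-joint arm with a two-finger parallel gripper is mounted at the origin on a cart in front of the work surface, level with it; the furniture and walls round the work are solid. World frame = base frame: x ahead of the robot, y to its left, z up, the work surface at z = 0. Lengths are in m, angles in rad, forces in N, time in s.
With the tool pointing down it reaches from about 0.425 to 0.875 m from the base axis. Payload 8.4 kg.
Tool frame: the origin (TCP) lies midway between the tips of the shut fingers; the grasp point (between the pads) lies 19 mm behind it; z points along the fingers, y is the direction in which the jaws open and shut (so a half turn about z gives the same grasp; the last joint's range is limited). The gripper opens to 85 mm and grips with 20 to 120 N. Pads are 22 mm wide; open, the fingers measure 114 mm over their backs; the gripper's body (76 mm by 85 mm) begins 54 mm behind the grasp point. The pads swing forward as they close: fully open they stand 13 mm farther back than shut.
Start: joints at [-1.335, 0.333, 0.04, 1.465, -0.013, 1.343, -0.059], TCP at [0.214, 0.614, 0.231] pointing down, gripper open.
Joint ranges: [-2.58, 2.58], [-0.38, 2.09], [-1.3, 1.39], [0.25, 2.4], [-1.5, 4.64], [0.08, 2.09], [-2.65, 2.65]. Speed limits (rad/s): [2.22, 2.22, 2.79, 2.79, 3.14, 3.14, 3.14].

INTERFACE

Orientations are given as a unit quaternion [w, x, y, z].
In Python, from workcell import r, imaging gives the robot as it stands. The module is installed in compiled form; this text tells all that it offers.
- The arm moves only by the shell command python3 -m handwheel 'ROWS' [FORCE]. ROWS is JSON, a list of rows, each an object with "xyz": the shift along the tool's x, y, z in mm, a list of three; "delta_rot": the turn, a rotation vector about the tool's x, y, z in degrees, a list of three; "grip": the opening, from -1 (shut) to 1 (fully open), so that 0 is half open. A call has 1 to 5 rows; each row shifts and turns the pose as measured when the row begins, along the tool's axes as they then stand; what a row does not reach is not made up. A row lasts 1/12 s, in which the tool goes at most 41.7 mm and 7.16 degrees, less where a joint would pass 70% of its speed; a pose out of reach is approached as far as the arm can. A call with a gripper value outside its range is refused whole. The fingers move at their own pace and stop on an object; FORCE is the grip in N (left out, the last holds). Time passes only in rows, so rows that do not move let the fingers close. It gives the time, the measured TCP pose, the force and the opening at its end, in the units of the state.
- r.read_state(): the state, without advancing time (a new reading comes with each control period).
- imaging.snapshot(name): name is "scene" or "top" or "wrist"; returns a dict with "frame" (400x640x3 uint8, red, green, blue), "fx", "fy", "cx", "cy" (pixels), "distortion" ([k1, k2, p1, p2, k3] as OpenCV has them; the pictures are not rectified), "T" (4x4, takes a point from camera to world coordinates); the wrist camera has in their place "tool_from_camera" (4x4, takes a point from camera to tool coordinates, whose origin is the TCP and whose axes are the flange's). Camera axes: x right, y up, looking along -z (the intrinsics and any distortion apply to the point x, -y, -z); pixel columns grow to the right and rows downward; lengths in m; the calibration is good to about 2 mm. A picture is of the moment at which its call begins: read the wrist's pose just before it. There is no depth.
- r.close_job(): hands the job in, once; it reports no verdict.
The state is a dict: "time": time; "joint_pos": joint angles; "joint_vel": joint speeds; "joint_torque": joint torques, N m; "position": TCP position; "tcp_rot": TCP orientation; "wrist_force": force on the tool from outside, world axes, zero at the start; "moment": the same for the moment, N m; "gripper_width": finger opening in m.
Only numpy, scipy, OpenCV 4.12 (cv2) and the standard library are available. Lean on these libraries where they do the work, as an engineer would, in place of code of your own. Each camera call takes 0.05 s, during which the arm holds its last target.

TASK

Brass bushes are stuck in the noses of magazine tubes in the clearing rack: tip the cradle right over to its stop by its lever, drive every stuck bush out into its catch pan with the push rod, then swing the cradle back upright. Stand all three tubes upright on the magazine base each with its tapered nose fully home in a socket of its own, and put the push rod back upright in its stand. Leave the other things on the bench where they are.

Things in the scene. Friction and masses are not known exactly. Their poses are not given: they have to be found in the camera images.
- clear_rack: Clearing rack, fixed: grey housing, 178 x 216 mm, 50 mm high, with a cradle plate hung on pivots. Origin on the bench under the middle of the pivot axis, which is 157 mm up; y along that axis, x to the catch pan, z up. Tubes hang by their flanges in the plate at y = -62, 0, 62 mm. A sole plate 3 mm under the noses shuts them while the cradle is upright. Pan: x 7 to 113 mm, y -94 to 94 mm, floor 52 mm up, walls to 83 mm.
- cradle (a joint): Tilt of the cradle about the pivot axis: 0 upright; grows as the tubes' mouths lean to -x of the rack and their noses swing to +x, clear of the sole plate and over the catch pan; stop at 0.524 rad. Friction of 0.5 N m holds it where it is left; about 6 N at the knob moves it.
- lever_knob (a point): Centre of the black ball knob, 27 mm in diameter, on the cradle's lever: at y = -134 mm of the rack, 82 mm from the pivot axis, straight above it when the joint is 0; it moves on an arc to -x of the rack as the cradle tips. A 10 mm bar leads down from it. It may be gripped or pushed.
- tube_1: Magazine tube, 160 g, 100 mm long, bore 18 mm right through. Origin at the centre of the nose end, z along the axis to the mouth. Taper from 22 mm diameter at z = 0 to 32 mm at z = 24 mm, then 32 mm; flange 44 mm wide at z = 68 to 73 mm; grip it above that. It hangs with 1 mm of play and lifts out along its axis. Two spring balls in the bore at z = 30 mm hold back a bush, if there is one.
- tube_2: Magazine tube, 160 g, 100 mm long, bore 18 mm right through. Origin at the centre of the nose end, z along the axis to the mouth. Taper from 22 mm diameter at z = 0 to 32 mm at z = 24 mm, then 32 mm; flange 44 mm wide at z = 68 to 73 mm; grip it above that. It hangs with 1 mm of play and lifts out along its axis. Two spring balls in the bore at z = 30 mm hold back a bush, if there is one.
- tube_3: Magazine tube, 160 g, 100 mm long, bore 18 mm right through. Origin at the centre of the nose end, z along the axis to the mouth. Taper from 22 mm diameter at z = 0 to 32 mm at z = 24 mm, then 32 mm; flange 44 mm wide at z = 68 to 73 mm; grip it above that. It hangs with 1 mm of play and lifts out along its axis. Two spring balls in the bore at z = 30 mm hold back a bush, if there is one.
- bush_1: Brass bush, 15.5 mm diameter, 16 mm long, 22 g; at first stuck in tube_1, or absent (that tube is then empty); its lower face 32 mm above the nose end. Origin at the centre of one end, z along its axis. 4 to 6 N push it past the spring balls; it must be pushed on until it leaves the nose.
- bush_2: Brass bush, 15.5 mm diameter, 16 mm long, 22 g; at first stuck in tube_2, or absent (that tube is then empty); its lower face 32 mm above the nose end. Origin at the centre of one end, z along its axis. 4 to 6 N push it past the spring balls; it must be pushed on until it leaves the nose.
- bush_3: Brass bush, 15.5 mm diameter, 16 mm long, 22 g; at first stuck in tube_3, or absent (that tube is then empty); its lower face 32 mm above the nose end. Origin at the centre of one end, z along its axis. 4 to 6 N push it past the spring balls; it must be pushed on until it leaves the nose.
- magazine_base: Magazine base: loose steel disc, 164 mm in diameter, 20 mm thick, 2 to 3 kg, with three round tapered sockets, 45 mm in diameter, tops 43 mm above the bench, 47 mm from the centre, 120 degrees apart; small pin in the middle, 40 mm high. Origin at the centre of its underside, z up.
- socket_1 (a point): A socket of the magazine base: where the centre of a tube's nose end lies when the tube is fully home (22 mm above the bench); z up along the axis. The taper matches the nose and is 31 mm wide at the mouth, 21 mm above this point. Any tube fits any socket; lower it straight down and finish with a light push of a few newtons.
- socket_2 (a point): A socket of the magazine base: where the centre of a tube's nose end lies when the tube is fully home (22 mm above the bench); z up along the axis. The taper matches the nose and is 31 mm wide at the mouth, 21 mm above this point. Any tube fits any socket; lower it straight down and finish with a light push of a few newtons.
- socket_3 (a point): A socket of the magazine base: where the centre of a tube's nose end lies when the tube is fully home (22 mm above the bench); z up along the axis. The taper matches the nose and is 31 mm wide at the mouth, 21 mm above this point. Any tube fits any socket; lower it straight down and finish with a light push of a few newtons.
- rod_stand: Stand of the push rod, fixed: round foot, 90 mm in diameter, with an upright post 37 mm in diameter near the top, which is 153 mm above the bench; bore 14 mm, tapered mouth 31 mm wide. Origin at the centre of the underside, z up.
- stand_socket (a point): Where the push rod's tip lies when the rod stands fully home: on the post's axis, 26 mm above the bench (127 mm below the post's top); z up.
- push_rod: Push rod, 140 g: shaft 10 mm in diameter with a rounded tip; cone from 10 mm diameter at z = 102 mm to 22 mm at z = 116 mm; thin neck; black square handle, 22 x 22 mm with its faces along x and y, from z = 131 to 185 mm. Origin at the tip, z along the rod to the handle. The cone stops on a tube's mouth when the tip is 11 mm past the nose end.
- rod_tip (a point): The tip of the push rod (its origin).
- oil: Bystander, loose: amber oil bottle, 38 mm across and 106 mm high; to be left alone.
- grease_tin: Bystander, loose: round tin, 69 mm across, 40 mm high; to be left alone.
Things that resemble listed ones, but are neither listed nor needed, are in the scene too. What is shaped like the tube_2 but blue or purple is not meant.

How it is judged:
By the outcome, as a careful person would: the job done as asked, in the order asked, and still so for the second after the job is handed in, with the robot touching nothing.
Of bush_1, bush_2, bush_3 only 2 to 3 are there at a start; the rules pass over those that are not, and their reading is None.
At some moment in a run one of magazine_base may be knocked a few centimetres aside while the robot is not near it.
It also fails if it takes over 200 s, if anything falls off the work surface, if the arm or the gripper's body presses on something with over 40 N, if the wrist force passes 120 N, or if a joint passes its speed limit or range.

## Working session

There is one attempt and no reset: what is moved stays moved. The work goes in short steps, Python scripts to look and compute and a shell command to move; the robot and the scene stay as the last step left them, time stands still between calls to the robot, and variables do not carry over. Pictures are saved under pics/ and viewed, and the job is handed in when it is done.

```bash
ls; mkdir -p pics
python3 - <<'E'
from workcell import r, imaging
import cv2,json
s=r.read_state();print({k:(v if not hasattr(v,'tolist') else v.tolist()) for k,v in s.items()})
for n in ["scene","top","wrist"]:
    d=imaging.snapshot(n);cv2.imwrite(f"pics/{n}0.png",d["frame"][:,:,::-1])
    print(n,{k:v for k,v in d.items() if k!="frame"})
E
```

```text
pics
{'time': 0.0, 'joint_pos': [-1.335198460992502, 0.3339016826015368, 0.0398650813083809, 1.466301600963114, -0.013383017009675235, 1.3432695560292818, -0.05854628094427196], 'joint_vel': [-0.00021440149261457144, 0.0009879197615064795, 0.001279605616798063, -0.0008502755000011982, -0.00020477563422422655, 0.001506708907390954, 0.0009182688255734264], 'joint_torque': [-0.0006955038588785101, -65.85612058639526, 1.3644839823246002, -40.55619478225708, 0.01651667116675526, 0.012541784963104874, -9.107475307246204e-06], 'position': [0.21345300962391123, 0.6134661049457955, 0.2304122534472922], 'tcp_rot': [-7.340455787372273e-05, 0.16664370058095831, 0.9860168484306207, -0.0008039150461041884], 'wrist_force': [-1.2274063832465638, 0.7187753429572803, 0.004203957469547655], 'moment': [-0.0249651112051038, -0.06567747344973605, -0.01129763249955613], 'gripper_width': 0.08562059016153879}
scene {'fx': 407.5538384214905, 'fy': 407.5538384214905, 'cx': 315.52160437049895, 'cy': 198.89786173724298, 'distortion': array([-0.01085976,  0.        ,  0.        ,  0.        ,  0.        ]), 'T': 
[... 640 characters left out ...]
546615e-01,  9.74921948e-01,
         1.39572837e+00],
       [ 0.00000000e+00,  0.00000000e+00,  0.00000000e+00,
         1.00000000e+00]])}
wrist {'fx': 279.0483137184591, 'fy': 279.0483137184591, 'cx': 324.28499524601403, 'cy': 202.22350634608824, 'distortion': array([-0.03468091,  0.        ,  0.        ,  0.        ,  0.        ]), 'tool_from_camera': array([[ 2.19840551e-04,  9.54271515e-01,  2.98941178e-01,
         7.80645414e-02],
       [ 9.99999969e-01, -2.44771211e-04,  4.59543584e-05,
        -6.06997666e-04],
       [ 1.17025129e-04,  2.98941159e-01, -9.54271539e-01,
        -1.42729944e-01],
       [ 0.00000000e+00,  0.00000000e+00,  0.00000000e+00,
         1.00000000e+00]])}
```

View pics/scene0.png

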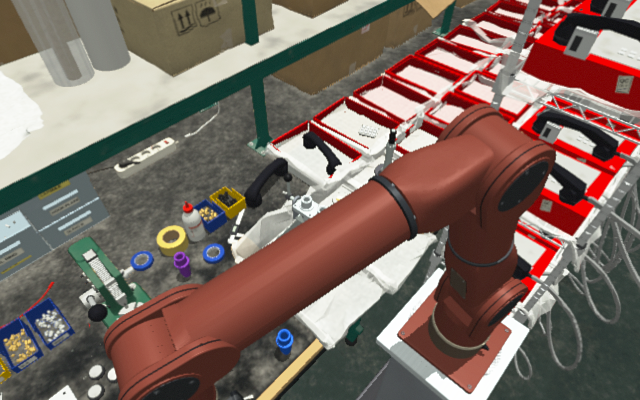

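View pics/top0.png

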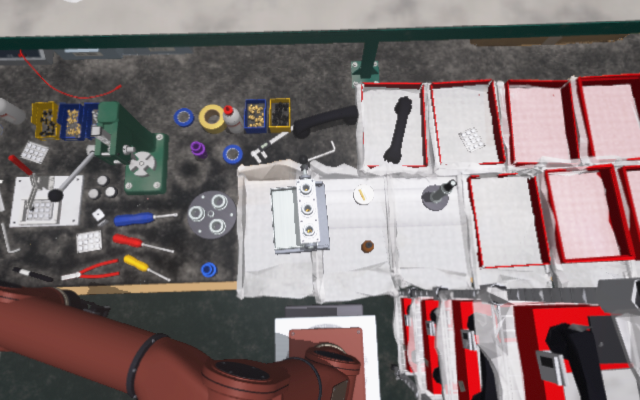

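Run:
```python
import cv2
a=cv2.imread("pics/top0.png")
cv2.imwrite("pics/topc1.png",cv2.resize(a[130:290,170:320],None,fx=4,fy=3.7,interpolation=cv2.INTER_CUBIC)[:600])
cv2.imwrite("pics/topc2.png",cv2.resize(a[130:290,260:470],None,fx=3.7,fy=3.7,interpolation=cv2.INTER_CUBIC)[:600])
```

```text
(no output)
```

View pics/topc1.png

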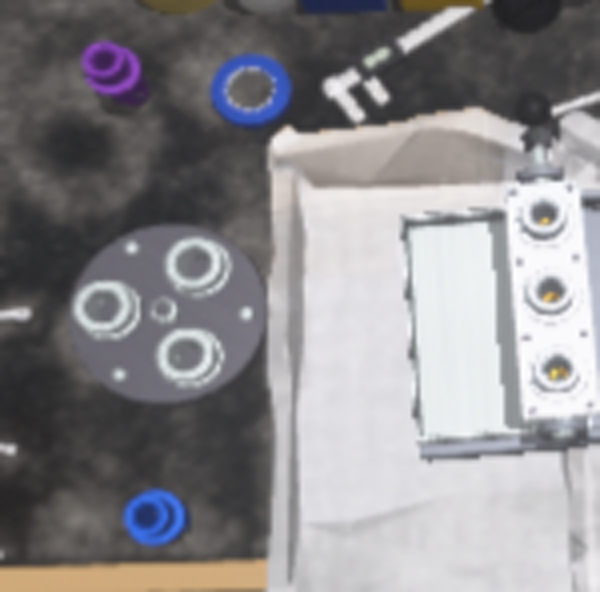

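View pics/topc2.png

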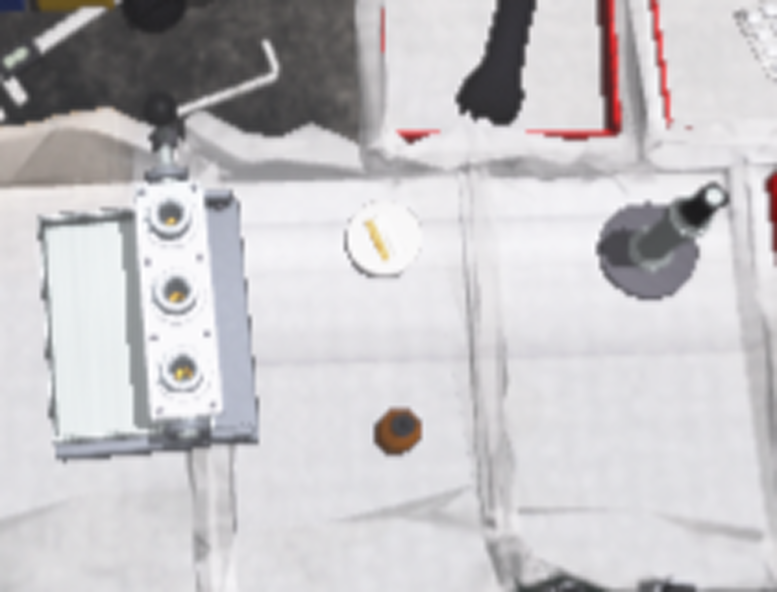

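View pics/wrist0.png

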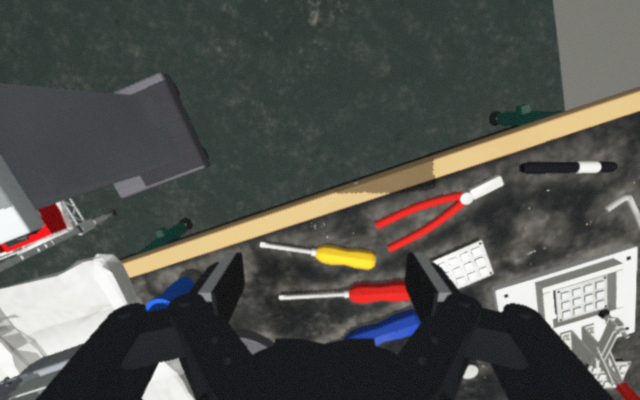

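```bash
cat > h.py <<'E'
import numpy as np, cv2
from workcell import r, imaging
from scipy.spatial.transform import Rotation as R
def tool():
    s=r.read_state();q=s["tcp_rot"];T=np.eye(4)
    T[:3,:3]=R.from_quat([q[1],q[2],q[3],q[0]]).as_matrix();T[:3,3]=s["position"];return T
def snap(n,f=None):
    Tt=tool(); d=imaging.snapshot(n)
    if n=="wrist": d["T"]=Tt@d["tool_from_camera"]
    d["K"]=np.array([[d["fx"],0,d["cx"]],[0,d["fy"],d["cy"]],[0,0,1.]])
    if f: cv2.imwrite("pics/"+f,d["frame"][:,:,::-1])
    return d
def ray(d,u,v):
    p=cv2.undistortPoints(np.array([[[u,v]]],float),d["K"],np.array(d["distortion"])).ravel()
    return d["T"][:3,3],d["T"][:3,:3]@np.array([p[0],-p[1],-1])
def onplane(d,u,v,z):
    o,k=ray(d,u,v);return o+k*(z-o[2])/k[2]
def proj(d,P):
    P=np.atleast_2d(P);c=(P-d["T"][:3,3])@d["T"][:3,:3]
    c=c*[1,-1,-1]
    return cv2.projectPoints(c.reshape(-1,1,3),np.zeros(3),np.zeros(3),d["K"],np.array(d["distortion"]))[0].reshape(-1,2)
def tri(rays):
    A=np.zeros((3,3));b=np.zeros(3)
    for o,k in rays:
        k=k/np.linalg.norm(k);M=np.eye(3)-np.outer(k,k);A+=M;b+=M@o
    return np.linalg.solve(A,b)
def st():
    s=r.read_state();T=tool()
    print("t",round(s["time"],2),"p",np.round(np.array(s["position"])*1000,1),"zx",np.round(T[:3,2],3),np.round(T[:3,0],3),"F",np.round(s["wrist_force"],1),"w",round(s["gripper_width"]*1000,1),"q",np.round(s["joint_pos"],2))
def crop(d,f,x0,y0,x1,y1,k,marks=()):
    a=d["frame"][:,:,::-1].copy()
    c=cv2.resize(a[y0:y1,x0:x1],None,fx=k,fy=k,interpolation=cv2.INTER_CUBIC)
    for u,v in marks: cv2.drawMarker(c,(int((u-x0+.5)*k),int((v-y0+.5)*k)),(255,0,255),cv2.MARKER_CROSS,12,1)
    cv2.imwrite("pics/"+f,c)
E
python3 - <<'E'
from h import *
d=snap("top")
def P(n,u,v,z): print(n,np.round(onplane(d,u,v,z)*1000,1))
c1=lambda x,y:(170+x/4-.5,130+y/3.7-.5)
c2=lambda x,y:(260+x/3.7-.5,130+y/3.7-.5)
for n,x,y in[("s1",194,264),("s2",106,308),("s3",186,352)]: P(n,*c1(x,y),.043)
P("pin",*c1(163,309),.04); P("disc",*c1(168,314),.02)
for n,x,y in[("tubeA",169,215),("tubeB",175,292),("tubeC",182,370)]: P(n,*c2(x,y),.157+.03)
P("knob",*c2(161,107),.239)
P("handletop",*c2(711,196),.211);P("foot",*c2(648,251),.012)
P("tin",*c2(383,239),.04);P("oil",*c2(402,424),.1)
for n,x,y in[("pan",40,218),("pan2",57,458),("pan3",257,442),("p4",232,192)]: P(n,*c2(x,y),.083 if x<100 else .05)
E
```

```text
s1 [526.9 334.8  43. ]
s2 [489.6 404.9  43. ]
s3 [448.6 339.4  43. ]
pin [487.8 359.7  40. ]
disc [487.  360.6  20. ]
tubeA [526.8  45.2 187. ]
tubeB [464.3  41.9 187. ]
tubeC [402.4  37.9 187. ]
knob [600.  48. 239.]
handletop [ 523.1 -378.4  211. ]
foot [ 523.7 -381.8   12. ]
tin [ 535.7 -140.    40. ]
oil [ 364.7 -140.7  100. ]
pan [553.5 159.6  83. ]
pan2 [347.  146.2  83. ]
pan3 [358.5 -21.6  50. ]
p4 [580.3  -7.2  50. ]
```

```bash
python3 -m handwheel '[{"xyz":[0,0,-30],"delta_rot":[0,0,-5.7],"grip":1},{"xyz":[0,0,-30],"delta_rot":[0,0,-5.7],"grip":1},{"xyz":[0,0,-30],"delta_rot":[0,0,-5.7],"grip":1},{"xyz":[0,0,-30],"delta_rot":[0,0,-5.7],"grip":1}]' 40
cat >> h.py <<'E'
RX=np.array([-.0586,.998,0]);RY=np.array([-.998,-.0586,0]);RO=np.array([.4643,.0419,0])
def rack(x,y,z): return RO+RX*x/1000+RY*y/1000+np.array([0,0,z/1000])
def go(p,Rt=None):
    "print shift in tool axes (mm) to reach p(m) and rotvec(deg) to Rt"
    T=tool();d=T[:3,:3].T@(np.array(p)-T[:3,3])*1000
    print("shift",np.round(d,1),"rows>=",int(np.ceil(np.linalg.norm(d)/41)))
    if Rt is not None: print("rot",np.round(np.degrees(R.from_matrix(T[:3,:3].T@Rt).as_rotvec()),2))
def frame(z,x):
    z=np.array(z,float);z/=np.linalg.norm(z);x=np.array(x,float);x-=z*(x@z);x/=np.linalg.norm(x)
    return np.column_stack([x,np.cross(z,x),z])
E
python3 -c "
from h import *
st();go(rack(0,-134,330),frame([0,0,-1],RY))"
```

```text
time: 0.53
position: [0.2124, 0.6104, 0.3449]
tcp_rot: [-0.003, -0.038, 0.999, -0.009]
wrist_force: [-0.4, 0.5, 0.7]
gripper_width: 0.0853
t 0.53 p [212.4 610.4 344.9] zx [-0.005 -0.018 -1.   ] [-0.997 -0.076  0.006] F [-0.4  0.5  0.7] w 85.3 q [-1.3   0.31 -0.01  1.26  0.    1.58  0.34]
shift [-342.2 -587.9   22.9] rows>= 17
rot [-0.98 -0.33  0.99]
```

```bash
for i in 1; do python3 -m handwheel '[{"xyz":[-20,-35,1],"delta_rot":[0,0,0],"grip":1},{"xyz":[-20,-35,1],"delta_rot":[0,0,0],"grip":1},{"xyz":[-20,-35,1],"delta_rot":[0,0,0],"grip":1},{"xyz":[-20,-35,1],"delta_rot":[0,0,0],"grip":1},{"xyz":[-20,-35,1],"delta_rot":[0,0,0],"grip":1}]'; done
python3 -m handwheel '[{"xyz":[-20,-35,1],"delta_rot":[0,0,0],"grip":1},{"xyz":[-20,-35,1],"delta_rot":[0,0,0],"grip":1},{"xyz":[-20,-35,1],"delta_rot":[0,0,0],"grip":1},{"xyz":[-20,-35,1],"delta_rot":[0,0,0],"grip":1},{"xyz":[-20,-35,1],"delta_rot":[0,0,0],"grip":1}]'
python3 -c "
from h import *
st();go(rack(0,-134,330),frame([0,0,-1],RY))
d=snap('scene','scene1.png')"
```

```text
time: 0.95
position: [0.3228, 0.4492, 0.3473]
tcp_rot: [-0.003, -0.051, 0.999, -0.002]
wrist_force: [0.9, 0.9, 0.4]
gripper_width: 0.0854
time: 1.37
position: [0.4421, 0.2777, 0.3426]
tcp_rot: [-0.002, -0.051, 0.999, -0.001]
wrist_force: [1.0, 0.7, 1.1]
gripper_width: 0.0855
t 1.37 p [442.1 277.7 342.6] zx [-0.005 -0.003 -1.   ] [-0.995 -0.102  0.005] F [1.  0.7 1.1] w 85.5 q [-0.89  0.03  0.25  1.6  -0.01  1.52  1.04]
shift [-131.9 -242.6   12.6] rows>= 7
rot [-0.15 -0.29  2.48]
```

View pics/scene1.png

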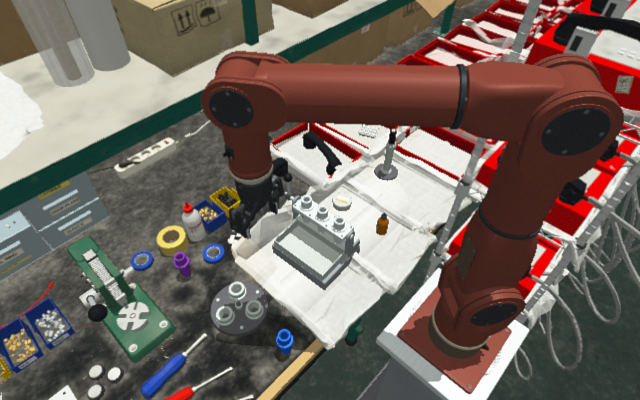

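```bash
python3 -c "
from h import *
d=snap('scene');crop(d,'sc1.png',195,185,365,335,4)
crop(d,'sc2.png',330,120,430,240,5)
d=snap('top');crop(d,'tp1.png',180,150,340,270,5)"
```

```text
(no output)
```

View pics/sc1.png

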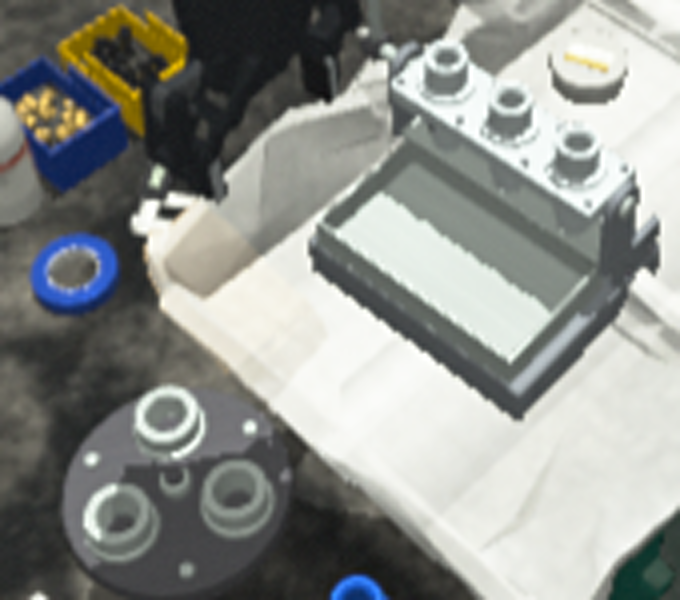

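View pics/sc2.png

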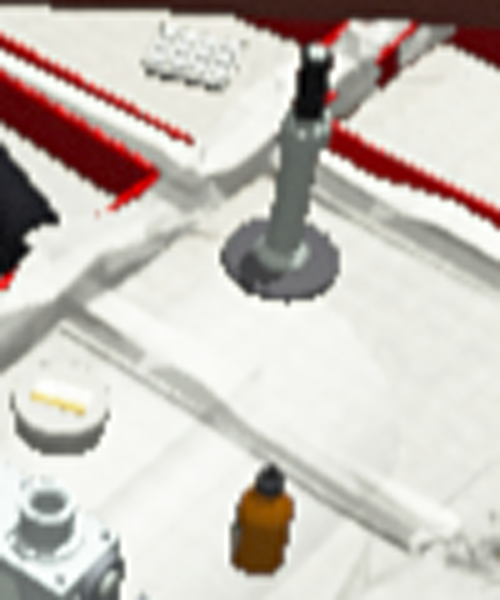

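View pics/tp1.png

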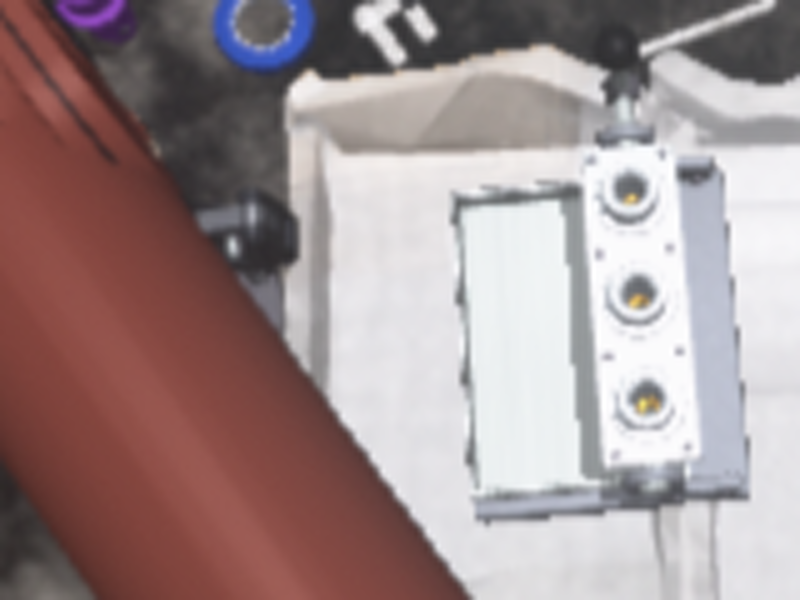

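```bash
python3 -c "
from h import *
s=snap('scene');t=snap('top')
def T(n,sx,sy,tx,ty): print(n,np.round(tri([ray(s,sx,sy),ray(t,tx,ty)])*1000,1))
S=lambda x,y:(195+x/4-.5,185+y/4-.5)
U=lambda x,y:(180+x/5-.5,150+y/5-.5)
T('A',*S(449,54),*U(630,189));T('B',*S(513,98),*U(638,296));T('C',*S(579,141),*U(646,402))
T('pA',*S(421,70),*U(592,160)) # plate
S2=lambda x,y:(330+x/5-.5,120+y/5-.5);U2=lambda x,y:(260+x/3.7-.5,130+y/3.7-.5)
T('rodtop',*S2(317,50),*U2(711,196))
T('posttop?',*S2(306,122),*U2(688,212))
T('s1',*S(168,414),*(170+194/4-.5,130+264/3.7-.5))
T('s2',*S(119,514),*(170+106/4-.5,130+308/3.7-.5))
T('s3',*S(237,490),*(170+186/4-.5,130+352/3.7-.5))
go(rack(0,-134,330),frame([0,0,-1],RY))
"
```

```text
A [524.6  43.5 195.9]
B [461.8  40.7 193.4]
C [400.2  37.7 193.1]
pA [541.3  63.4 183.8]
rodtop [ 521.6 -378.   213.6]
posttop? [ 523.6 -380.2  147.5]
s1 [527.5 335.8  37.1]
s2 [491.8 408.   33.3]
s3 [448.2 340.4  33.6]
shift [-132.8 -245.1   12.3] rows>= 7
rot [-0.15 -0.33  2.47]
```

```bash
sed -i 's/RO=np.array(\[.4643,.0419,0\])/RO=np.array([.4623,.0407,0])/' h.py; python3 -m handwheel '[{"xyz":[-18,-36,1],"delta_rot":[0,0,0],"grip":1},{"xyz":[-18,-36,1],"delta_rot":[0,0,0],"grip":1},{"xyz":[-18,-36,1],"delta_rot":[0,0,0],"grip":1},{"xyz":[-18,-36,1],"delta_rot":[0,0,0],"grip":1},{"xyz":[-18,-36,1],"delta_rot":[0,0,0],"grip":1}]'
python3 -c "
from h import *
st();go(rack(0,-134,330),frame([0,0,-1],RY))"
```

```text
time: 2.03
position: [0.5462, 0.1259, 0.336]
tcp_rot: [-0.004, -0.069, 0.998, 0.001]
wrist_force: [0.6, 0.2, 0.1]
gripper_width: 0.0852
t 2.03 p [546.2 125.9 336. ] zx [-0.008  0.001 -1.   ] [-0.991 -0.137  0.008] F [0.6 0.2 0.1] w 85.2 q [-0.69  0.12  0.43  1.53 -0.05  1.51  1.45]
shift [-38.9 -83.5   5.5] rows>= 3
rot [ 0.11 -0.46  4.5 ]
```

```bash
python3 -m handwheel '[{"xyz":[-13,-29,2],"delta_rot":[0,0,1.5],"grip":1},{"xyz":[-14,-29,2],"delta_rot":[0,-0.5,1.5],"grip":1},{"xyz":[-14,-29,2],"delta_rot":[0,0,1.5],"grip":1},{"xyz":[0,0,0],"delta_rot":[0,0,0],"grip":1}]'
python3 -c "
from h import *
st();go(rack(0,-134,330),frame([0,0,-1],RY))
snap('wrist','w2.png')"
```

```text
time: 2.37
position: [0.6004, 0.0399, 0.3281]
tcp_rot: [0.0, -0.029, 1.0, -0.0]
wrist_force: [0.1, -0.6, -0.0]
gripper_width: 0.0856
t 2.37 p [600.4  39.9 328.1] zx [ 0.    -0.001 -1.   ] [-0.998 -0.058 -0.   ] F [ 0.1 -0.6 -0. ] w 85.6 q [-0.56  0.21  0.51  1.45 -0.1   1.5   1.58]
shift [ 3.8  8.9 -1.9] rows>= 1
rot [-0.05  0.02 -0.01]
```

View pics/w2.png

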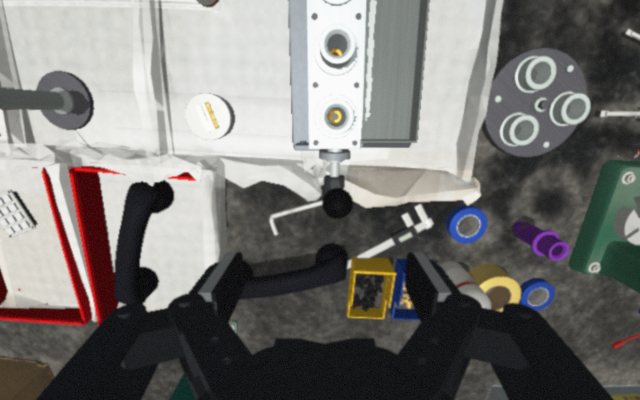

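```bash
python3 -c "
from h import *
d=snap('wrist')
for n,u,v,z in [('knob',338,203,.239),('A',335,116,.194),('B',337,45,.194)]:
  p=onplane(d,u,v,z);print(n,p*1000)
print(rack(0,-134,239),rack(0,-62,0),rack(0,0,0))
go(rack(0,-134,222))"
```

```text
knob [594.00799577  55.03769457 239.        ]
A [521.70936615  48.79684057 194.        ]
B [460.64403612  46.14513098 194.        ]
[0.596032  0.0485524 0.239    ] [0.524176  0.0443332 0.       ] [0.4623 0.0407 0.    ]
shift [  2.7   2.9 106.3] rows>= 3
```

```bash
python3 -m handwheel '[{"xyz":[1,1,35],"delta_rot":[0,0,0],"grip":1},{"xyz":[1,1,35],"delta_rot":[0,0,0],"grip":1},{"xyz":[1,1,30],"delta_rot":[0,0,0],"grip":0.2},{"xyz":[0,0,3],"delta_rot":[0,0,0],"grip":0.2},{"xyz":[0,0,0],"delta_rot":[0,0,0],"grip":0.2}]'
python3 -c "
from h import *
st();go(rack(0,-134,222),frame([0,0,-1],RY))
snap('wrist','w3.png');st()"
```

```text
time: 2.88
position: [0.5948, 0.0624, 0.2238]
tcp_rot: [0.001, -0.042, 0.999, 0.004]
wrist_force: [0.8, 0.3, 1.0]
gripper_width: 0.0523
t 2.88 p [594.8  62.4 223.8] zx [ 0.002  0.007 -1.   ] [-0.997 -0.083 -0.003] F [0.8 0.3 1. ] w 52.3 q [-0.58  0.24  0.48  1.63 -0.12  1.29  1.58]
shift [ -0.1 -13.9   1.7] rows>= 1
rot [0.4  0.15 1.41]
t 2.93 p [594.8  62.8 224. ] zx [ 0.002  0.007 -1.   ] [-0.996 -0.084 -0.002] F [-0.9  0.  -0.7] w 51.0 q [-0.58  0.24  0.48  1.63 -0.12  1.3   1.58]
```

View pics/w3.png

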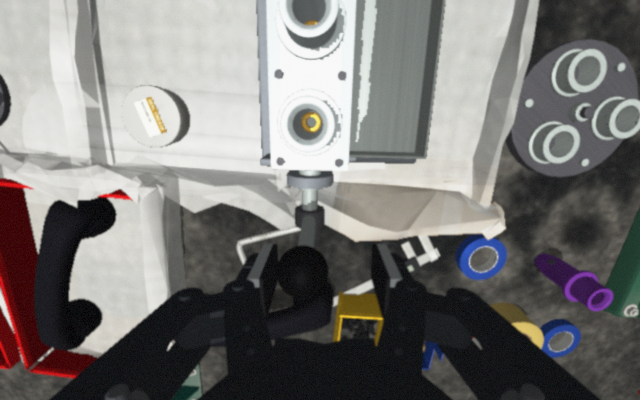

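```bash
python3 -m handwheel '[{"xyz":[0,-12,0],"delta_rot":[0,0,1.4],"grip":-0.2},{"xyz":[0,-10,2],"delta_rot":[0,0,0],"grip":-0.2},{"xyz":[0,-10,2],"delta_rot":[0,0,0],"grip":-0.2},{"xyz":[0,-10,2],"delta_rot":[0,0,0],"grip":-0.2}]'
python3 -c "
from h import *
st()"
```

```text
time: 3.27
position: [0.5998, 0.027, 0.2248]
tcp_rot: [0.004, -0.034, 0.999, 0.008]
wrist_force: [-6.8, 6.1, 1.3]
gripper_width: 0.0341
t 3.27 p [599.8  27.  224.8] zx [ 0.008  0.017 -1.   ] [-0.998 -0.067 -0.009] F [-6.8  6.1  1.3] w 34.1 q [-0.53  0.24  0.5   1.63 -0.14  1.29  1.64]
```

```bash
python3 -m handwheel '[{"xyz":[0,-7,4],"delta_rot":[0,0,0],"grip":-0.2},{"xyz":[0,-7,4],"delta_rot":[0,0,0],"grip":-0.2},{"xyz":[0,-6,3],"delta_rot":[0,0,0],"grip":-0.2}]'
python3 -c "
from h import *
st()"
python3 -m handwheel '[{"xyz":[0,-4,2],"delta_rot":[0,0,0],"grip":-0.2},{"xyz":[0,-4,1],"delta_rot":[0,0,0],"grip":-0.2}]'
python3 -c "
from h import *
st();snap('scene','s4.png')"
```

```text
time: 3.52
position: [0.6028, 0.0084, 0.2192]
tcp_rot: [0.007, -0.034, 0.999, 0.013]
wrist_force: [-5.0, 8.1, -0.3]
gripper_width: 0.0343
t 3.52 p [602.8   8.4 219.2] zx [ 0.014  0.026 -1.   ] [-0.998 -0.069 -0.016] F [-5.   8.1 -0.3] w 34.3 q [-0.5   0.25  0.51  1.64 -0.15  1.28  1.68]
time: 3.68
position: [0.6029, 0.0059, 0.2182]
tcp_rot: [0.007, -0.036, 0.999, 0.018]
wrist_force: [-4.9, 20.8, 0.0]
gripper_width: 0.0342
t 3.68 p [602.9   5.9 218.2] zx [ 0.013  0.037 -0.999] [-0.997 -0.073 -0.016] F [-4.9 20.8  0. ] w 34.2 q [-0.49  0.25  0.51  1.64 -0.17  1.28  1.7 ]
```

View pics/s4.png

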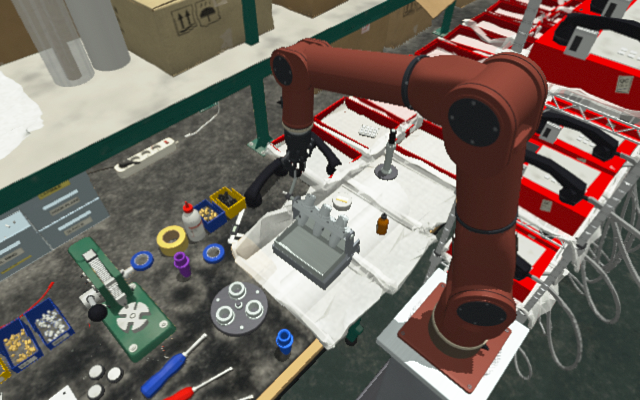

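```bash
python3 -m handwheel '[{"xyz":[0,3,0],"delta_rot":[0,0,0],"grip":0.2},{"xyz":[0,0,0],"delta_rot":[0,0,0],"grip":0.4},{"xyz":[0,0,-35],"delta_rot":[0,0,0],"grip":0.8},{"xyz":[0,0,-40],"delta_rot":[0,0,0],"grip":1},{"xyz":[0,0,-40],"delta_rot":[0,0,0],"grip":1}]'
python3 -c "
from h import *
st();go([.5225,-.3795,.34],frame([0,0,-1],RY));d=snap('scene');crop(d,'s5.png',255,180,375,290,6)
d=snap('top');crop(d,'t5.png',240,150,340,270,5)"
```

```text
time: 4.15
position: [0.5987, 0.0007, 0.3329]
tcp_rot: [0.003, -0.035, 0.999, 0.018]
wrist_force: [1.0, 0.2, -0.5]
gripper_width: 0.0856
t 4.15 p [598.7   0.7 332.9] zx [ 0.005  0.036 -0.999] [-0.998 -0.07  -0.008] F [ 1.   0.2 -0.5] w 85.6 q [-0.49  0.2   0.53  1.46 -0.14  1.51  1.68]
shift [ 102.4 -373.4  -21.2] rows>= 10
rot [2.03 0.44 0.64]
```

View pics/s5.png

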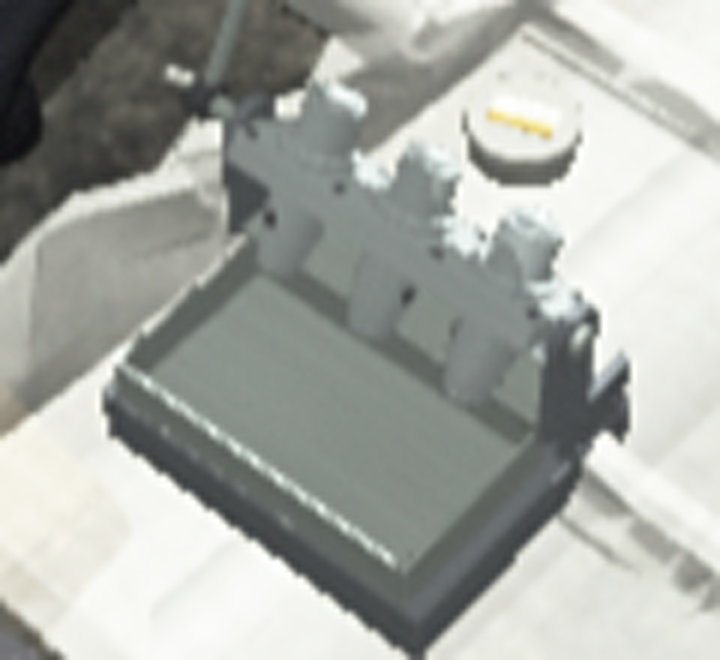

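View pics/t5.png

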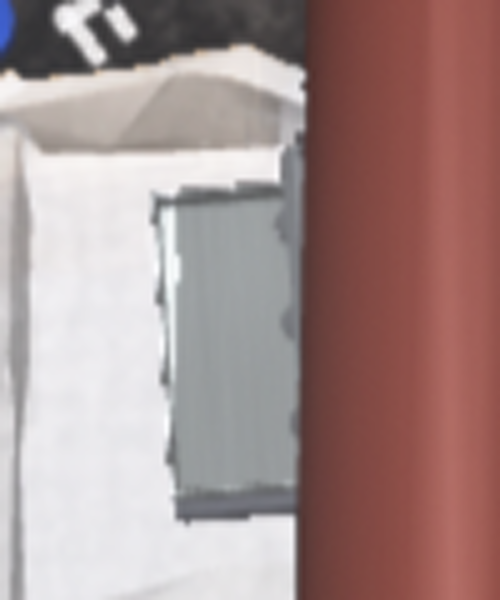

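```bash
python3 -m handwheel '[{"xyz":[10,-37,-1],"delta_rot":[0.4,0,0],"grip":1},{"xyz":[10,-37,-1],"delta_rot":[0.4,0,0],"grip":1},{"xyz":[10,-37,-1],"delta_rot":[0.4,0,0],"grip":1},{"xyz":[10,-37,0],"delta_rot":[0.4,0,0],"grip":1},{"xyz":[10,-37,0],"delta_rot":[0.4,0,0],"grip":1}]'
python3 -m handwheel '[{"xyz":[11,-37,0],"delta_rot":[0,0,0],"grip":1},{"xyz":[11,-37,0],"delta_rot":[0,0,0],"grip":1},{"xyz":[11,-37,0],"delta_rot":[0,0,0],"grip":1},{"xyz":[11,-37,0],"delta_rot":[0,0,0],"grip":1},{"xyz":[0,0,0],"delta_rot":[0,0,0],"grip":1}]'
python3 -c "
from h import *
st();go([.5225,-.3795,.34],frame([0,0,-1],RY));d=snap('wrist','w6.png');st()
d=snap('top');crop(d,'t6.png',240,150,340,270,5)"
```

```text
time: 4.67
position: [0.5679, -0.1919, 0.3448]
tcp_rot: [0.017, -0.039, 0.999, -0.0]
wrist_force: [1.0, -0.3, 0.2]
gripper_width: 0.0855
time: 5.08
position: [0.5258, -0.3651, 0.3507]
tcp_rot: [0.021, -0.031, 0.999, -0.007]
wrist_force: [-1.0, -0.9, 0.1]
gripper_width: 0.0854
t 5.08 p [ 525.8 -365.1  350.7] zx [ 0.042 -0.012 -0.999] [-0.997 -0.063 -0.041] F [-1.  -0.9  0.1] w 85.4 q [-0.02  0.3   0.75  1.36 -0.22  1.52  2.34]
shift [  4.7 -14.   10.8] rows>= 1
rot [-0.82  2.34  0.24]
t 5.13 p [ 527.3 -362.6  351. ] zx [ 0.043 -0.011 -0.999] [-0.997 -0.064 -0.042] F [-0.3  0.5  0.1] w 85.2 q [-0.02  0.29  0.74  1.36 -0.22  1.52  2.33]
```

View pics/w6.png

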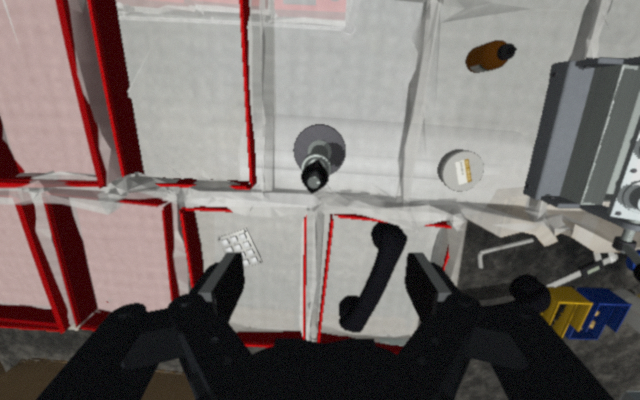

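View pics/t6.png

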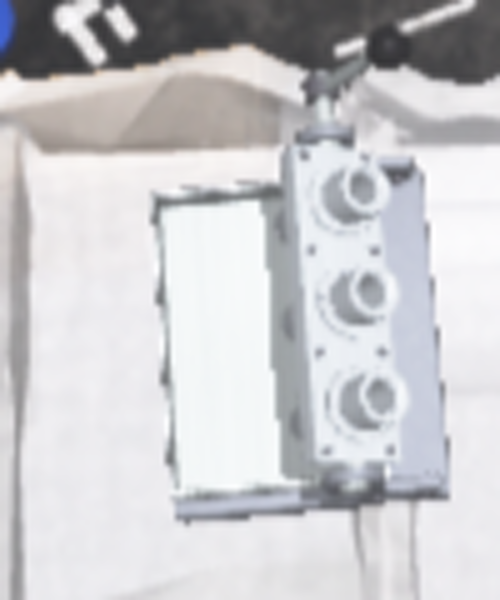

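```bash
python3 -c "
from h import *
d=snap('wrist');crop(d,'w7.png',270,110,370,210,6);st()"
```

```text
t 5.23 p [ 530.6 -356.8  350.3] zx [ 0.043 -0.007 -0.999] [-0.997 -0.072 -0.042] F [0.3 0.5 0.2] w 85.4 q [-0.03  0.29  0.74  1.36 -0.22  1.52  2.33]
```

View pics/w7.png

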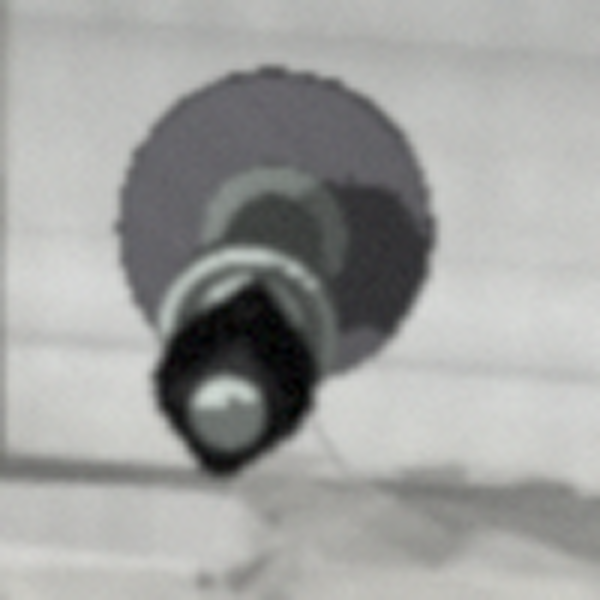

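```bash
python3 -c "
from h import *
d=snap('wrist')
d['frame']=np.clip(255*(d['frame']/255.)**.45,0,255).astype(np.uint8)
crop(d,'w8.png',285,140,335,190,12);st()"
```

```text
t 5.28 p [ 531.5 -355.1  350. ] zx [ 0.043 -0.006 -0.999] [-0.996 -0.075 -0.042] F [0.1 0.  0.5] w 85.5 q [-0.03  0.29  0.74  1.36 -0.22  1.52  2.33]
```

View pics/w8.png

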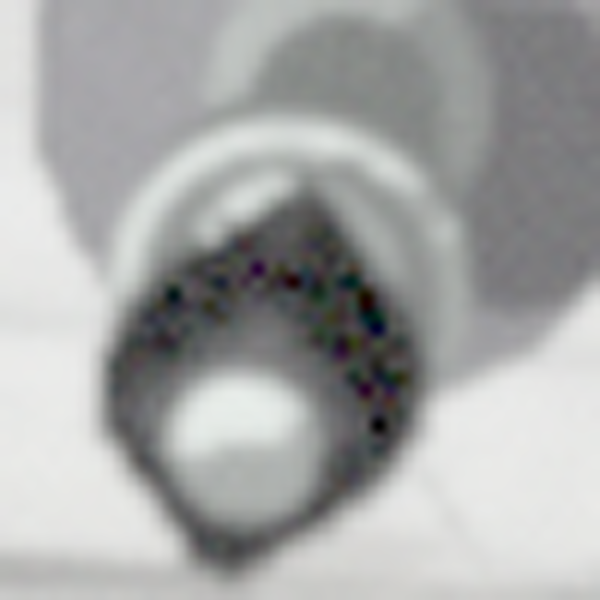

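```bash
python3 -m handwheel '[{"xyz":[0,0,0],"delta_rot":[0,2.3,0],"grip":1},{"xyz":[0,0,0],"delta_rot":[0,0,7],"grip":1},{"xyz":[0,0,0],"delta_rot":[0,0,7],"grip":1},{"xyz":[0,0,0],"delta_rot":[0,0,7],"grip":1},{"xyz":[0,0,0],"delta_rot":[0,0,7],"grip":1}]' 
python3 -m handwheel '[{"xyz":[0,0,0],"delta_rot":[0,0,7],"grip":1},{"xyz":[0,0,0],"delta_rot":[0,0,7],"grip":1},{"xyz":[0,0,0],"delta_rot":[0,0,7],"grip":1},{"xyz":[0,0,0],"delta_rot":[0,0,0],"grip":1}]' 
python3 -c "
from h import *
d=snap('wrist','w9.png');st();go([.5225,-.3795,.30])"
```

```text
time: 5.7
position: [0.5359, -0.3476, 0.3514]
tcp_rot: [0.003, 0.207, 0.978, -0.003]
wrist_force: [0.3, -0.6, 0.1]
gripper_width: 0.0851
time: 6.03
position: [0.5404, -0.3401, 0.3521]
tcp_rot: [0.004, 0.387, 0.922, -0.001]
wrist_force: [-0.2, -0.5, -0.6]
gripper_width: 0.0853
t 6.08 p [ 540.6 -339.8  352. ] zx [ 0.007 -0.005 -1.   ] [-0.706  0.708 -0.008] F [ 0.2  0.3 -0. ] w 85.1 q [-0.15  0.35  0.89  1.33 -0.27  1.57  1.49]
shift [-14.9 -40.9  52.1] rows>= 2
```

View pics/w9.png

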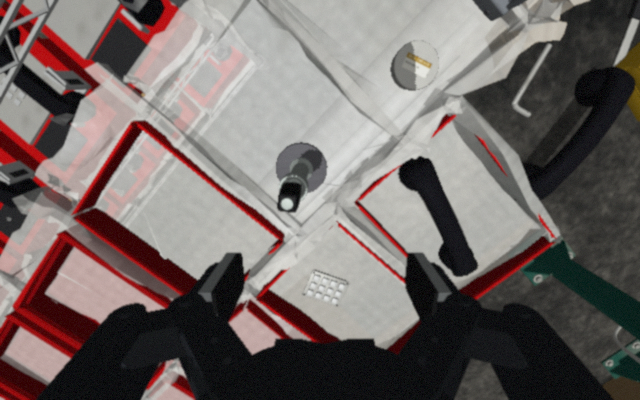

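```bash
python3 -m handwheel '[{"xyz":[-7,-20,25],"delta_rot":[0,0,3],"grip":1},{"xyz":[-7,-20,25],"delta_rot":[0,0,2],"grip":1},{"xyz":[0,0,0],"delta_rot":[0,0,0],"grip":1}]' 
python3 -c "
from h import *
d=snap('wrist');st();go([.5225,-.3795,.30])
for p in [[.5225,-.3795,.212]]: print(proj(d,p))
d['frame']=np.clip(255*(d['frame']/255.)**.45,0,255).astype(np.uint8)
crop(d,'w10.png',280,140,380,240,6);st()"
```

```text
time: 6.33
position: [0.5251, -0.3748, 0.302]
tcp_rot: [0.006, 0.413, 0.91, -0.0]
wrist_force: [-1.5, 0.0, -0.9]
gripper_width: 0.0852
t 6.38 p [ 526.8 -373.4  304. ] zx [ 0.013 -0.006 -1.   ] [-0.66   0.751 -0.012] F [0.2 0.5 0.6] w 85.0 q [-0.1   0.38  0.89  1.41 -0.3   1.48  1.5 ]
shift [-1.7 -7.3  3.9] rows>= 1
[[319.64408789 208.06976035]]
t 6.38 p [ 526.8 -373.4  304. ] zx [ 0.013 -0.006 -1.   ] [-0.66   0.751 -0.012] F [0.2 0.5 0.6] w 85.0 q [-0.1   0.38  0.89  1.41 -0.3   1.48  1.5 ]
```

View pics/w10.png

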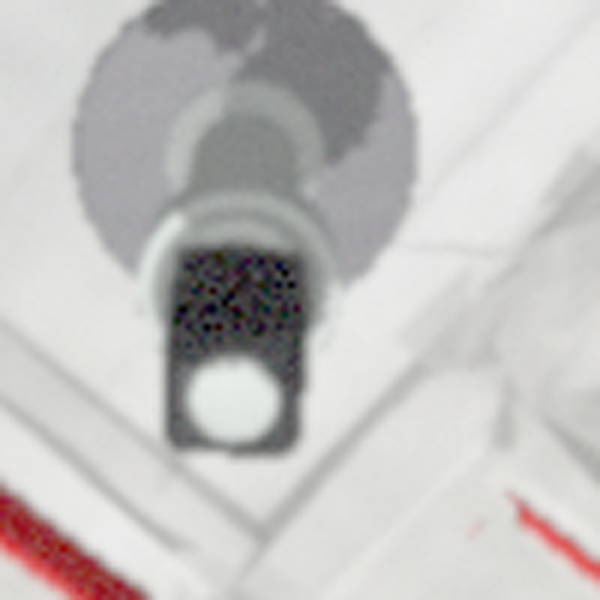

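```bash
python3 -m handwheel '[{"xyz":[-2,-6,5],"delta_rot":[0,0,0],"grip":1},{"xyz":[0,0,38],"delta_rot":[0,-0.7,0],"grip":1},{"xyz":[0,0,38],"delta_rot":[0,0,0],"grip":1},{"xyz":[0,0,38],"delta_rot":[0,0,0],"grip":1},{"xyz":[0,0,0],"delta_rot":[0,0,0],"grip":1}]' 
python3 -c "
from h import *
st();go([.5225,-.3795,.168],frame([0,0,-1],[-.66,.751,0]))"
```

```text
time: 6.8
position: [0.531, -0.379, 0.1865]
tcp_rot: [0.018, 0.402, 0.916, -0.002]
wrist_force: [-0.1, 1.9, -0.1]
gripper_width: 0.0854
t 6.8 p [ 531.  -379.   186.5] zx [ 0.031 -0.018 -0.999] [-0.677  0.735 -0.034] F [-0.1  1.9 -0.1] w 85.4 q [-0.08  0.44  0.85  1.58 -0.35  1.24  1.57]
shift [ 6.  -6.8 18.3] rows>= 1
rot [0.64 1.95 1.32]
```

```bash
python3 -m handwheel '[{"xyz":[5,-7,9],"delta_rot":[0.5,2,1.3],"grip":1},{"xyz":[0,0,8],"delta_rot":[0,0,0],"grip":1},{"xyz":[0,0,0],"delta_rot":[0,0,0],"grip":1}]' 
python3 -c "
from h import *
st();go([.5225,-.3795,.168],frame([0,0,-1],[-.66,.751,0]))"
```

```text
time: 7.05
position: [0.525, -0.3792, 0.1722]
tcp_rot: [0.001, 0.408, 0.913, 0.002]
wrist_force: [-0.6, 0.5, 0.5]
gripper_width: 0.0853
t 7.05 p [ 525.  -379.2  172.2] zx [ 0.003  0.002 -1.   ] [-0.667  0.745 -0.   ] F [-0.6  0.5  0.5] w 85.3 q [-0.06  0.47  0.84  1.58 -0.36  1.26  1.57]
shift [ 1.4 -2.1  4.2] rows>= 1
rot [0.2  0.01 0.52]
```

Close with moderate force, then look.

```bash
python3 -m handwheel '[{"xyz":[1,-2,4],"delta_rot":[0,0,0.5],"grip":0.2},{"xyz":[0,0,0],"delta_rot":[0,0,0],"grip":-0.2},{"xyz":[0,0,0],"delta_rot":[0,0,0],"grip":-1},{"xyz":[0,0,0],"delta_rot":[0,0,0],"grip":-1},{"xyz":[0,0,0],"delta_rot":[0,0,0],"grip":-1}]' 60
python3 -m handwheel '[{"xyz":[0,0,0],"delta_rot":[0,0,0],"grip":-1},{"xyz":[0,0,0],"delta_rot":[0,0,0],"grip":-1}]'
python3 -c "
from h import *
st();go([.5225,-.3795,.168],frame([0,0,-1],[-.66,.751,0]));d=snap('wrist');crop(d,'w11.png',220,100,420,300,3)"
```

```text
time: 7.47
position: [0.5261, -0.381, 0.1744]
tcp_rot: [0.006, 0.41, 0.912, 0.001]
wrist_force: [-1.1, -1.9, 0.1]
gripper_width: 0.0254
time: 7.63
position: [0.5255, -0.3815, 0.175]
tcp_rot: [0.006, 0.41, 0.912, 0.001]
wrist_force: [-0.5, -0.0, -1.1]
gripper_width: 0.0214
t 7.63 p [ 525.5 -381.5  175. ] zx [ 0.012 -0.003 -1.   ] [-0.663  0.748 -0.01 ] F [-0.5 -0.  -1.1] w 21.4 q [-0.07  0.46  0.85  1.58 -0.36  1.25  1.57]
shift [ 3.6 -1.   7. ] rows>= 1
rot [0.39 0.58 0.26]
```

View pics/w11.png

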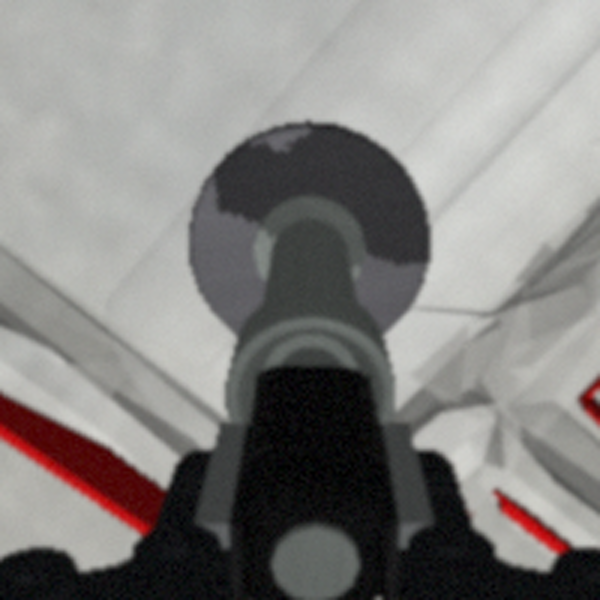

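```bash
python3 -m handwheel '[{"xyz":[0,0,-20],"delta_rot":[0,0,0],"grip":-1},{"xyz":[0,0,-30],"delta_rot":[0,0,0],"grip":-1},{"xyz":[0,0,-30],"delta_rot":[0,0,0],"grip":-1},{"xyz":[0,0,-30],"delta_rot":[0,0,0],"grip":-1},{"xyz":[0,0,-30],"delta_rot":[0,0,0],"grip":-1}]' 
python3 -m handwheel '[{"xyz":[0,0,-30],"delta_rot":[0,0,0],"grip":-1},{"xyz":[0,0,0],"delta_rot":[0,0,0],"grip":-1},{"xyz":[0,0,0],"delta_rot":[0,0,0],"grip":-1}]'
python3 -c "
from h import *
st();d=snap('wrist','w12.png');st()"
```

```text
time: 8.1
position: [0.523, -0.3783, 0.3118]
tcp_rot: [0.001, 0.41, 0.912, 0.001]
wrist_force: [0.4, 0.2, -1.6]
gripper_width: 0.0211
time: 8.35
position: [0.5244, -0.3793, 0.35]
tcp_rot: [0.005, 0.409, 0.912, 0.001]
wrist_force: [-0.8, -0.9, -2.5]
gripper_width: 0.0211
t 8.35 p [ 524.4 -379.3  350. ] zx [ 0.011 -0.002 -1.   ] [-0.665  0.747 -0.009] F [-0.8 -0.9 -2.5] w 21.1 q [-0.08  0.38  0.9   1.32 -0.3   1.57  1.51]
t 8.4 p [ 524.4 -379.4  350.2] zx [ 0.011 -0.003 -1.   ] [-0.664  0.747 -0.01 ] F [ 0.3 -0.3 -1. ] w 21.3 q [-0.08  0.38  0.9   1.32 -0.3   1.57  1.51]
```

View pics/w12.png

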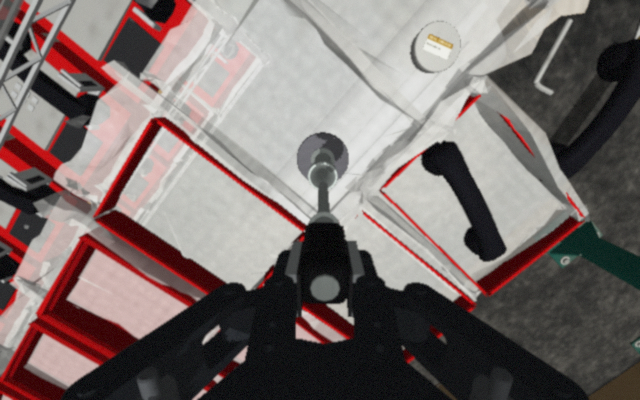

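```bash
python3 -c "
from h import *
d=snap('wrist');T=tool()
pts=[T[:3,3]+T[:3,:3]@np.array([0,0,z])/1000 for z in (149,47,33,18,-36)]
m=proj(d,pts);print(m)
d['frame']=np.clip(255*(d['frame']/255.)**.6,0,255).astype(np.uint8)
crop(d,'w13.png',270,120,370,320,3.0) ;crop(d,'w14.png',270,130,370,230,6,m[:1])"
```

```text
[[325.38336481 189.21838115]
 [325.92533137 224.73381994]
 [326.04235235 232.41486533]
 [326.18707531 241.92044647]
 [326.97487037 293.7866083 ]]
```

View pics/w14.png

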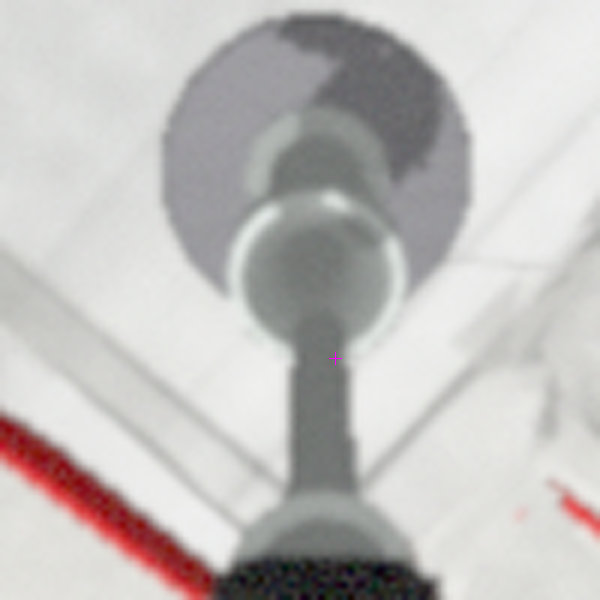

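View pics/w13.png

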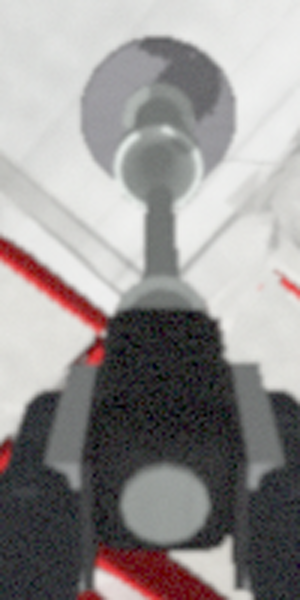

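```bash
cat >> h.py <<'E'
th=.5236
M=np.cos(th)*np.array([0,0,1])-np.sin(th)*RX
def piv(y): return rack(0,y,157)
E
python3 -c "
from h import *
T=tool();x=T[:3,0]
Rt=frame(-M,RY+0*x); Rt2=frame(-M,x-(x@RX)*RX+ (x@RX)*(np.cos(th)*RX+np.sin(th)*np.array([0,0,1])))
go(piv(-62)+M*.209,Rt);go(piv(-62)+M*.209+np.array([0,-.1,.06]),Rt2);print(piv(-62)+M*.209)"
```

```text
shift [234.6 216.7  10.6] rows>= 8
rot [-27.79  14.1  -50.34]
shift [159.4 150.6 -49.2] rows>= 6
rot [-1.826e+01  2.397e+01  1.000e-02]
[ 0.53029971 -0.05995802  0.33799918]
```

```bash
python3 -m handwheel '[{"xyz":[26,25,-8],"delta_rot":[0,0,0],"grip":-1},{"xyz":[26,25,-8],"delta_rot":[0,0,0],"grip":-1},{"xyz":[26,25,-8],"delta_rot":[0,0,0],"grip":-1},{"xyz":[26,25,-8],"delta_rot":[0,0,0],"grip":-1},{"xyz":[26,25,-8],"delta_rot":[0,0,0],"grip":-1}]' 
python3 -m handwheel '[{"xyz":[15,15,-8],"delta_rot":[-3.7,4.8,0],"grip":-1},{"xyz":[0,0,0],"delta_rot":[-3.7,4.8,0],"grip":-1},{"xyz":[0,0,0],"delta_rot":[-3.7,4.8,0],"grip":-1},{"xyz":[0,0,0],"delta_rot":[-3.7,4.8,0],"grip":-1},{"xyz":[0,0,0],"delta_rot":[-3.7,4.8,0],"grip":-1}]' 
python3 -c "
from h import *
st();
go(piv(-62)+M*.209,frame(-M,tool()[:3,0]))"
```

```text
time: 8.87
position: [0.5255, -0.2013, 0.3793]
tcp_rot: [-0.002, 0.418, 0.909, -0.003]
wrist_force: [1.0, 1.4, -0.8]
gripper_width: 0.0211
time: 9.28
position: [0.5335, -0.1533, 0.3868]
tcp_rot: [-0.132, 0.383, 0.883, 0.239]
wrist_force: [-0.5, 0.9, -2.0]
gripper_width: 0.0215
t 9.28 p [ 533.5 -153.3  386.8] zx [-0.051  0.523 -0.851] [-0.672  0.612  0.416] F [-0.5  0.9 -2. ] w 21.5 q [-0.11  0.38  0.85  1.33 -0.69  1.94  1.38]
shift [39.  37.4 90.5] rows>= 3
rot [ 0.18 -2.02 -0.  ]
```

```bash
python3 -m handwheel '[{"xyz":[19,18,20],"delta_rot":[0,-1,0],"grip":-1},{"xyz":[19,18,20],"delta_rot":[0,-1,0],"grip":-1},{"xyz":[0,0,20],"delta_rot":[0,0,0],"grip":-1},{"xyz":[0,0,0],"delta_rot":[0,0,0],"grip":-1},{"xyz":[0,0,0],"delta_rot":[0,0,0],"grip":-1}]' 
python3 -c "
from h import *
st();
go(piv(-62)+M*.209,frame(-M,tool()[:3,0]))
T=tool();pt=T[:3,3]+T[:3,2]*.149
for n,b in (('scene',(270,170,370,260)),('top',(250,130,350,230)),('wrist',(200,100,400,300))):
  d=snap(n);print(n,proj(d,pt));crop(d,n+'20.png',*b,6 if n!='wrist' else 3,proj(d,[pt,T[:3,3]]))
st()"
```

```text
time: 9.7
position: [0.5285, -0.0935, 0.3424]
tcp_rot: [-0.128, 0.409, 0.874, 0.229]
wrist_force: [0.4, -0.4, -0.6]
gripper_width: 0.0212
t 9.7 p [528.5 -93.5 342.4] zx [-0.036  0.506 -0.862] [-0.632  0.656  0.412] F [ 0.4 -0.4 -0.6] w 21.2 q [-0.27  0.28  0.85  1.51 -0.64  1.77  1.26]
shift [19.  18.9 20.7] rows>= 1
rot [-0.02 -0.61  0.  ]
scene [[321.02457239 183.12387131]]
top [[326.88426697 185.95356181]]
wrist [[325.39170056 189.52380734]]
t 9.85 p [529.  -94.3 343.6] zx [-0.034  0.505 -0.862] [-0.633  0.657  0.41 ] F [-0.5 -0.3 -1.9] w 21.6 q [-0.27  0.28  0.85  1.51 -0.64  1.77  1.26]
```

View pics/scene20.png

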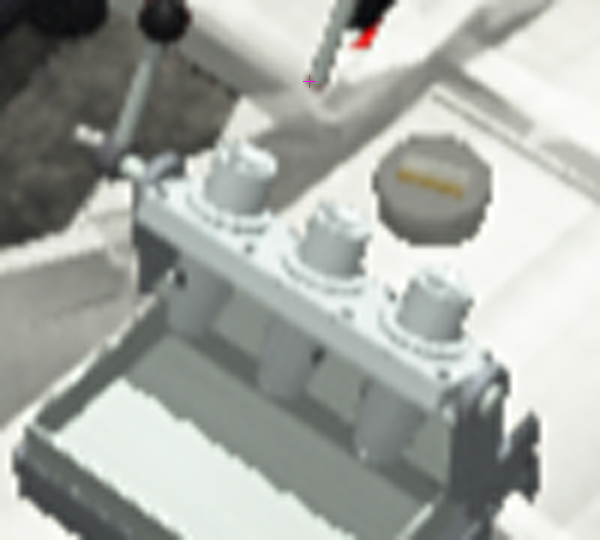

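View pics/top20.png

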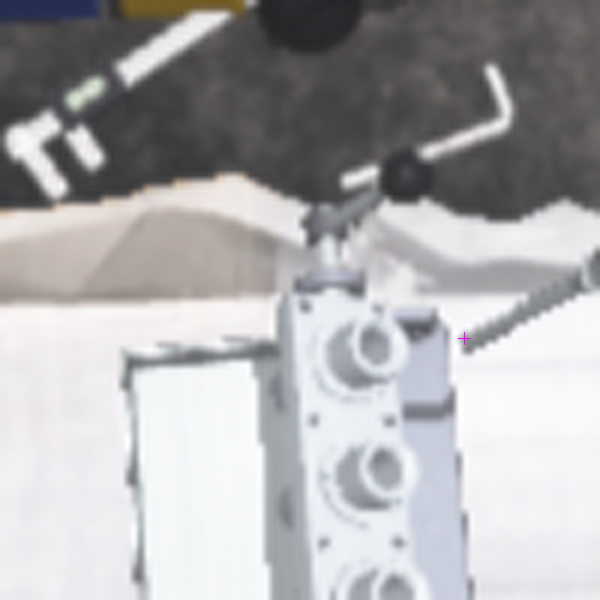

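View pics/wrist20.png

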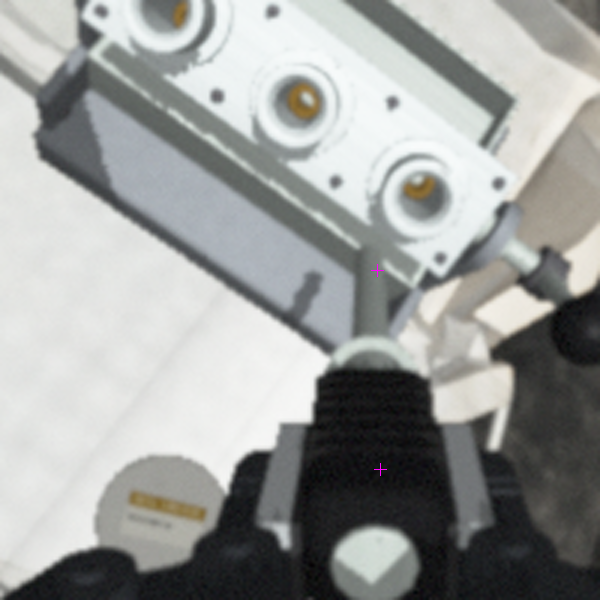

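```bash
python3 -c "
from h import *
s=snap('scene');t=snap('top')
S=lambda x,y:(270+x/6-.5,170+y/6-.5);U=lambda x,y:(250+x/6-.5,130+y/6-.5)
def Tr(n,a,b):
  p=tri([ray(s,*S(*a)),ray(t,*U(*b))]);print(n,np.round(p*1000,1));return p
p=Tr('tip',(316,87),(469,346));T=tool();tl=T[:3,:3].T@(p-T[:3,3])*1000;print('tip in tool',tl)
for n,a,b,y in (('A',(250,158),(375,348),-62),('B',(340,220),(386,470),0),('C',(448,285),(398,598),62)):
  Tr(n,a,b); print(np.round((piv(y)+M*.037)*1000,1))
print('M',M,'axis in tool',T[:3,:3].T@M)
"
```

```text
tip [520.3 -20.3 210.6]
tip in tool [-1.42306666e-01 -4.97457077e+00  1.52822375e+02]
A [524.7  24.6 190.5]
[525.3  25.9 189. ]
B [465.3  21.4 187. ]
[463.4  22.2 189. ]
C [401.4  16.6 186.7]
[401.5  18.6 189. ]
M [ 0.02930006 -0.49900106  0.86602479] axis in tool [ 0.00767919  0.0010564  -0.9998997 ]
```

```bash
python3 -c "
from h import *
s=snap('scene');t=snap('top');w=snap('wrist')
S=lambda x,y:(270+x/6-.5,170+y/6-.5);U=lambda x,y:(250+x/6-.5,130+y/6-.5)
W=lambda x,y:(200+x/3-.5,100+y/3-.5)
T=tool()
rs=[ray(s,*S(316,87)),ray(t,*U(469,346)),ray(w,*W(372,248))]
import itertools
for c in ([0,1],[0,2],[1,2],[0,1,2]):
  p=tri([rs[i] for i in c]);print(c,np.round(p*1000,1),np.round(T[:3,:3].T@(p-T[:3,3])*1000,1))
# mouth A by wrist onto model
for y,(u,v) in ((-62,(416,190)),(0,(297,103)),(62,(166,8))):
  q=piv(y)+M*.037;print(y,proj(w,q),W(u,v))
d=s
for n,im in (('scene',s),('top',t)):
  print(n,proj(im,T[:3,3]+T[:3,:3]@np.array([4,-1,149])/1000))
"
```

```text
[0, 1] [520.3 -20.3 210.6] [ -0.2  -4.9 152.5]
[0, 2] [516.4 -14.9 217.7] [  8.7  -2.9 149.2]
[1, 2] [515.2 -19.7 231.7] [ 12.   -2.3 134.8]
[0, 1, 2] [517.3 -17.  217.4] [  6.6  -3.4 148.4]
-62 [[340.46504694 165.95549837]] (338.16666666666663, 162.83333333333334)
0 [[298.68846697 135.05556335]] (298.5, 133.83333333333334)
62 [[254.42221199 102.44365552]] (254.83333333333334, 102.16666666666667)
scene [[321.36292557 183.08931225]]
top [[326.57420964 186.52190587]]
```

```bash
cat >> h.py <<'E'
TIP=np.array([5,-2.5,149.])/1000
def tipgo(y,h,off=(0,0)):
    "move tip to height h(mm) above pivot along tube axis; off = extra (RY, cross) mm"
    T=tool();Rt=frame(-M,T[:3,0])
    p=piv(y)+M*h/1000+RY*off[0]/1000+np.cross(RY,M)*off[1]/1000
    cur=T[:3,3]+T[:3,:3]@TIP
    print("shift",np.round(T[:3,:3].T@(p-cur)*1000,1),"rot",np.round(np.degrees(R.from_matrix(T[:3,:3].T@Rt).as_rotvec()),2))
E
python3 -c "
from h import *
st();tipgo(-62,52)"
```

```text
t 10.1 p [529.1 -94.4 343.7] zx [-0.034  0.505 -0.863] [-0.633  0.657  0.409] F [ 0.7  0.2 -1.5] w 21.6 q [-0.27  0.28  0.85  1.51 -0.64  1.77  1.26]
shift [13.3 20.9 30.2] rot [ 0.06 -0.45 -0.  ]
```

```bash
python3 -m handwheel '[{"xyz":[5,7,7],"delta_rot":[0,-0.4,0],"grip":-1},{"xyz":[5,7,7],"delta_rot":[0,0,0],"grip":-1},{"xyz":[3,7,7],"delta_rot":[0,0,0],"grip":-1},{"xyz":[0,0,0],"delta_rot":[0,0,0],"grip":-1},{"xyz":[0,0,0],"delta_rot":[0,0,0],"grip":-1}]'
cat > look.py <<'E'
from h import *
import sys
y=float(sys.argv[1]);f=sys.argv[2]
st();tipgo(y,52)
w=snap('wrist');T=tool()
crop(w,f+'w.png',250,90,410,230,5)
s=snap('scene');crop(s,f+'s.png',270,170,370,260,6)
E
python3 look.py -62 a1
```

```text
time: 10.52
position: [0.5375, -0.0597, 0.3371]
tcp_rot: [-0.123, 0.41, 0.875, 0.228]
wrist_force: [0.4, -0.2, -1.2]
gripper_width: 0.0215
t 10.52 p [537.5 -59.7 337.1] zx [-0.028  0.5   -0.866] [-0.634  0.661  0.402] F [ 0.4 -0.2 -1.2] w 21.5 q [-0.34  0.25  0.83  1.54 -0.63  1.71  1.2 ]
shift [-0.2 -3.2  7.3] rot [0.1  0.01 0.  ]
```

View pics/a1w.png

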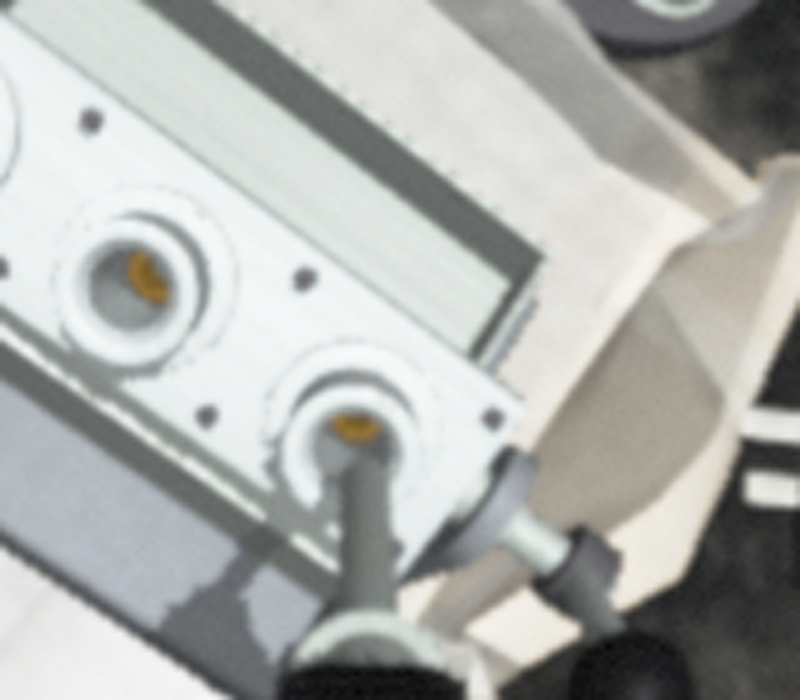

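View pics/a1s.png

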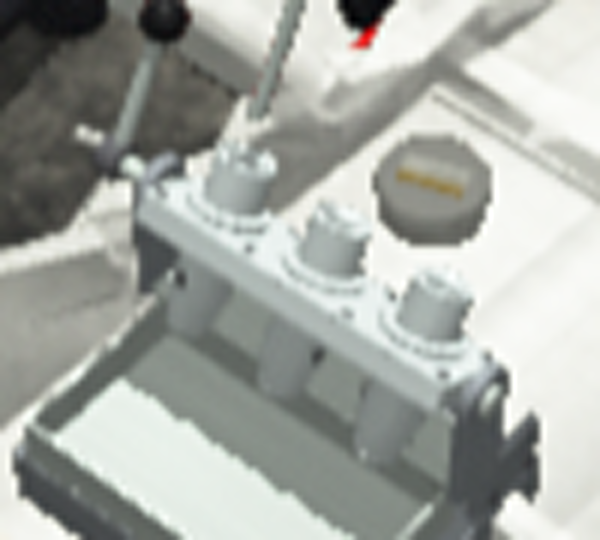

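```bash
sed -i 's/TIP=np.array(\[5,-2.5/TIP=np.array([7,-2.5/' h.py; python3 -m handwheel '[{"xyz":[-2,-4,5],"delta_rot":[0,0,0],"grip":-1},{"xyz":[0,0,6],"delta_rot":[0,0,0],"grip":-1},{"xyz":[0,0,0],"delta_rot":[0,0,0],"grip":-1},{"xyz":[0,0,0],"delta_rot":[0,0,0],"grip":-1}]' 
python3 look.py -62 a2
```

```text
time: 10.95
position: [0.5349, -0.0593, 0.3241]
tcp_rot: [-0.123, 0.411, 0.874, 0.228]
wrist_force: [0.1, 0.6, -1.6]
gripper_width: 0.0212
t 10.95 p [534.9 -59.3 324.1] zx [-0.027  0.499 -0.866] [-0.632  0.663  0.402] F [ 0.1  0.6 -1.6] w 21.2 q [-0.34  0.25  0.83  1.57 -0.63  1.69  1.21]
shift [ 1.2  2.4 -4.2] rot [0.11 0.07 0.  ]
```

View pics/a2w.png

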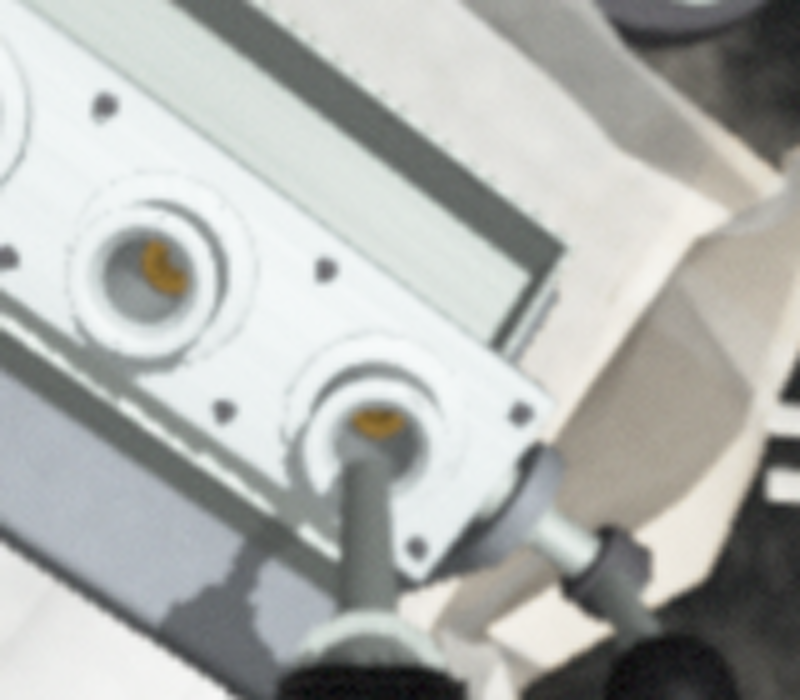

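```bash
python3 -m handwheel '[{"xyz":[1.2,1.8,4],"delta_rot":[0,0,0],"grip":-1},{"xyz":[0,0,10],"delta_rot":[0,0,0],"grip":-1},{"xyz":[0,0,10],"delta_rot":[0,0,0],"grip":-1},{"xyz":[0,0,0],"delta_rot":[0,0,0],"grip":-1}]' 
python3 look.py -62 a3
```

```text
time: 11.38
position: [0.5353, -0.0446, 0.3029]
tcp_rot: [-0.122, 0.411, 0.874, 0.228]
wrist_force: [-0.5, -0.2, -2.0]
gripper_width: 0.0213
t 11.38 p [535.3 -44.6 302.9] zx [-0.026  0.499 -0.866] [-0.632  0.663  0.401] F [-0.5 -0.2 -2. ] w 21.3 q [-0.36  0.25  0.82  1.62 -0.63  1.64  1.2 ]
shift [  0.4   0.1 -29.9] rot [0.15 0.13 0.  ]
```

View pics/a3w.png

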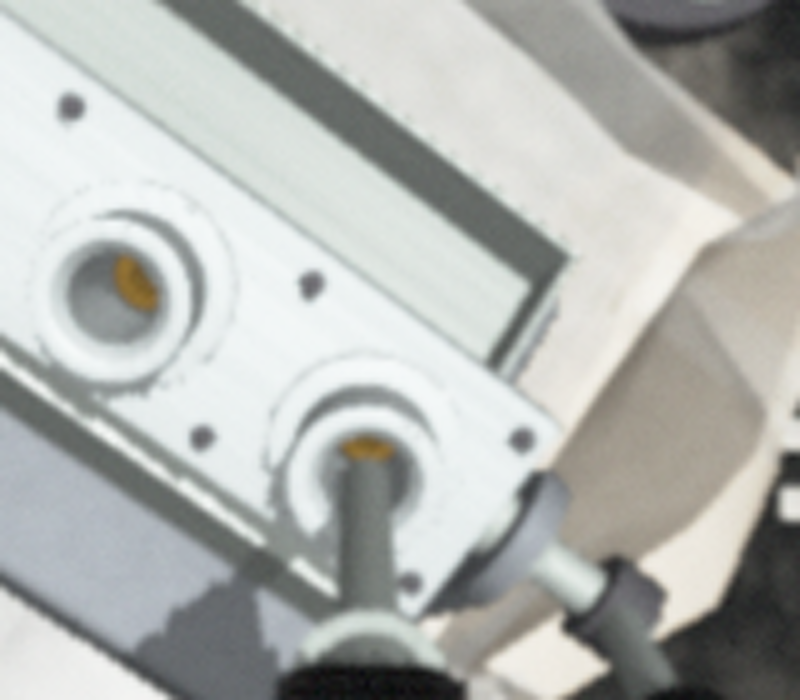

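```bash
python3 -m handwheel '[{"xyz":[0,-1.5,10],"delta_rot":[0,0,0],"grip":-1},{"xyz":[0,0,10],"delta_rot":[0,0,0],"grip":-1},{"xyz":[0,0,8],"delta_rot":[0,0,0],"grip":-1},{"xyz":[0,0,8],"delta_rot":[0,0,0],"grip":-1}]' 
python3 -c "
from h import *
st();tipgo(-62,-74)"
```

```text
time: 11.82
position: [0.5338, -0.0283, 0.2714]
tcp_rot: [-0.12, 0.412, 0.874, 0.229]
wrist_force: [-0.2, -0.3, -1.9]
gripper_width: 0.021
t 11.82 p [533.8 -28.3 271.4] zx [-0.022  0.498 -0.867] [-0.632  0.665  0.398] F [-0.2 -0.3 -1.9] w 21.0 q [-0.39  0.24  0.81  1.68 -0.64  1.56  1.21]
shift [ 2.2  0.7 60.5] rot [0.3  0.31 0.  ]
```

```bash
python3 -m handwheel '[{"xyz":[0.5,0,9],"delta_rot":[0.3,0.3,0],"grip":-1},{"xyz":[0.5,0,10],"delta_rot":[0,0,0],"grip":-1},{"xyz":[0.5,0,10],"delta_rot":[0,0,0],"grip":-1}]' 
python3 -c "
from h import *
st();tipgo(-62,-74)"
python3 -m handwheel '[{"xyz":[0,0,10],"delta_rot":[0,0,0],"grip":-1},{"xyz":[0,0,10],"delta_rot":[0,0,0],"grip":-1},{"xyz":[0,0,6],"delta_rot":[0,0,0],"grip":-1}]' 
python3 -c "
from h import *
st();tipgo(-62,-74)"
```

```text
time: 12.07
position: [0.5325, -0.0119, 0.2448]
tcp_rot: [-0.123, 0.411, 0.874, 0.227]
wrist_force: [0.4, 0.7, -0.8]
gripper_width: 0.0213
t 12.07 p [532.5 -11.9 244.8] zx [-0.028  0.499 -0.866] [-0.632  0.663  0.402] F [ 0.4  0.7 -0.8] w 21.3 q [-0.41  0.25  0.79  1.73 -0.65  1.51  1.22]
shift [ 0.3  1.3 29.4] rot [0.05 0.09 0.  ]
time: 12.32
position: [0.5308, 0.0042, 0.2192]
tcp_rot: [-0.124, 0.41, 0.874, 0.228]
wrist_force: [-9.0, -10.0, 32.0]
gripper_width: 0.0212
t 12.32 p [530.8   4.2 219.2] zx [-0.03   0.5   -0.866] [-0.632  0.661  0.404] F [ -9. -10.  32.] w 21.2 q [-0.42  0.26  0.78  1.77 -0.66  1.46  1.22]
shift [-1.5  1.4 -0.9] rot [-0.02 -0.08  0.  ]
```

```bash
python3 -m handwheel '[{"xyz":[0,0,-2],"delta_rot":[0,0,0],"grip":-1},{"xyz":[0,0,0],"delta_rot":[0,0,0],"grip":-1}]' 
python3 -c "
from h import *
st();tipgo(-62,-74);s=snap('scene');crop(s,'b1s.png',255,180,375,280,6);s=snap('wrist','b1w.png')"
```

```text
time: 12.48
position: [0.5304, 0.0043, 0.22]
tcp_rot: [-0.125, 0.41, 0.874, 0.228]
wrist_force: [-1.2, -4.5, 6.4]
gripper_width: 0.0215
t 12.48 p [530.4   4.3 220. ] zx [-0.032  0.5   -0.865] [-0.633  0.66   0.405] F [-1.2 -4.5  6.4] w 21.5 q [-0.42  0.26  0.78  1.77 -0.66  1.46  1.22]
shift [-2.3  1.6 -0.3] rot [-0.05 -0.16  0.  ]
```

View pics/b1s.png

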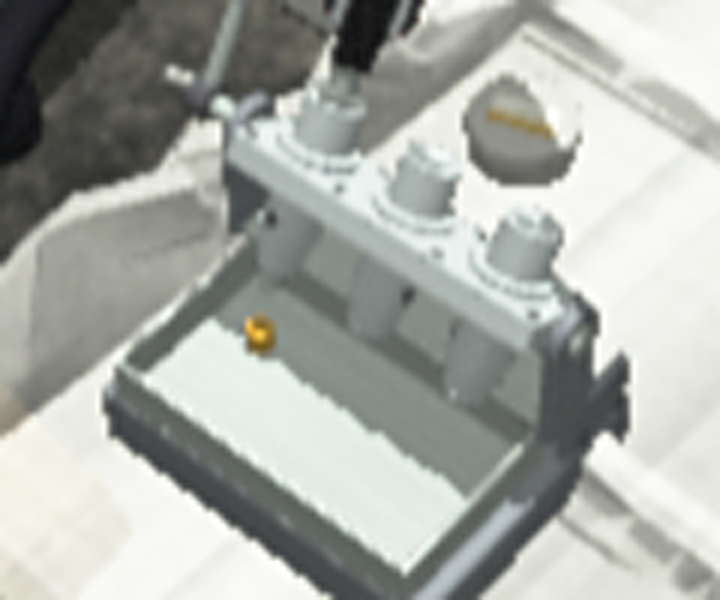

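View pics/b1w.png

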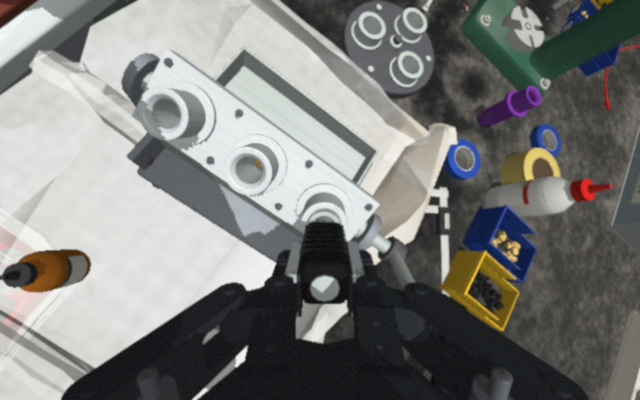

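```bash
sed -i 's/TIP=np.array(\[7,-2.5,149/TIP=np.array([5.3,-1,148/' h.py; python3 -m handwheel '[{"xyz":[0,0,-20],"delta_rot":[0,0,0],"grip":-1},{"xyz":[0,0,-30],"delta_rot":[0,0,0],"grip":-1},{"xyz":[0,0,-30],"delta_rot":[0,0,0],"grip":-1},{"xyz":[0,0,-30],"delta_rot":[0,0,0],"grip":-1},{"xyz":[0,0,-16],"delta_rot":[0,0,0],"grip":-1}]' 
python3 -c "
from h import *
st();tipgo(0,55)"
```

```text
time: 13.0
position: [0.5326, -0.0576, 0.3277]
tcp_rot: [-0.129, 0.409, 0.875, 0.225]
wrist_force: [0.4, -0.3, -1.1]
gripper_width: 0.021
t 13.0 p [532.6 -57.6 327.7] zx [-0.042  0.5   -0.865] [-0.632  0.658  0.41 ] F [ 0.4 -0.3 -1.1] w 21.0 q [-0.34  0.26  0.83  1.56 -0.63  1.71  1.2 ]
shift [ 34.2 -47.7  -3.3] rot [-0.5 -0.5  0. ]
```

```bash
python3 -m handwheel '[{"xyz":[17,-24,-1],"delta_rot":[-0.5,-0.5,0],"grip":-1},{"xyz":[17,-24,-1],"delta_rot":[0,0,0],"grip":-1},{"xyz":[0,0,0],"delta_rot":[0,0,0],"grip":-1},{"xyz":[0,0,0],"delta_rot":[0,0,0],"grip":-1}]' 
python3 look.py 0 c1
```

```text
time: 13.33
position: [0.4745, -0.0667, 0.3291]
tcp_rot: [-0.122, 0.413, 0.874, 0.225]
wrist_force: [0.9, 0.3, -1.2]
gripper_width: 0.0212
t 13.33 p [474.5 -66.7 329.1] zx [-0.027  0.494 -0.869] [-0.63   0.667  0.398] F [ 0.9  0.3 -1.2] w 21.2 q [-0.39  0.1   0.85  1.68 -0.52  1.66  1.18]
shift [5.1 1.  3. ] rot [-0.11  0.35 -0.  ]
```

View pics/c1w.png

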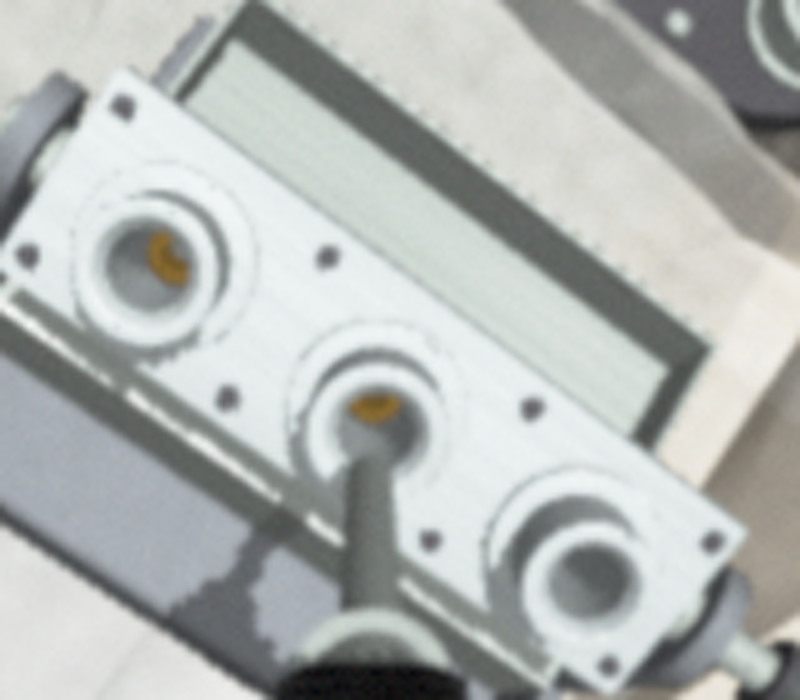

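```bash
python3 -m handwheel '[{"xyz":[4.5,1.2,4],"delta_rot":[0,0.3,0],"grip":-1},{"xyz":[0,0,10],"delta_rot":[0,0,0],"grip":-1},{"xyz":[0,0,10],"delta_rot":[0,0,0],"grip":-1},{"xyz":[0,0,0],"delta_rot":[0,0,0],"grip":-1}]' 
python3 look.py 0 c2
```

```text
time: 13.77
position: [0.4735, -0.0484, 0.3072]
tcp_rot: [-0.125, 0.412, 0.874, 0.225]
wrist_force: [0.5, 0.1, -2.3]
gripper_width: 0.0215
t 13.77 p [473.5 -48.4 307.2] zx [-0.034  0.496 -0.868] [-0.63   0.664  0.404] F [ 0.5  0.1 -2.3] w 21.5 q [-0.41  0.09  0.83  1.73 -0.52  1.61  1.16]
shift [  0.3  -1.6 -25.1] rot [-0.32  0.   -0.  ]
```

View pics/c2w.png

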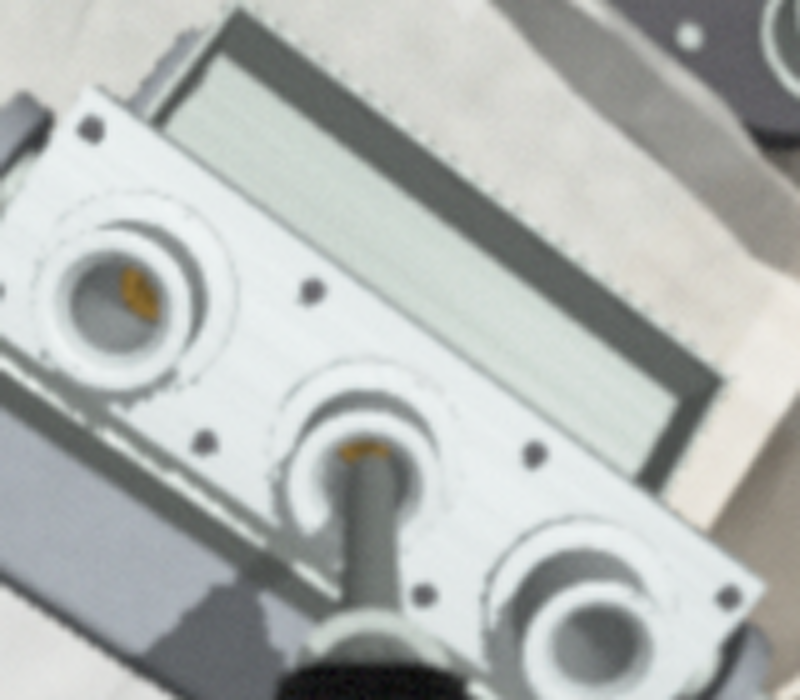

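```bash
python3 -m handwheel '[{"xyz":[0,-1.3,12],"delta_rot":[-0.3,0,0],"grip":-1},{"xyz":[0,0,12],"delta_rot":[0,0,0],"grip":-1},{"xyz":[0,0,12],"delta_rot":[0,0,0],"grip":-1},{"xyz":[0,0,10],"delta_rot":[0,0,0],"grip":-1}]' 
python3 -c "
from h import *
st();tipgo(0,-74)"
```

```text
time: 14.2
position: [0.473, -0.0277, 0.2678]
tcp_rot: [-0.121, 0.413, 0.874, 0.227]
wrist_force: [-0.4, -2.3, 1.4]
gripper_width: 0.0213
t 14.2 p [473.  -27.7 267.8] zx [-0.024  0.497 -0.867] [-0.63   0.666  0.399] F [-0.4 -2.3  1.4] w 21.3 q [-0.43  0.09  0.81  1.82 -0.53  1.51  1.17]
shift [ 3.1 -2.5 56.4] rot [0.16 0.29 0.  ]
```

```bash
python3 -m handwheel '[{"xyz":[1.5,-1,11],"delta_rot":[0.1,0.3,0],"grip":-1},{"xyz":[1,-1,11],"delta_rot":[0,0,0],"grip":-1},{"xyz":[0,0,11],"delta_rot":[0,0,0],"grip":-1}]' 
python3 -c "
from h import *
st();tipgo(0,-74)"
python3 -m handwheel '[{"xyz":[0,0,10],"delta_rot":[0,0,0],"grip":-1},{"xyz":[0,0,8],"delta_rot":[0,0,0],"grip":-1}]' 
python3 -c "
from h import *
st();tipgo(0,-74)"
```

```text
time: 14.45
position: [0.469, -0.0092, 0.2373]
tcp_rot: [-0.124, 0.412, 0.874, 0.228]
wrist_force: [-0.1, -1.2, -1.9]
gripper_width: 0.0211
t 14.45 p [469.   -9.2 237.3] zx [-0.028  0.5   -0.866] [-0.63   0.664  0.403] F [-0.1 -1.2 -1.9] w 21.1 q [-0.45  0.09  0.79  1.88 -0.55  1.45  1.18]
shift [-0.3 -0.3 20.6] rot [0.08 0.01 0.  ]
time: 14.62
position: [0.468, 0.0014, 0.2194]
tcp_rot: [-0.124, 0.412, 0.874, 0.228]
wrist_force: [1.5, -25.3, 43.7]
gripper_width: 0.0211
t 14.62 p [468.    1.4 219.4] zx [-0.029  0.5   -0.866] [-0.63   0.663  0.404] F [  1.5 -25.3  43.7] w 21.1 q [-0.46  0.1   0.79  1.91 -0.56  1.41  1.18]
shift [-0.9  0.  -0.2] rot [ 0.03 -0.04 -0.  ]
```

```bash
python3 -m handwheel '[{"xyz":[0,0,-3],"delta_rot":[0,0,0],"grip":-1},{"xyz":[0,0,-30],"delta_rot":[0,0,0],"grip":-1},{"xyz":[0,0,-30],"delta_rot":[0,0,0],"grip":-1},{"xyz":[0,0,-34],"delta_rot":[0,0,0],"grip":-1},{"xyz":[0,0,-34],"delta_rot":[0,0,0],"grip":-1}]' 
python3 -c "
from h import *
st();tipgo(62,55);s=snap('scene');crop(s,'b2s.png',255,180,375,280,6)"
```

```text
time: 15.03
position: [0.469, -0.0594, 0.3282]
tcp_rot: [-0.131, 0.41, 0.874, 0.225]
wrist_force: [1.0, -1.4, -0.8]
gripper_width: 0.0215
t 15.03 p [469.  -59.4 328.2] zx [-0.043  0.501 -0.864] [-0.63   0.657  0.413] F [ 1.  -1.4 -0.8] w 21.5 q [-0.39  0.09  0.84  1.69 -0.52  1.67  1.17]
shift [ 31.3 -47.6  -3.7] rot [-0.53 -0.64  0.  ]
```

View pics/b2s.png

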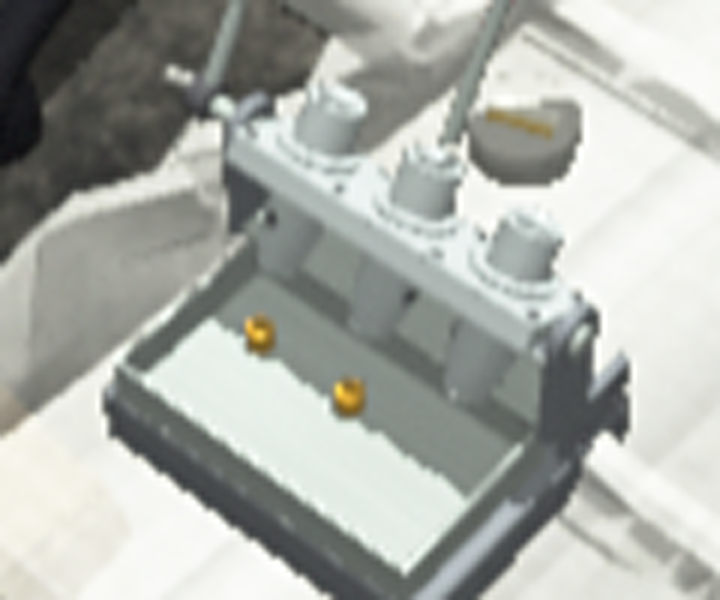

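```bash
python3 -m handwheel '[{"xyz":[16,-24,-2],"delta_rot":[-0.5,-0.6,0],"grip":-1},{"xyz":[16,-24,-1],"delta_rot":[0,0,0],"grip":-1},{"xyz":[3,0,0],"delta_rot":[0,0,0],"grip":-1},{"xyz":[0,0,0],"delta_rot":[0,0,0],"grip":-1}]' 
python3 look.py 62 d1
```

```text
time: 15.42
position: [0.412, -0.07, 0.3351]
tcp_rot: [-0.119, 0.414, 0.874, 0.226]
wrist_force: [0.8, -0.2, -0.9]
gripper_width: 0.0212
t 15.42 p [412.  -70.  335.1] zx [-0.022  0.494 -0.869] [-0.629  0.669  0.395] F [ 0.8 -0.2 -0.9] w 21.2 q [-0.42 -0.09  0.82  1.79 -0.4   1.64  1.1 ]
shift [ 2.7 -1.2  7.9] rot [0.1  0.56 0.  ]
```

View pics/d1w.png

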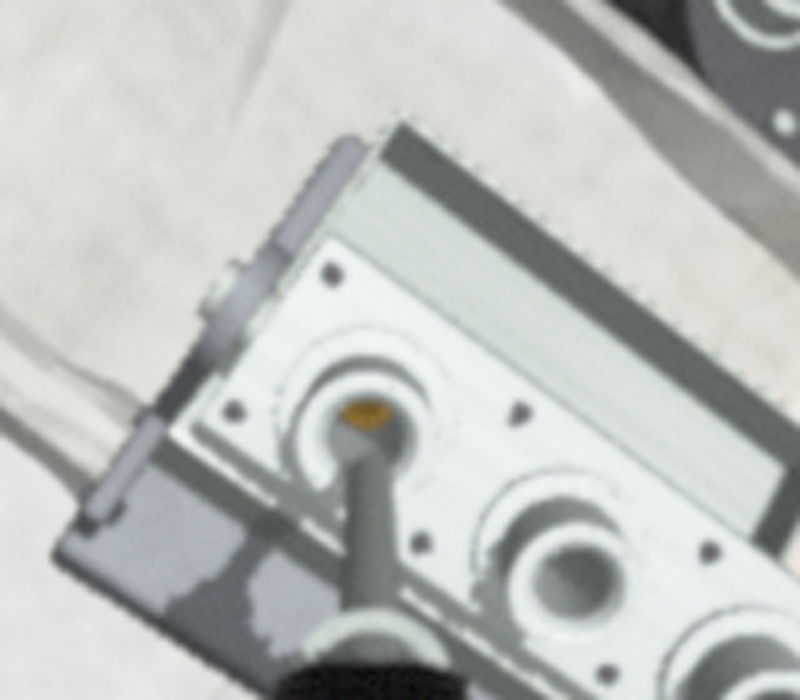

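```bash
python3 -m handwheel '[{"xyz":[2,-0.7,8],"delta_rot":[0.1,0.5,0],"grip":-1},{"xyz":[0.5,0,12],"delta_rot":[0,0,0],"grip":-1},{"xyz":[0,0,12],"delta_rot":[0,0,0],"grip":-1},{"xyz":[0,0,0],"delta_rot":[0,0,0],"grip":-1}]' 
python3 look.py 62 d2
```

```text
time: 15.85
position: [0.4109, -0.0504, 0.3042]
tcp_rot: [-0.125, 0.412, 0.874, 0.225]
wrist_force: [0.3, 0.8, -1.9]
gripper_width: 0.0216
t 15.85 p [410.9 -50.4 304.2] zx [-0.033  0.497 -0.867] [-0.629  0.664  0.405] F [ 0.3  0.8 -1.9] w 21.6 q [-0.43 -0.08  0.8   1.85 -0.41  1.58  1.1 ]
shift [ -0.2  -1.2 -28.5] rot [-0.25 -0.04  0.  ]
```

View pics/d2w.png

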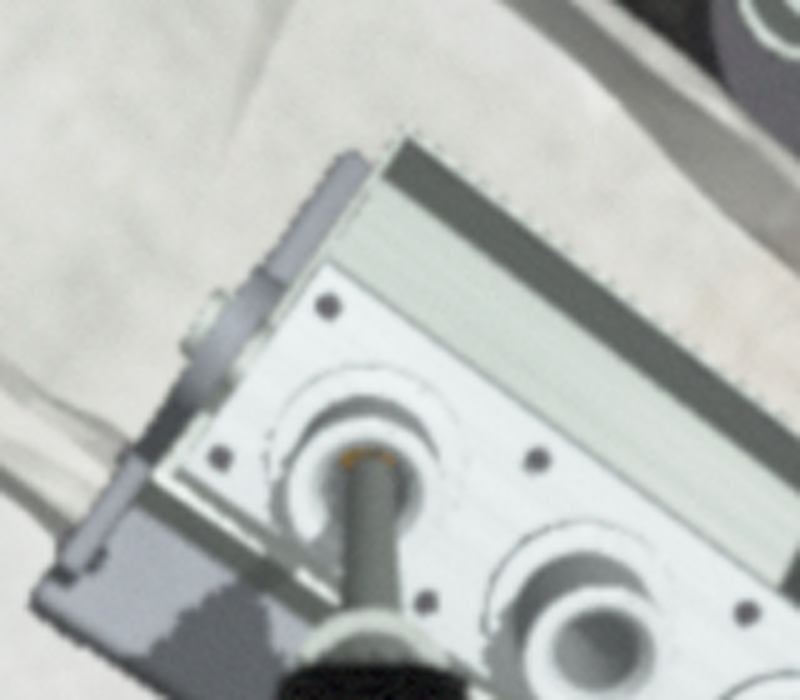

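```bash
python3 -m handwheel '[{"xyz":[0,-1.2,12],"delta_rot":[-0.2,0,0],"grip":-1},{"xyz":[0,0,12],"delta_rot":[0,0,0],"grip":-1},{"xyz":[0,0,12],"delta_rot":[0,0,0],"grip":-1},{"xyz":[0,0,8],"delta_rot":[0,0,0],"grip":-1}]' 
python3 -c "
from h import *
st();tipgo(62,-74)"
```

```text
time: 16.28
position: [0.4112, -0.0308, 0.2674]
tcp_rot: [-0.121, 0.413, 0.873, 0.228]
wrist_force: [-0.2, -0.6, 2.5]
gripper_width: 0.0213
t 16.28 p [411.2 -30.8 267.4] zx [-0.024  0.498 -0.867] [-0.629  0.666  0.4  ] F [-0.2 -0.6  2.5] w 21.3 q [-0.44 -0.09  0.79  1.93 -0.42  1.49  1.11]
shift [ 2.9 -2.8 55.8] rot [0.18 0.25 0.  ]
```

```bash
python3 -m handwheel '[{"xyz":[1.5,-1,11],"delta_rot":[0.1,0.3,0],"grip":-1},{"xyz":[1,-1,11],"delta_rot":[0,0,0],"grip":-1},{"xyz":[0,0,11],"delta_rot":[0,0,0],"grip":-1}]' 
python3 -c "
from h import *
st();tipgo(62,-74)"
python3 -m handwheel '[{"xyz":[0,0,10],"delta_rot":[0,0,0],"grip":-1},{"xyz":[0,0,6],"delta_rot":[0,0,0],"grip":-1}]' 
python3 -c "
from h import *
st();tipgo(62,-74)"
```

```text
time: 16.53
position: [0.4076, -0.0128, 0.2374]
tcp_rot: [-0.123, 0.413, 0.873, 0.228]
wrist_force: [0.5, -0.2, -1.7]
gripper_width: 0.0217
t 16.53 p [407.6 -12.8 237.4] zx [-0.027  0.5   -0.866] [-0.629  0.664  0.404] F [ 0.5 -0.2 -1.7] w 21.7 q [-0.45 -0.08  0.77  1.99 -0.44  1.42  1.11]
shift [-0.1 -0.8 20.7] rot [0.13 0.02 0.  ]
time: 16.7
position: [0.4061, -0.003, 0.2208]
tcp_rot: [-0.125, 0.412, 0.873, 0.228]
wrist_force: [0.2, -3.8, 1.0]
gripper_width: 0.0215
t 16.7 p [406.1  -3.  220.8] zx [-0.03   0.5   -0.865] [-0.629  0.663  0.405] F [ 0.2 -3.8  1. ] w 21.5 q [-0.46 -0.07  0.76  2.03 -0.45  1.39  1.12]
shift [-1.1  0.1  1.4] rot [ 0.02 -0.08 -0.  ]
```

```bash
python3 -c "
from h import *
s=snap('scene');crop(s,'b3s.png',255,180,375,280,6);st()"
```

```text
t 16.75 p [406.   -2.9 220.3] zx [-0.03   0.5   -0.866] [-0.629  0.663  0.405] F [ 0.3  0.6 -3. ] w 21.0 q [-0.46 -0.07  0.76  2.03 -0.45  1.38  1.12]
```

View pics/b3s.png

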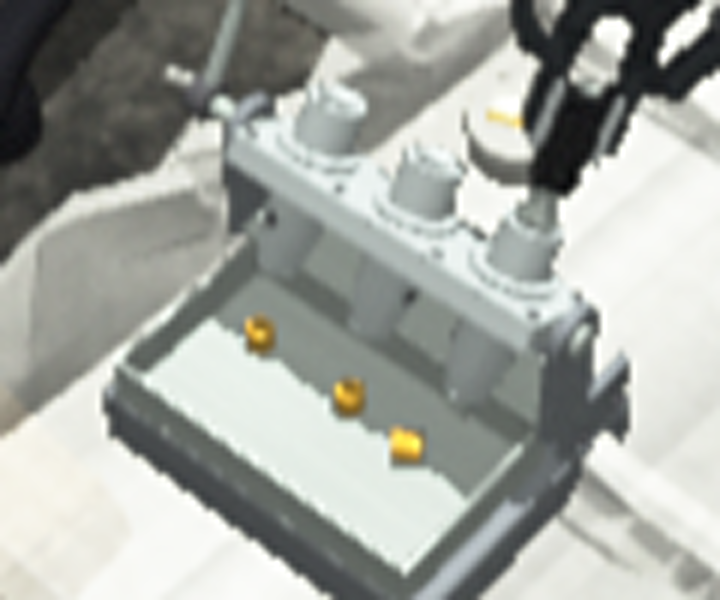

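```bash
python3 -m handwheel '[{"xyz":[0,0,-15],"delta_rot":[0,0,0],"grip":-1},{"xyz":[0,0,-30],"delta_rot":[0,0,0],"grip":-1},{"xyz":[0,0,-32],"delta_rot":[0,0,0],"grip":-1},{"xyz":[0,0,-34],"delta_rot":[0,0,0],"grip":-1},{"xyz":[0,0,-38],"delta_rot":[0,0,0],"grip":-1}]' 
python3 -c "
from h import *
st();tipgo(62,55)
x=tool()[:3,0];Rt=frame([0,0,-1],[-.664,.747,0]);go([.525,-.38,.38],Rt)"
```

```text
time: 17.17
position: [0.4072, -0.0744, 0.3467]
tcp_rot: [-0.131, 0.41, 0.874, 0.225]
wrist_force: [2.3, -0.2, -1.5]
gripper_width: 0.0212
t 17.17 p [407.2 -74.4 346.7] zx [-0.045  0.501 -0.864] [-0.629  0.658  0.414] F [ 2.3 -0.2 -1.5] w 21.2 q [-0.41 -0.07  0.84  1.76 -0.41  1.69  1.12]
shift [-5.6  3.7 17.1] rot [-0.62 -0.67  0.  ]
shift [-261.5  -70.9 -187.1] rows>= 9
rot [ 17.54 -24.56  -1.89]
```

```bash
python3 -m handwheel '[{"xyz":[-32,-9,-23],"delta_rot":[0,0,0],"grip":-1},{"xyz":[-32,-9,-23],"delta_rot":[0,0,0],"grip":-1},{"xyz":[-32,-9,-23],"delta_rot":[0,0,0],"grip":-1},{"xyz":[-32,-9,-23],"delta_rot":[0,0,0],"grip":-1},{"xyz":[-32,-9,-23],"delta_rot":[0,0,0],"grip":-1}]' 
python3 -m handwheel '[{"xyz":[0,0,0],"delta_rot":[3.5,-4.9,-0.4],"grip":-1},{"xyz":[0,0,0],"delta_rot":[3.5,-4.9,-0.4],"grip":-1},{"xyz":[0,0,0],"delta_rot":[3.5,-4.9,-0.4],"grip":-1},{"xyz":[0,0,0],"delta_rot":[3.5,-4.9,-0.4],"grip":-1},{"xyz":[0,0,0],"delta_rot":[3.5,-4.9,-0.4],"grip":-1}]' 
python3 -c "
from h import *
st()
Rt=frame([0,0,-1],[-.664,.747,0]);go([.525,-.38,.38],Rt)"
```

```text
time: 17.58
position: [0.4828, -0.2649, 0.378]
tcp_rot: [-0.126, 0.4, 0.878, 0.23]
wrist_force: [1.2, 1.0, 0.3]
gripper_width: 0.021
time: 18.0
position: [0.4754, -0.3026, 0.3538]
tcp_rot: [-0.012, 0.43, 0.903, -0.015]
wrist_force: [-0.6, 2.9, -0.1]
gripper_width: 0.0216
t 18.0 p [ 475.4 -302.6  353.8] zx [-0.034 -0.017 -0.999] [-0.63   0.777  0.008] F [-0.6  2.9 -0.1] w 21.6 q [-0.49  0.23  1.16  1.5  -0.17  1.57  1.35]
shift [-91.2 -11.1 -26.5] rows>= 3
rot [-2.13 -0.5  -2.61]
```

```bash
python3 -m handwheel '[{"xyz":[-31,-4,-7],"delta_rot":[-2,0,-1.3],"grip":-1},{"xyz":[-31,-4,-7],"delta_rot":[0,0,-1.3],"grip":-1},{"xyz":[-29,-3,-4],"delta_rot":[0,0,0],"grip":-1},{"xyz":[0,0,0],"delta_rot":[0,0,0],"grip":-1},{"xyz":[0,0,0],"delta_rot":[0,0,0],"grip":-1}]' 
python3 -c "
from h import *
st()
Rt=frame([0.012,-.003,-1],[-.664,.747,0]);go([.525,-.3805,.36],Rt)"
```

```text
time: 18.42
position: [0.5532, -0.3309, 0.3694]
tcp_rot: [-0.006, 0.367, 0.93, 0.003]
wrist_force: [0.2, -0.4, -1.2]
gripper_width: 0.0212
t 18.42 p [ 553.2 -330.9  369.4] zx [-0.01  0.01 -1.  ] [-0.73   0.683  0.014] F [ 0.2 -0.4 -1.2] w 21.2 q [-0.22  0.44  1.06  1.26 -0.38  1.66  1.58]
shift [-13.4 -55.5   9.2] rows>= 2
rot [-0.36 -1.4   5.29]
```

```bash
python3 -m handwheel '[{"xyz":[-6,-26,3],"delta_rot":[0,-1,2.6],"grip":-1},{"xyz":[-6,-26,3],"delta_rot":[0,-0.4,2.6],"grip":-1},{"xyz":[0,0,0],"delta_rot":[0,0,0],"grip":-1},{"xyz":[0,0,0],"delta_rot":[0,0,0],"grip":-1}]' 
python3 -c "
from h import *
st()
Rt=frame([0.012,-.003,-1],[-.664,.747,0]);go([.525,-.3805,.34],Rt)"
```

```text
time: 18.75
position: [0.5248, -0.3765, 0.3612]
tcp_rot: [0.004, 0.41, 0.912, -0.002]
wrist_force: [-0.5, 0.5, -1.7]
gripper_width: 0.0213
t 18.75 p [ 524.8 -376.5  361.2] zx [ 0.006 -0.006 -1.   ] [-0.663  0.748 -0.009] F [-0.5  0.5 -1.7] w 21.3 q [-0.18  0.44  1.09  1.3  -0.38  1.62  1.57]
shift [-2.9 -2.6 21.2] rows>= 1
rot [-0.38 -0.09 -0.07]
```

```bash
python3 -m handwheel '[{"xyz":[-3,-2.5,10],"delta_rot":[-0.3,0,0],"grip":-1},{"xyz":[0,0,11],"delta_rot":[0,0,0],"grip":-1},{"xyz":[0,0,0],"delta_rot":[0,0,0],"grip":-1},{"xyz":[0,0,0],"delta_rot":[0,0,0],"grip":-1}]' 
python3 -c "
from h import *
st()
Rt=frame([0.012,-.003,-1],[-.664,.747,0]);go([.525,-.3805,.30],Rt)
w=snap('wrist');crop(w,'e1.png',260,110,380,230,6)"
```

```text
time: 19.08
position: [0.5243, -0.3803, 0.3378]
tcp_rot: [0.005, 0.411, 0.912, 0.002]
wrist_force: [0.0, 0.6, -0.5]
gripper_width: 0.0217
t 19.08 p [ 524.3 -380.3  337.8] zx [ 0.011 -0.    -1.   ] [-0.663  0.749 -0.007] F [ 0.   0.6 -0.5] w 21.7 q [-0.17  0.44  1.08  1.34 -0.39  1.57  1.58]
shift [-0.4  0.1 37.8] rows>= 1
rot [ 0.03 -0.16 -0.12]
```

View pics/e1.png

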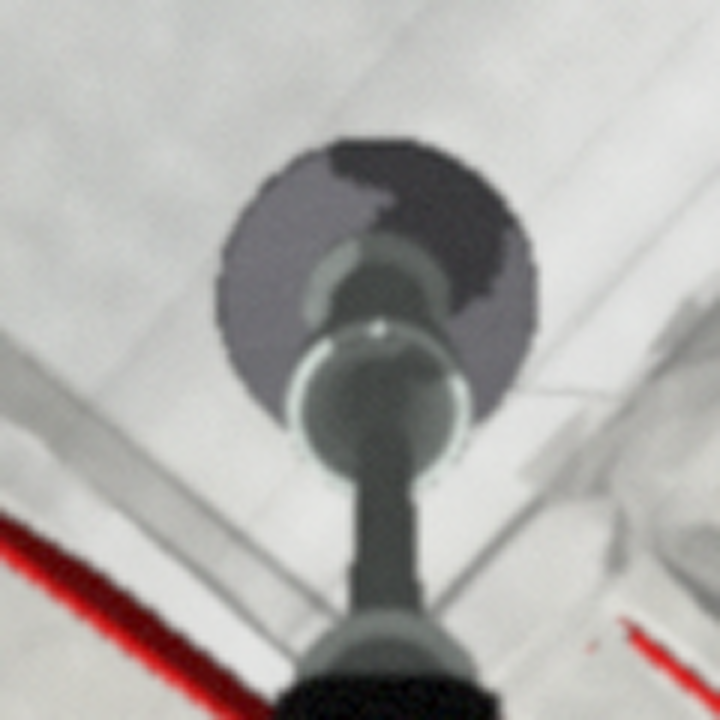

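```bash
python3 -m handwheel '[{"xyz":[0,0,20],"delta_rot":[0,0,0],"grip":-1},{"xyz":[0,0,20],"delta_rot":[0,0,0],"grip":-1},{"xyz":[0,0,20],"delta_rot":[0,0,0],"grip":-1},{"xyz":[0,0,0],"delta_rot":[0,0,0],"grip":-1}]' 
python3 -c "
from h import *
st()
Rt=frame([0.012,-.003,-1],[-.664,.747,0]);go([.525,-.3805,.177],Rt)"
```

```text
time: 19.47
position: [0.5266, -0.3794, 0.2769]
tcp_rot: [0.006, 0.409, 0.913, 0.001]
wrist_force: [-2.3, -1.2, -2.8]
gripper_width: 0.0212
t 19.47 p [ 526.6 -379.4  276.9] zx [ 0.012 -0.002 -1.   ] [-0.665  0.746 -0.01 ] F [-2.3 -1.2 -2.8] w 21.2 q [-0.19  0.46  1.06  1.45 -0.41  1.46  1.6 ]
shift [ 1.2 -2.7 99.9] rows>= 3
rot [ 0.03 -0.04  0.08]
```

```bash
python3 -m handwheel '[{"xyz":[0.5,-1.5,25],"delta_rot":[0,0,0],"grip":-1},{"xyz":[0.5,-1,25],"delta_rot":[0,0,0],"grip":-1},{"xyz":[0,0,20],"delta_rot":[0,0,0],"grip":-1},{"xyz":[0,0,10],"delta_rot":[0,0,0],"grip":-1}]' 
python3 -c "
from h import *
st()
Rt=frame([0.012,-.003,-1],[-.664,.747,0]);go([.525,-.3805,.177],Rt)"
```

```text
time: 19.8
position: [0.5269, -0.3811, 0.1999]
tcp_rot: [0.008, 0.408, 0.913, 0.001]
wrist_force: [-1.6, 1.3, -0.4]
gripper_width: 0.0215
t 19.8 p [ 526.9 -381.1  199.9] zx [ 0.016 -0.005 -1.   ] [-0.667  0.745 -0.014] F [-1.6  1.3 -0.4] w 21.5 q [-0.18  0.51  1.03  1.56 -0.45  1.32  1.64]
shift [ 2.  -1.2 22.9] rows>= 1
rot [0.09 0.22 0.22]
```

```bash
python3 -m handwheel '[{"xyz":[1,-1,10],"delta_rot":[0,0.2,0],"grip":-1},{"xyz":[0.5,0,8],"delta_rot":[0,0,0],"grip":-1},{"xyz":[0,0,3],"delta_rot":[0,0,0],"grip":-1},{"xyz":[0,0,0],"delta_rot":[0,0,0],"grip":-1}]' 
python3 -c "
from h import *
st()"
python3 -m handwheel '[{"xyz":[0,0,2],"delta_rot":[0,0,0],"grip":-1},{"xyz":[0,0,2],"delta_rot":[0,0,0],"grip":-1}]' 
python3 -c "
from h import *
st()"
```

```text
time: 20.13
position: [0.5265, -0.3807, 0.179]
tcp_rot: [0.007, 0.407, 0.913, 0.002]
wrist_force: [-0.0, -0.6, -1.8]
gripper_width: 0.0218
t 20.13 p [ 526.5 -380.7  179. ] zx [ 0.014 -0.003 -1.   ] [-0.668  0.744 -0.011] F [-0.  -0.6 -1.8] w 21.8 q [-0.17  0.52  1.02  1.58 -0.47  1.28  1.65]
time: 20.3
position: [0.5263, -0.3818, 0.1771]
tcp_rot: [0.007, 0.407, 0.913, 0.001]
wrist_force: [-4.9, 1.8, 5.7]
gripper_width: 0.0213
t 20.3 p [ 526.3 -381.8  177.1] zx [ 0.014 -0.004 -1.   ] [-0.668  0.744 -0.013] F [-4.9  1.8  5.7] w 21.3 q [-0.17  0.52  1.02  1.58 -0.47  1.28  1.65]
```

```bash
python3 -m handwheel '[{"xyz":[0,0,0],"delta_rot":[0,0,0],"grip":0},{"xyz":[0,0,0],"delta_rot":[0,0,0],"grip":1},{"xyz":[0,0,0],"delta_rot":[0,0,0],"grip":1},{"xyz":[0,0,0],"delta_rot":[0,0,0],"grip":1}]' 
python3 -m handwheel '[{"xyz":[0,0,-30],"delta_rot":[0,0,0],"grip":1},{"xyz":[0,0,-40],"delta_rot":[0,0,0],"grip":1},{"xyz":[0,0,-40],"delta_rot":[0,0,0],"grip":1},{"xyz":[0,0,-40],"delta_rot":[0,0,0],"grip":1},{"xyz":[0,0,0],"delta_rot":[0,0,0],"grip":1}]' 
python3 -c "
from h import *
st();w=snap('wrist','f1.png');s=snap('scene');crop(s,'f1s.png',330,110,430,200,6)"
```

```text
time: 20.63
position: [0.528, -0.3822, 0.1787]
tcp_rot: [0.01, 0.407, 0.913, 0.001]
wrist_force: [0.2, -0.6, -0.0]
gripper_width: 0.0687
time: 21.05
position: [0.5251, -0.3792, 0.3326]
tcp_rot: [0.007, 0.407, 0.914, 0.002]
wrist_force: [-0.4, -0.9, 0.2]
gripper_width: 0.0855
t 21.05 p [ 525.1 -379.2  332.6] zx [ 0.015 -0.003 -1.   ] [-0.669  0.743 -0.012] F [-0.4 -0.9  0.2] w 85.5 q [-0.18  0.44  1.08  1.36 -0.39  1.56  1.59]
```

View pics/f1s.png

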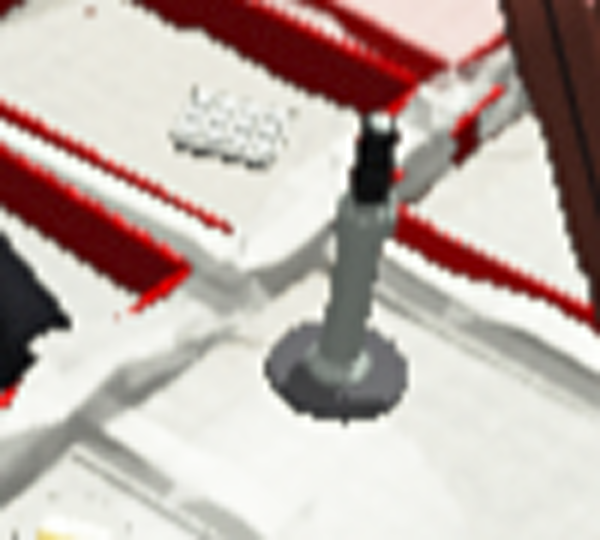

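View pics/f1.png

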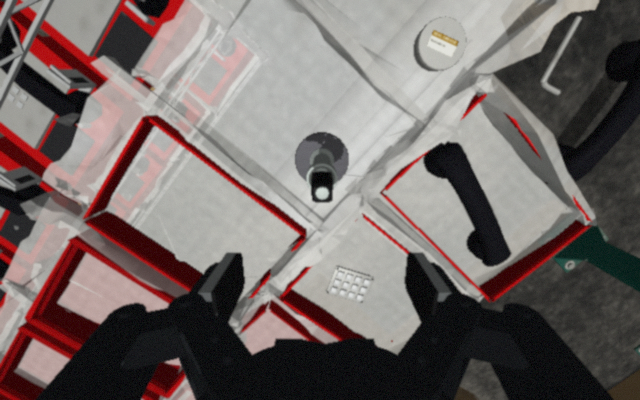

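```bash
cat > plan.py <<'E'
from h import *
def plan(p,Rt,n):
    "rows for a straight line with even turn"
    T=tool();rv=R.from_matrix(T[:3,:3].T@Rt).as_rotvec()/n
    st_=(np.array(p)-T[:3,3])*1000/n;A=T[:3,:3]
    for i in range(n):
        print(i,np.round(A.T@st_,1));A=A@R.from_rotvec(rv).as_matrix()
    print("rot/row",np.round(np.degrees(rv),2),"len",np.linalg.norm(st_))
E
python3 -c "
from plan import *
plan(rack(-41,-134,335),frame([0,0,-1],RY),10)"
```

```text
0 [23.7 31.3 -0.7]
1 [20.8 33.3 -0.7]
2 [17.7 35.  -0.7]
3 [14.5 36.5 -0.7]
4 [11.2 37.6 -0.7]
5 [ 7.8 38.5 -0.7]
6 [ 4.3 39.  -0.7]
7 [ 0.8 39.2 -0.8]
8 [-2.7 39.2 -0.8]
9 [-6.2 38.8 -0.8]
rot/row [ 0.03  0.05 -5.14] len 39.26035054120635
```

```bash
python3 -m handwheel '[{"xyz":[24,31,-1],"delta_rot":[0,0,-5.1],"grip":1},{"xyz":[21,33,-1],"delta_rot":[0,0,-5.1],"grip":1},{"xyz":[18,35,-1],"delta_rot":[0,0,-5.1],"grip":1},{"xyz":[14,36,-1],"delta_rot":[0,0,-5.1],"grip":1},{"xyz":[11,37,-1],"delta_rot":[0,0,-5.1],"grip":1}]' 
python3 -c "
from plan import *
st();plan(rack(-41,-134,335),frame([0,0,-1],RY),6)"
```

```text
time: 21.57
position: [0.5554, -0.1901, 0.3249]
tcp_rot: [0.001, 0.197, 0.98, -0.001]
wrist_force: [0.9, 0.6, -0.4]
gripper_width: 0.0854
t 21.57 p [ 555.4 -190.1  324.9] zx [ 0.001 -0.003 -1.   ] [-0.922  0.386 -0.002] F [ 0.9  0.6 -0.4] w 85.4 q [-0.58  0.25  1.02  1.51 -0.21  1.5   1.62]
0 [ 6.1 33.2 -1.8]
1 [ 3.6 33.5 -1.7]
2 [ 1.  33.7 -1.7]
3 [-1.5 33.7 -1.7]
4 [-4.1 33.5 -1.7]
5 [-6.6 33.1 -1.7]
rot/row [-0.02  0.02 -4.35] len 33.763340445073865
```

```bash
python3 -m handwheel '[{"xyz":[6,33,-2],"delta_rot":[0,0,-4.4],"grip":1},{"xyz":[4,34,-2],"delta_rot":[0,0,-4.4],"grip":1},{"xyz":[1,34,-2],"delta_rot":[0,0,-4.4],"grip":1},{"xyz":[-1,34,-2],"delta_rot":[0,0,-4.4],"grip":1},{"xyz":[-4,33,-2],"delta_rot":[0,0,-4.4],"grip":1}]' 
python3 -c "
from plan import *
st();plan(rack(-41,-134,335),frame([0,0,-1],RY),2)"
```

```text
time: 21.98
position: [0.5864, -0.0106, 0.3278]
tcp_rot: [-0.004, -0.007, 1.0, 0.0]
wrist_force: [1.6, -0.2, 0.3]
gripper_width: 0.0854
t 21.98 p [586.4 -10.6 327.8] zx [-0.007  0.001 -1.   ] [-1.    -0.014  0.007] F [ 1.6 -0.2  0.3] w 85.4 q [-0.78  0.22  0.87  1.5  -0.17  1.51  1.68]
0 [-6.1  9.  -3.6]
1 [-6.3  8.9 -3.6]
rot/row [ 0.02 -0.21 -1.27] len 11.485191648281228
```

```bash
python3 -m handwheel '[{"xyz":[-6,6,0],"delta_rot":[0,0,-1.3],"grip":1},{"xyz":[-6,6,0],"delta_rot":[0,-0.4,-1.3],"grip":1},{"xyz":[0,0,0],"delta_rot":[0,0,0],"grip":1},{"xyz":[0,0,0],"delta_rot":[0,0,0],"grip":1}]' 
python3 -c "
from h import *
st();go(rack(-41,-134,211),frame([0,0,-1],RY));d=snap('wrist','g1.png');print(proj(d,rack(-41,-134,228)))"
```

```text
time: 22.32
position: [0.5981, 0.0144, 0.3221]
tcp_rot: [-0.003, -0.041, 0.999, 0.001]
wrist_force: [0.0, -0.3, -1.0]
gripper_width: 0.0857
t 22.32 p [598.1  14.4 322.1] zx [-0.007  0.002 -1.   ] [-0.997 -0.081  0.007] F [ 0.  -0.3 -1. ] w 85.7 q [-0.78  0.25  0.85  1.48 -0.19  1.5   1.72]
shift [ -0.5  -7.  111. ] rows>= 3
rot [ 0.15 -0.39  1.3 ]
[[316.36842702 206.95869959]]
```

View pics/g1.png

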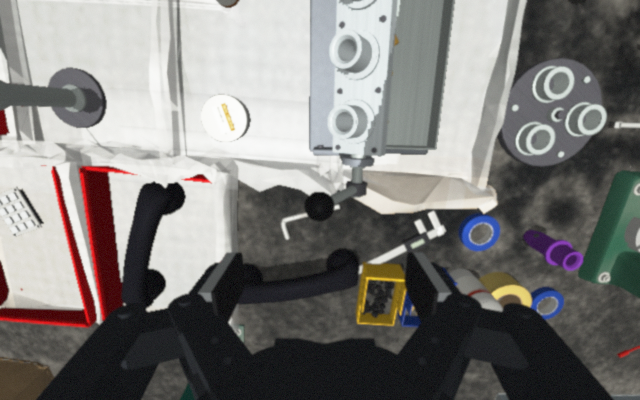

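```bash
python3 -m handwheel '[{"xyz":[0,-3,35],"delta_rot":[0,0,1],"grip":1},{"xyz":[0,-2,35],"delta_rot":[0,0,0],"grip":1},{"xyz":[0,0,32],"delta_rot":[0,0,0],"grip":0.5},{"xyz":[0,0,5],"delta_rot":[0,0,0],"grip":0},{"xyz":[0,0,0],"delta_rot":[0,0,0],"grip":0}]' 
python3 -c "
from h import *
st();go(rack(-41,-134,211),frame([0,0,-1],RY))"
```

```text
time: 22.78
position: [0.5974, 0.0005, 0.2135]
tcp_rot: [-0.001, -0.024, 1.0, 0.001]
wrist_force: [-0.4, -0.6, 1.3]
gripper_width: 0.0516
t 22.78 p [5.974e+02 5.000e-01 2.135e+02] zx [-0.003  0.002 -1.   ] [-0.999 -0.047  0.003] F [-0.4 -0.6  1.3] w 51.6 q [-0.75  0.3   0.84  1.65 -0.24  1.29  1.75]
shift [-1.3  7.1  2.5] rows>= 1
rot [ 0.1  -0.15 -0.66]
```

```bash
python3 -m handwheel '[{"xyz":[0,8,0],"delta_rot":[0,0,0],"grip":-0.2},{"xyz":[0,8,-2],"delta_rot":[0,0,0],"grip":-0.2},{"xyz":[0,8,-2],"delta_rot":[0,0,0],"grip":-0.2},{"xyz":[0,8,-2],"delta_rot":[0,0,0],"grip":-0.2}]' 
python3 -c "
from h import *
st()"
python3 -m handwheel '[{"xyz":[0,8,-2],"delta_rot":[0,0,0],"grip":-0.2},{"xyz":[0,7,-1],"delta_rot":[0,0,0],"grip":-0.2}]' 
python3 -c "
from h import *
st();go(rack(3,-134,220))"
```

```text
time: 23.12
position: [0.5963, 0.0258, 0.2254]
tcp_rot: [-0.0, -0.018, 1.0, -0.002]
wrist_force: [-5.0, -6.8, -1.0]
gripper_width: 0.0342
t 23.12 p [596.3  25.8 225.4] zx [-0.001 -0.004 -1.   ] [-0.999 -0.036  0.001] F [-5.  -6.8 -1. ] w 34.2 q [-0.8   0.29  0.84  1.64 -0.22  1.31  1.68]
time: 23.28
position: [0.5958, 0.0387, 0.2317]
tcp_rot: [0.0, -0.016, 1.0, -0.004]
wrist_force: [-1.5, -5.4, -4.0]
gripper_width: 0.034
t 23.28 p [595.8  38.7 231.7] zx [ 0.001 -0.007 -1.   ] [-0.999 -0.032 -0.   ] F [-1.5 -5.4 -4. ] w 34.0 q [-0.82  0.29  0.83  1.63 -0.21  1.32  1.65]
shift [-0.5 12.9 11.6] rows>= 1
```

```bash
python3 -m handwheel '[{"xyz":[0,6,4],"delta_rot":[0,0,0],"grip":-0.2},{"xyz":[0,5,3],"delta_rot":[0,0,0],"grip":-0.2}]' 
python3 -c "
from h import *
st();go(rack(3,-134,220))"
python3 -m handwheel '[{"xyz":[0,4,2],"delta_rot":[0,0,0],"grip":-0.2},{"xyz":[0,3,0],"delta_rot":[0,0,0],"grip":-0.2}]' 
python3 -c "
from h import *
st();go(rack(3,-134,220))"
```

```text
time: 23.45
position: [0.5975, 0.0471, 0.2302]
tcp_rot: [0.003, -0.014, 1.0, -0.005]
wrist_force: [-3.0, -7.4, 4.8]
gripper_width: 0.0341
t 23.45 p [597.5  47.1 230.2] zx [ 0.007 -0.011 -1.   ] [-1.    -0.029 -0.007] F [-3.  -7.4  4.8] w 34.1 q [-0.84  0.29  0.83  1.63 -0.21  1.31  1.62]
shift [ 1.6  4.6 10.2] rows>= 1
time: 23.62
position: [0.5983, 0.0518, 0.2322]
tcp_rot: [0.005, -0.013, 1.0, -0.007]
wrist_force: [-0.2, -5.5, -3.7]
gripper_width: 0.0346
t 23.62 p [598.3  51.8 232.2] zx [ 0.01  -0.014 -1.   ] [-1.    -0.026 -0.01 ] F [-0.2 -5.5 -3.7] w 34.6 q [-0.85  0.28  0.83  1.63 -0.2   1.31  1.61]
shift [ 2.5 -0.  12.2] rows>= 1
```

```bash
python3 -m handwheel '[{"xyz":[0,3,2],"delta_rot":[0,0,0],"grip":-0.2},{"xyz":[0,3,0],"delta_rot":[0,0,0],"grip":-0.2}]' 
python3 -c "
from h import *
st();go(rack(3,-134,220));d=snap('wrist','g2.png');d=snap('scene');crop(d,'g2s.png',255,180,375,280,6)"
```

```text
time: 23.78
position: [0.5988, 0.0552, 0.2337]
tcp_rot: [0.006, -0.011, 1.0, -0.009]
wrist_force: [-0.6, -13.2, -9.4]
gripper_width: 0.0343
t 23.78 p [598.8  55.2 233.7] zx [ 0.013 -0.018 -1.   ] [-1.    -0.023 -0.013] F [ -0.6 -13.2  -9.4] w 34.3 q [-0.86  0.28  0.83  1.63 -0.2   1.31  1.6 ]
shift [ 3.2 -3.4 13.8] rows>= 1
```

View pics/g2.png

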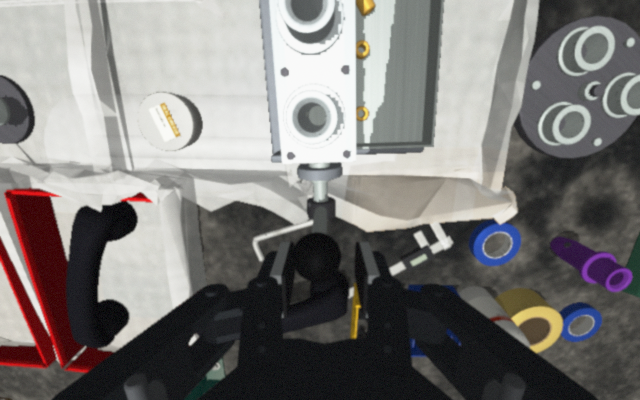

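View pics/g2s.png

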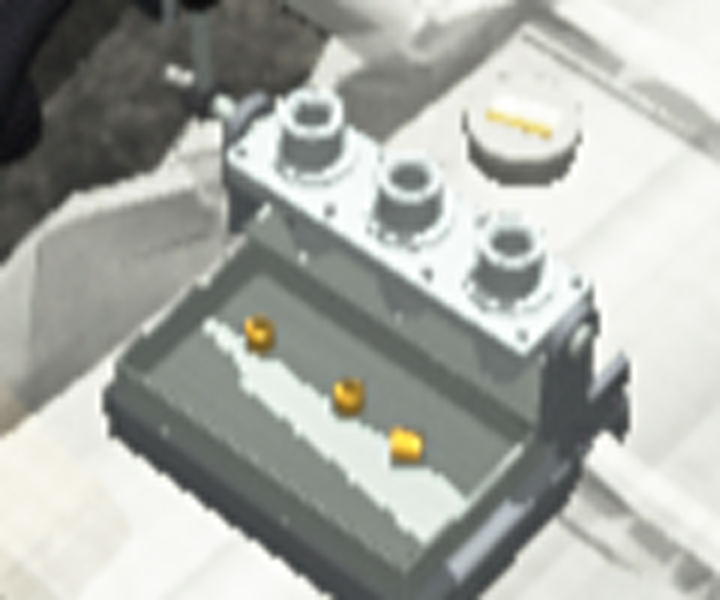

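```bash
python3 -m handwheel '[{"xyz":[0,3,3],"delta_rot":[0,0,0],"grip":-0.2},{"xyz":[0,2,0],"delta_rot":[0,0,0],"grip":-0.2}]' 
python3 -c "
from h import *
st()"
python3 -m handwheel '[{"xyz":[0,-4,0],"delta_rot":[0,0,0],"grip":0.2},{"xyz":[0,-2,0],"delta_rot":[0,0,0],"grip":0.5},{"xyz":[0,0,-35],"delta_rot":[0,0,0],"grip":1},{"xyz":[0,0,-40],"delta_rot":[0,0,0],"grip":1},{"xyz":[0,0,-35],"delta_rot":[0,0,0],"grip":1}]' 
python3 -c "
from h import *
st();d=snap('scene');crop(d,'g3s.png',195,185,365,335,4);d=snap('wrist','g3w.png')"
```

```text
time: 24.05
position: [0.5996, 0.055, 0.2346]
tcp_rot: [0.008, -0.009, 1.0, -0.012]
wrist_force: [-0.5, -7.1, -5.2]
gripper_width: 0.0345
t 24.05 p [599.6  55.  234.6] zx [ 0.016 -0.024 -1.   ] [-1.    -0.018 -0.016] F [-0.5 -7.1 -5.2] w 34.5 q [-0.86  0.28  0.83  1.63 -0.19  1.31  1.59]
time: 24.47
position: [0.5959, 0.0543, 0.3476]
tcp_rot: [0.006, -0.01, 1.0, -0.012]
wrist_force: [1.7, 0.8, 0.0]
gripper_width: 0.0856
t 24.47 p [595.9  54.3 347.6] zx [ 0.012 -0.024 -1.   ] [-1.    -0.02  -0.012] F [1.7 0.8 0. ] w 85.6 q [-0.87  0.23  0.85  1.45 -0.15  1.53  1.56]
```

View pics/g3s.png

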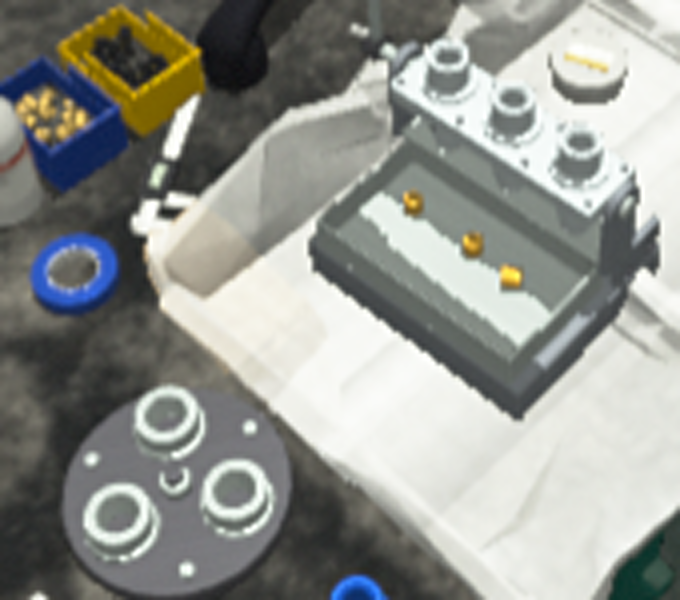

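View pics/g3w.png

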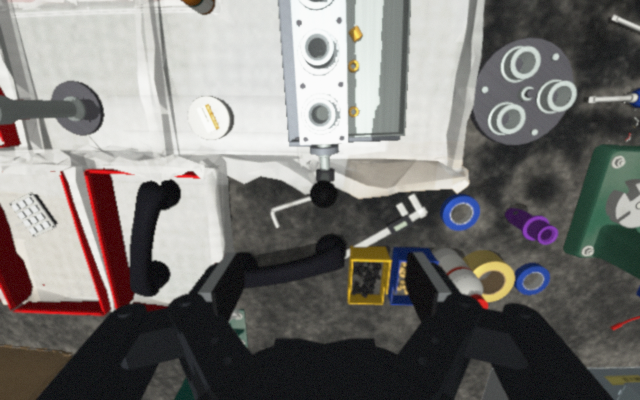

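```bash
python3 -c "
from plan import *
plan(rack(0,-62,250),frame([0,0,-1],RY),4)"
```

```text
0 [19.2 -1.6 25.2]
1 [19.  -1.5 25.3]
2 [18.9 -1.5 25.3]
3 [18.8 -1.4 25.4]
rot/row [-0.32  0.29 -0.56] len 31.666146945342653
```

```bash
python3 -m handwheel '[{"xyz":[19,-2,20],"delta_rot":[-0.3,0.3,-0.6],"grip":1},{"xyz":[19,-2,25],"delta_rot":[-0.3,0.3,-0.6],"grip":1},{"xyz":[19,-2,25],"delta_rot":[-0.3,0.3,-0.6],"grip":1},{"xyz":[18,-1,20],"delta_rot":[-0.3,0.3,-0.6],"grip":1},{"xyz":[0,0,0],"delta_rot":[0,0,0],"grip":1}]'
cat > lookt.py <<'E'
from h import *
import sys
y=float(sys.argv[1]);f=sys.argv[2]
st();go(rack(0,y,171),frame([0,0,-1],RY))
w=snap('wrist');st()
print(proj(w,[rack(0,y,194)]))
T=tool();T0=T[:3,3]+T[:3,2]*0.0
crop(w,f+'.png',220,100,420,250,4)
E
python3 lookt.py -62 h1
```

```text
time: 24.98
position: [0.5266, 0.0463, 0.2643]
tcp_rot: [0.006, -0.034, 0.999, 0.002]
wrist_force: [-0.5, -0.4, -0.1]
gripper_width: 0.0856
t 24.98 p [526.6  46.3 264.3] zx [ 0.012  0.005 -1.   ] [-0.998 -0.067 -0.012] F [-0.5 -0.4 -0.1] w 85.6 q [-0.96  0.05  0.83  1.75 -0.04  1.34  1.52]
shift [ 3.7 -2.2 93.2] rows>= 3
rot [0.23 0.69 0.5 ]
t 25.03 p [528.6  47.  266.4] zx [ 0.015  0.005 -1.   ] [-0.998 -0.067 -0.015] F [ 0.  -0.   0.8] w 85.4 q [-0.96  0.05  0.83  1.75 -0.04  1.35  1.52]
[[321.6158874  211.73852593]]
```

View pics/h1.png

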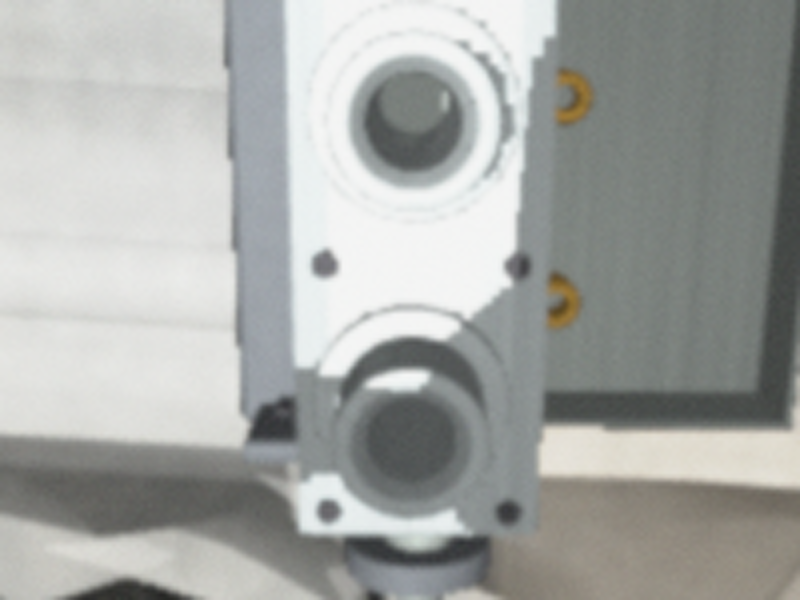

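```bash
python3 -m handwheel '[{"xyz":[4,-2,20],"delta_rot":[0.2,0.8,0.5],"grip":1},{"xyz":[1,0,25],"delta_rot":[0,0,0],"grip":1},{"xyz":[0,0,20],"delta_rot":[0,0,0],"grip":1},{"xyz":[0,0,10],"delta_rot":[0,0,0],"grip":1},{"xyz":[0,0,0],"delta_rot":[0,0,0],"grip":1}]' 
python3 lookt.py -62 h2
```

```text
time: 25.45
position: [0.532, 0.0488, 0.1976]
tcp_rot: [0.008, -0.031, 0.999, 0.003]
wrist_force: [1.0, -0.1, 0.1]
gripper_width: 0.0857
t 25.45 p [532.   48.8 197.6] zx [ 0.016  0.007 -1.   ] [-0.998 -0.061 -0.016] F [ 1.  -0.1  0.1] w 85.7 q [-0.94  0.12  0.84  1.84 -0.1   1.21  1.56]
shift [ 8.5 -4.2 26.4] rows>= 1
rot [0.37 0.92 0.14]
t 25.5 p [532.5  48.9 198.6] zx [ 0.017  0.008 -1.   ] [-0.998 -0.061 -0.017] F [-0.6  0.3 -0.1] w 85.5 q [-0.94  0.12  0.84  1.84 -0.1   1.21  1.56]
[[317.14231398 242.4649388 ]]
```

View pics/h2.png

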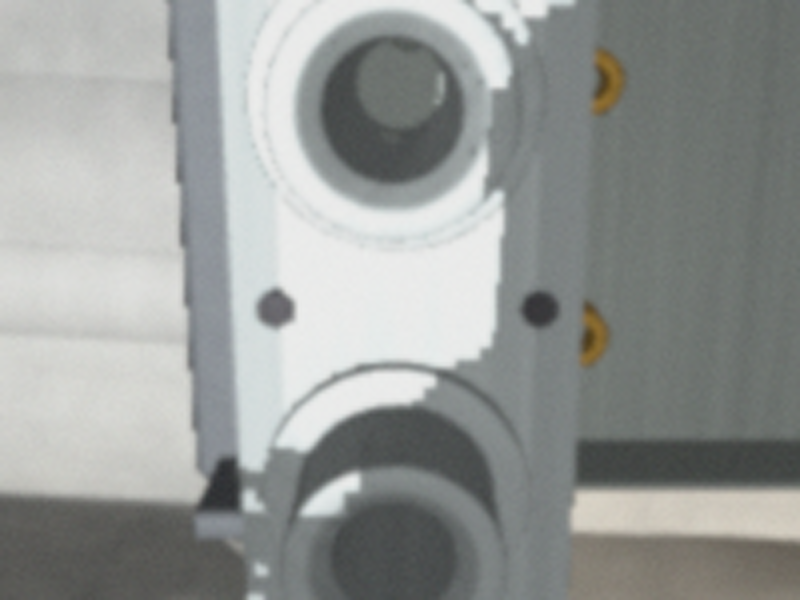

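```bash
python3 -m handwheel '[{"xyz":[9,-3,0],"delta_rot":[0.4,0.9,0],"grip":1},{"xyz":[1,0,8],"delta_rot":[0,0,0],"grip":1},{"xyz":[1,0,8],"delta_rot":[0,0,0],"grip":1},{"xyz":[0,0,0],"delta_rot":[0,0,0],"grip":1}]' 
python3 lookt.py -62 h3
```

```text
time: 25.83
position: [0.5239, 0.0455, 0.1857]
tcp_rot: [0.003, -0.031, 1.0, 0.0]
wrist_force: [-0.6, 1.0, -0.4]
gripper_width: 0.0853
t 25.83 p [523.9  45.5 185.7] zx [ 0.006  0.    -1.   ] [-0.998 -0.061 -0.006] F [-0.6  1.  -0.4] w 85.3 q [-0.94  0.12  0.84  1.86 -0.1   1.19  1.56]
shift [-0.1 -1.2 14.7] rows>= 1
rot [-0.    0.33  0.14]
t 25.88 p [524.3  45.5 186.3] zx [ 0.006  0.    -1.   ] [-0.998 -0.061 -0.006] F [-0.6  0.1 -0.1] w 85.0 q [-0.94  0.12  0.84  1.86 -0.1   1.19  1.56]
[[322.04766169 265.813969  ]]
```

View pics/h3.png

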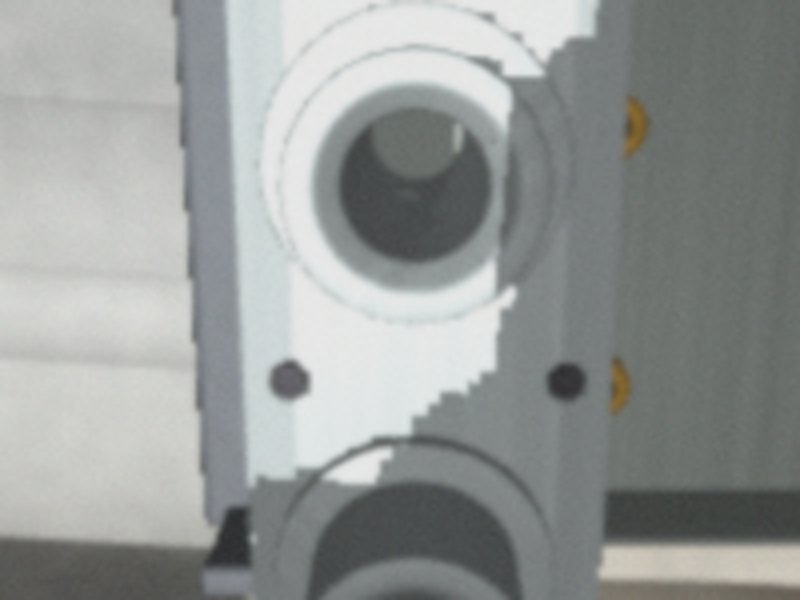

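```bash
python3 -m handwheel '[{"xyz":[1,-1,8],"delta_rot":[0,0.3,0],"grip":1},{"xyz":[1,0,6],"delta_rot":[0,0,0],"grip":1},{"xyz":[0,0,0],"delta_rot":[0,0,0],"grip":1}]' 
python3 -c "
from h import *
st();go(rack(0,-62,171),frame([0,0,-1],RY))"
```

```text
time: 26.13
position: [0.5227, 0.0445, 0.1717]
tcp_rot: [0.001, -0.031, 1.0, 0.0]
wrist_force: [-0.3, -0.4, -0.1]
gripper_width: 0.0854
t 26.13 p [522.7  44.5 171.7] zx [ 0.002  0.001 -1.   ] [-0.998 -0.061 -0.002] F [-0.3 -0.4 -0.1] w 85.4 q [-0.93  0.14  0.84  1.88 -0.11  1.17  1.58]
shift [-1.5 -0.2  0.7] rows>= 1
rot [0.05 0.12 0.15]
```

```bash
python3 -m handwheel '[{"xyz":[0,0,0],"delta_rot":[0,0,0],"grip":0},{"xyz":[0,0,0],"delta_rot":[0,0,0],"grip":-0.5},{"xyz":[0,0,0],"delta_rot":[0,0,0],"grip":-1},{"xyz":[0,0,0],"delta_rot":[0,0,0],"grip":-1},{"xyz":[0,0,0],"delta_rot":[0,0,0],"grip":-1}]' 60
python3 -c "
from h import *
st();d=snap('wrist','h4.png')"
```

```text
time: 26.55
position: [0.5226, 0.0446, 0.1717]
tcp_rot: [0.001, -0.031, 1.0, 0.001]
wrist_force: [-1.5, 1.2, 1.2]
gripper_width: 0.0314
t 26.55 p [522.6  44.6 171.7] zx [ 0.001  0.001 -1.   ] [-0.998 -0.061 -0.002] F [-1.5  1.2  1.2] w 31.4 q [-0.93  0.14  0.84  1.88 -0.11  1.17  1.58]
```

View pics/h4.png

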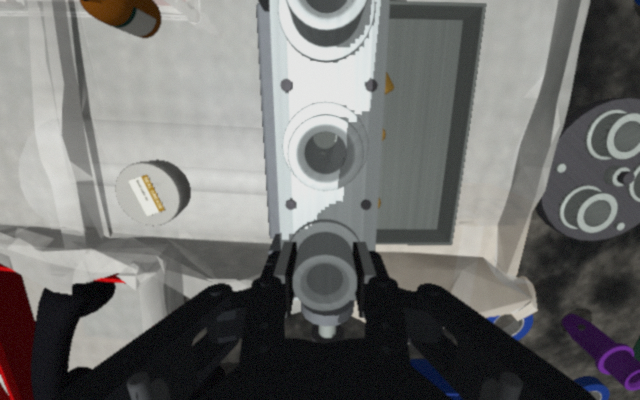

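```bash
python3 -m handwheel '[{"xyz":[0,0,-15],"delta_rot":[0,0,0],"grip":-1},{"xyz":[0,0,-25],"delta_rot":[0,0,0],"grip":-1},{"xyz":[0,0,-30],"delta_rot":[0,0,0],"grip":-1},{"xyz":[0,0,-30],"delta_rot":[0,0,0],"grip":-1},{"xyz":[0,0,-10],"delta_rot":[0,0,0],"grip":-1}]' 
python3 -c "
from plan import *
st();d=snap('wrist');T=tool();
crop(d,'h5.png',260,180,400,320,5,proj(d,[T[:3,3]+T[:3,2]*z for z in (-.0225,.0775)]))
d=snap('scene','h5s.png');d=snap('top','h5t.png')"
```

```text
time: 27.02
position: [0.5203, 0.0451, 0.2823]
tcp_rot: [-0.002, -0.031, 1.0, -0.0]
wrist_force: [-0.2, -0.2, -1.3]
gripper_width: 0.0316
t 27.02 p [520.3  45.1 282.3] zx [-0.004 -0.001 -1.   ] [-0.998 -0.061  0.004] F [-0.2 -0.2 -1.3] w 31.6 q [-0.97  0.04  0.83  1.72 -0.03  1.4   1.5 ]
```

View pics/h5.png

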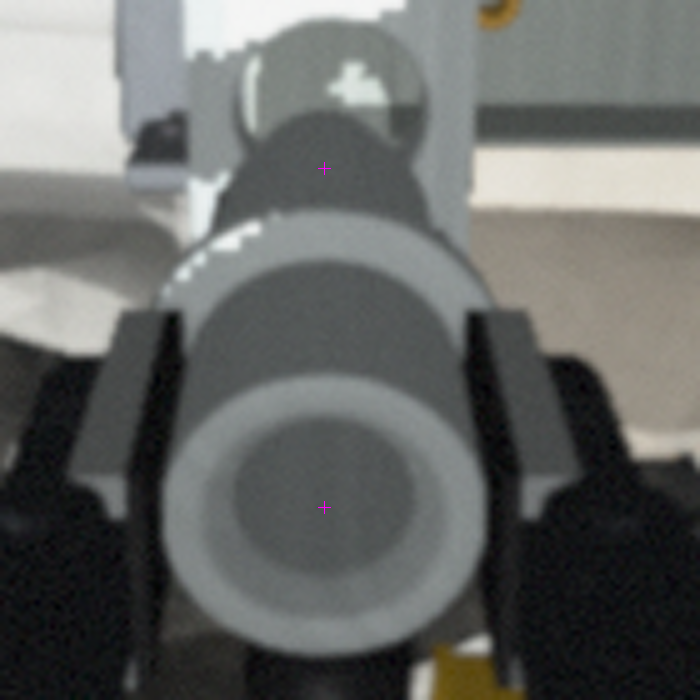

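View pics/h5s.png

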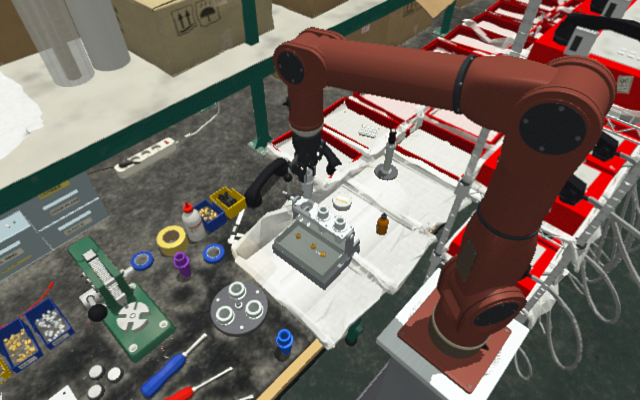

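View pics/h5t.png

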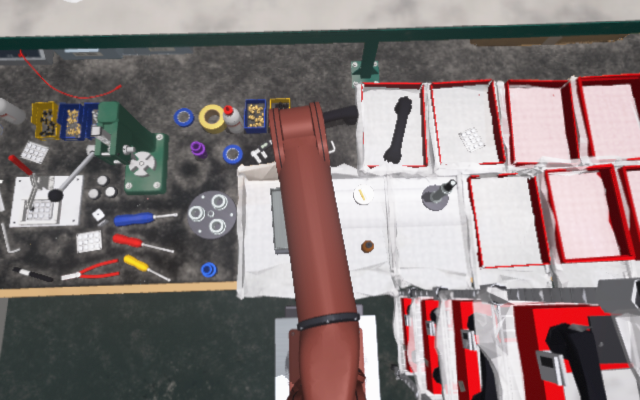

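```bash
python3 -c "
from plan import *
s=snap('scene');t=snap('top')
for n,a,b in (('s1',(168,414),(194,264)),('s2',(119,514),(106,308)),('s3',(237,490),(186,352))):
  print(n,np.round(onplane(s,195+a[0]/4-.5,185+a[1]/4-.5,.043)*1000,1),np.round(onplane(t,170+b[0]/4-.5,130+b[1]/3.7-.5,.043)*1000,1))
plan([.527,.335,.285],frame([0,0,-1],RY),8)"
```

```text
s1 [523.5 337.1  43. ] [526.9 334.8  43. ]
s2 [487.  410.1  43. ] [489.6 404.9  43. ]
s3 [441.7 342.   43. ] [448.6 339.4  43. ]
0 [-3.3 36.1 -1.1]
1 [-3.3 36.1 -1.1]
2 [-3.3 36.1 -1.1]
3 [-3.3 36.1 -1.1]
4 [-3.3 36.1 -1.1]
5 [-3.2 36.1 -1.1]
6 [-3.2 36.1 -1. ]
7 [-3.2 36.1 -1. ]
rot/row [-0.02 -0.07  0.02] len 36.258961030680105
```

```bash
python3 -m handwheel '[{"xyz":[-3,36,-1],"delta_rot":[0,0,0],"grip":-1},{"xyz":[-3,36,-1],"delta_rot":[0,0,0],"grip":-1},{"xyz":[-3,36,-1],"delta_rot":[0,0,0],"grip":-1},{"xyz":[-3,36,-1],"delta_rot":[0,0,0],"grip":-1},{"xyz":[-3,36,-1],"delta_rot":[0,0,0],"grip":-1}]' 
python3 -c "
from plan import *
st();plan([.527,.335,.285],frame([0,0,-1],RY),3)"
```

```text
time: 27.68
position: [0.5214, 0.2197, 0.2729]
tcp_rot: [-0.01, -0.022, 1.0, -0.004]
wrist_force: [1.0, -0.4, -1.2]
gripper_width: 0.0309
t 27.68 p [521.4 219.7 272.9] zx [-0.019 -0.009 -1.   ] [-0.999 -0.043  0.02 ] F [ 1.  -0.4 -1.2] w 30.9 q [-1.1   0.18  0.72  1.62 -0.12  1.41  1.25]
0 [-3.5 38.3 -4.4]
1 [-3.7 38.3 -4.3]
2 [-3.9 38.3 -4.2]
rot/row [-0.15 -0.37 -0.3 ] len 38.6774192513953
```

```bash
python3 -m handwheel '[{"xyz":[-3,36,-1],"delta_rot":[-0.1,-0.4,-0.3],"grip":-1},{"xyz":[-3,36,0],"delta_rot":[-0.1,-0.4,-0.3],"grip":-1},{"xyz":[-3,30,0],"delta_rot":[0,-0.3,-0.3],"grip":-1},{"xyz":[0,0,0],"delta_rot":[0,0,0],"grip":-1},{"xyz":[0,0,0],"delta_rot":[0,0,0],"grip":-1}]' 
python3 -c "
from plan import *
st();plan([.527,.335,.25],frame([0,0,-1],RY),1);d=snap('wrist','i1.png');
P=[[.527,.335,.043],[.4895,.406,.043],[.4475,.340,.043],[.488,.36,.04]]
print(proj(d,P))"
```

```text
time: 28.1
position: [0.5191, 0.3354, 0.2599]
tcp_rot: [-0.006, -0.035, 0.999, -0.007]
wrist_force: [0.2, -0.5, -1.8]
gripper_width: 0.0309
t 28.1 p [519.1 335.4 259.9] zx [-0.012 -0.014 -1.   ] [-0.997 -0.07   0.013] F [ 0.2 -0.5 -1.8] w 30.9 q [-1.17  0.31  0.67  1.52 -0.18  1.4   1.15]
0 [-8.  -0.8  9.8]
rot/row [-0.73 -0.74  0.66] len 12.699531547905785
[[325.56747957 185.12739826]
 [382.49630341 160.83673663]
 [334.1373849  123.40823567]
 [346.96529448 156.74030719]]
```

View pics/i1.png

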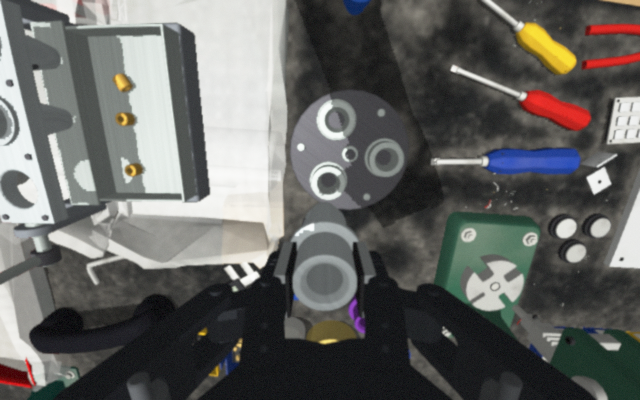

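```bash
python3 -m handwheel '[{"xyz":[-7,0,20],"delta_rot":[-0.7,-0.7,0.6],"grip":-1},{"xyz":[0,0,30],"delta_rot":[0,0,0],"grip":-1},{"xyz":[0,0,30],"delta_rot":[0,0,0],"grip":-1},{"xyz":[0,0,25],"delta_rot":[0,0,0],"grip":-1},{"xyz":[0,0,0],"delta_rot":[0,0,0],"grip":-1}]' 
python3 -c "
from plan import *
st();go([.5261,.3353,.138],frame([0,0,-1],RY))"
```

```text
time: 28.57
position: [0.5256, 0.33, 0.148]
tcp_rot: [-0.001, -0.027, 1.0, -0.001]
wrist_force: [-0.6, -0.1, -2.4]
gripper_width: 0.0313
t 28.57 p [525.6 330.  148. ] zx [-0.003 -0.002 -1.   ] [-0.999 -0.054  0.003] F [-0.6 -0.1 -2.4] w 31.3 q [-1.14  0.38  0.64  1.67 -0.24  1.18  1.19]
shift [-0.8  5.3 10. ] rows>= 1
rot [-0.11 -0.15 -0.26]
```

```bash
python3 -m handwheel '[{"xyz":[-1,5,5],"delta_rot":[0,0,0],"grip":-1},{"xyz":[0,0,3],"delta_rot":[0,0,0],"grip":-1},{"xyz":[0,0,0],"delta_rot":[0,0,0],"grip":-1}]' 
python3 -c "
from plan import *
st();go([.5261,.3353,.138],frame([0,0,-1],RY));d=snap('wrist');crop(d,'i2.png',240,120,440,280,4);d=snap('scene');crop(d,'i2s.png',195,245,295,335,6);st()"
```

```text
time: 28.82
position: [0.5271, 0.3324, 0.1404]
tcp_rot: [-0.002, -0.025, 1.0, -0.002]
wrist_force: [-0.1, 0.0, -1.9]
gripper_width: 0.0311
t 28.82 p [527.1 332.4 140.4] zx [-0.003 -0.003 -1.   ] [-0.999 -0.05   0.004] F [-0.1  0.  -1.9] w 31.1 q [-1.14  0.39  0.64  1.67 -0.25  1.17  1.19]
shift [0.8 2.9 2.3] rows>= 1
rot [-0.18 -0.2  -0.5 ]
t 28.92 p [527.3 333.1 141.1] zx [-0.002 -0.002 -1.   ] [-0.999 -0.051  0.003] F [ 0.4 -0.7 -1.3] w 31.1 q [-1.14  0.39  0.64  1.67 -0.25  1.17  1.19]
```

View pics/i2.png

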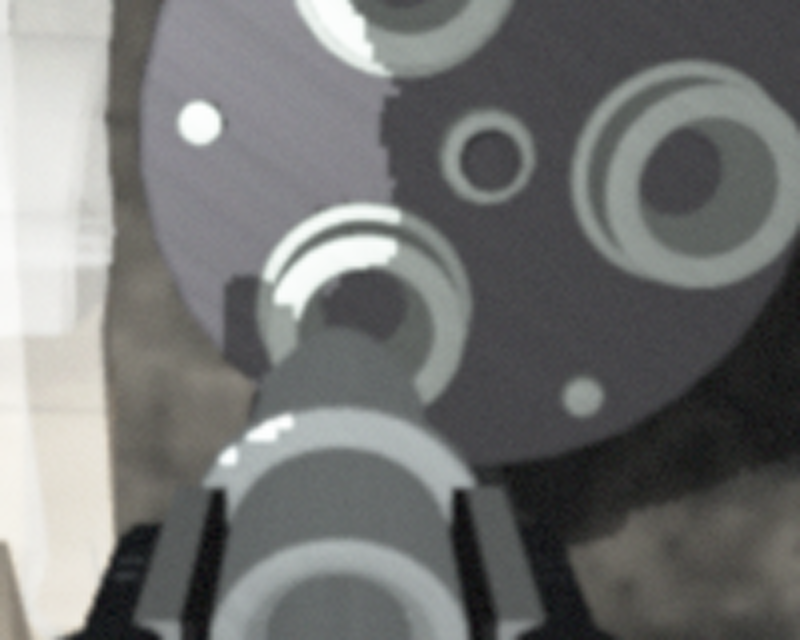

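View pics/i2s.png

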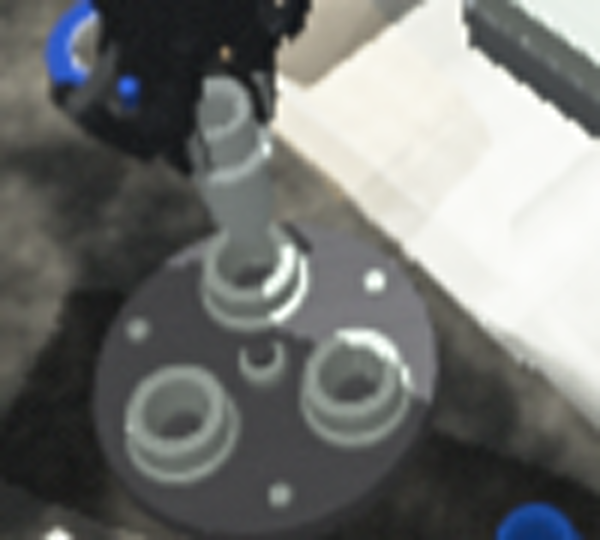

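```bash
python3 -m handwheel '[{"xyz":[1,3,0],"delta_rot":[0,0,-0.4],"grip":-1},{"xyz":[0,0,0],"delta_rot":[0,0,0],"grip":-1}]' 
python3 -c "
from plan import *
st();T=tool();d=snap('wrist');m=proj(d,[T[:3,3]+T[:3,:3]@np.array([-.0009,0,z]) for z in (-.0223,.0777,.0977)]+[[.527,.3353,.043],[.4895,.406,.043],[.4475,.340,.043]]);print(m)
crop(d,'i3.png',240,120,440,280,4,m);d=snap('scene');m=proj(d,[T[:3,3]+T[:3,:3]@np.array([-.0009,0,z]) for z in (-.0223,.0777,.0977)]+[[.527,.3353,.043]]);print(m);crop(d,'i3s.png',195,245,295,335,6,m);st()"
```

```text
time: 29.08
position: [0.527, 0.3369, 0.1432]
tcp_rot: [-0.0, -0.029, 1.0, 0.0]
wrist_force: [-0.2, 0.8, -2.7]
gripper_width: 0.031
t 29.08 p [527.  336.9 143.2] zx [-0.  0. -1.] [-0.998 -0.058  0.   ] F [-0.2  0.8 -2.7] w 31.0 q [-1.14  0.39  0.64  1.66 -0.25  1.17  1.19]
[[324.18273341 281.474769  ]
 [324.21449138 213.63604039]
 [324.2179965  206.18370625]
 [322.47851075 204.34447249]
 [404.92652999 168.37510445]
 [333.51008659 113.91598127]]
[[229.01622487 263.53709606]
 [234.45386383 283.01559929]
 [235.45983899 286.61696212]
 [236.21474081 286.87799832]]
t 29.18 p [527.2 336.2 143.1] zx [-0.    -0.001 -1.   ] [-0.998 -0.057  0.   ] F [-0.3 -0.1 -2.3] w 30.9 q [-1.14  0.39  0.64  1.66 -0.25  1.17  1.19]
```

View pics/i3.png

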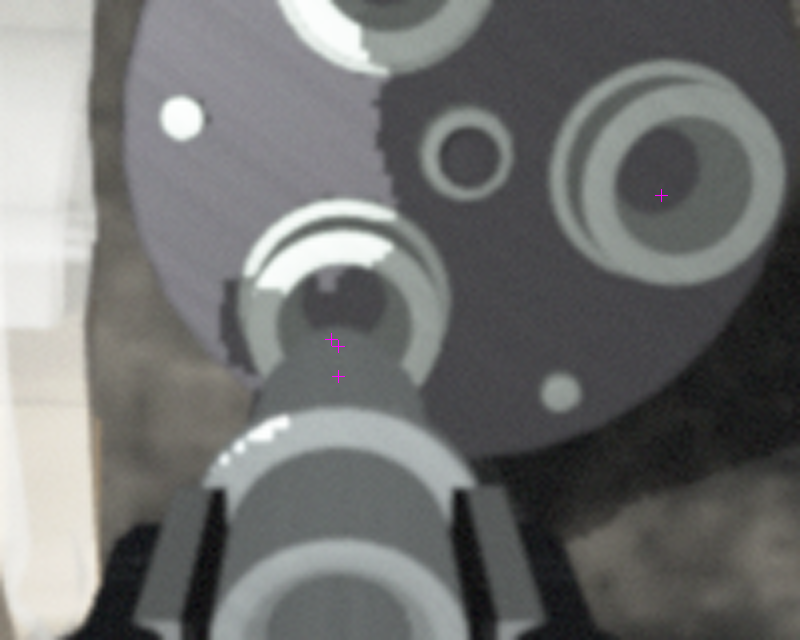

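View pics/i3s.png

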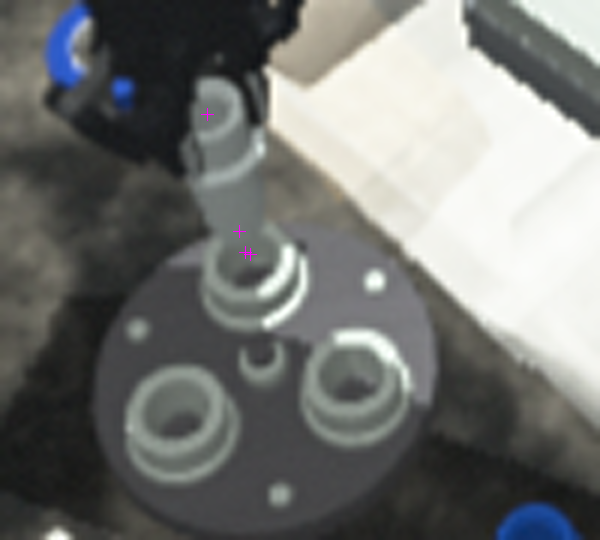

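```bash
python3 -m handwheel '[{"xyz":[3.5,1.5,6],"delta_rot":[0,0,0],"grip":-1},{"xyz":[0,0,6],"delta_rot":[0,0,0],"grip":-1},{"xyz":[0,0,0],"delta_rot":[0,0,0],"grip":-1}]'
cat > looks.py <<'E'
from h import *
import sys
f=sys.argv[1]
st();T=tool();d=snap('wrist');m=proj(d,[T[:3,3]+T[:3,2]*z for z in (.0777,T[2,3]-.043)]);print(m)
crop(d,f+'.png',240,120,440,280,4,m);st()
E
python3 looks.py i4
```

```text
time: 29.43
position: [0.5236, 0.3379, 0.1308]
tcp_rot: [0.0, -0.029, 1.0, 0.0]
wrist_force: [0.4, 0.0, -1.6]
gripper_width: 0.0311
t 29.43 p [523.6 337.9 130.8] zx [ 0.001  0.001 -1.   ] [-0.998 -0.057 -0.001] F [ 0.4  0.  -1.6] w 31.1 q [-1.14  0.4   0.63  1.68 -0.25  1.14  1.19]
[[324.21639732 212.62308908]
 [324.21816788 208.74259037]]
t 29.48 p [523.6 338.1 131.2] zx [ 0.001  0.001 -1.   ] [-0.998 -0.057 -0.001] F [-0.6  0.7 -2.3] w 31.1 q [-1.14  0.4   0.63  1.68 -0.25  1.14  1.19]
```

View pics/i4.png

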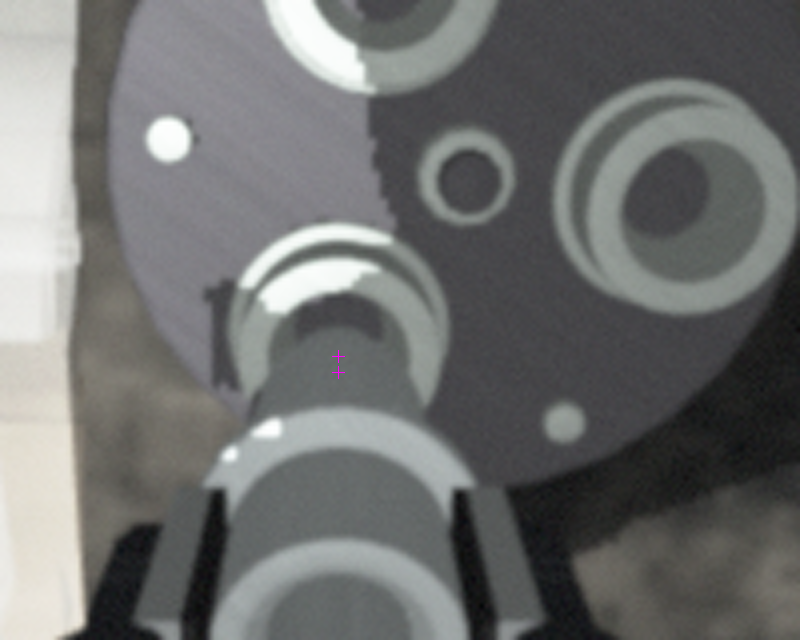

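```bash
python3 -m handwheel '[{"xyz":[0.5,0,8],"delta_rot":[0,0,0],"grip":-1},{"xyz":[0.5,0,7],"delta_rot":[0,0,0],"grip":-1},{"xyz":[0.5,0,6],"delta_rot":[0,0,0],"grip":-1},{"xyz":[0,0,0],"delta_rot":[0,0,0],"grip":-1}]' 
python3 looks.py i5
python3 -m handwheel '[{"xyz":[0,0,4],"delta_rot":[0,0,0],"grip":-1},{"xyz":[0,0,3],"delta_rot":[0,0,0],"grip":-1}]' 
python3 -c "
from h import *
st()"
```

```text
time: 29.82
position: [0.5218, 0.3378, 0.1077]
tcp_rot: [0.0, -0.029, 1.0, 0.0]
wrist_force: [-0.3, -0.3, -1.8]
gripper_width: 0.0313
t 29.82 p [521.8 337.8 107.7] zx [ 0.001  0.    -1.   ] [-0.998 -0.057 -0.001] F [-0.3 -0.3 -1.8] w 31.3 q [-1.14  0.42  0.62  1.71 -0.27  1.1   1.2 ]
[[324.21622756 212.62337524]
 [324.21370848 218.12579769]]
t 29.87 p [522.  337.9 108.2] zx [ 0.001  0.001 -1.   ] [-0.998 -0.057 -0.001] F [-0.2 -0.5 -1.4] w 31.0 q [-1.14  0.42  0.63  1.71 -0.27  1.1   1.2 ]
time: 30.03
position: [0.5226, 0.338, 0.1013]
tcp_rot: [0.001, -0.029, 1.0, 0.001]
wrist_force: [-0.1, -0.5, -0.9]
gripper_width: 0.0313
t 30.03 p [522.6 338.  101.3] zx [ 0.002  0.001 -1.   ] [-0.998 -0.057 -0.002] F [-0.1 -0.5 -0.9] w 31.3 q [-1.13  0.43  0.62  1.71 -0.27  1.09  1.2 ]
```

```bash
python3 -m handwheel '[{"xyz":[0,0,3],"delta_rot":[0,0,0],"grip":-1},{"xyz":[0,0,2],"delta_rot":[0,0,0],"grip":-1},{"xyz":[0,0,2],"delta_rot":[0,0,0],"grip":-1}]' 
python3 -c "
from h import *
st()"
```

```text
time: 30.28
position: [0.5248, 0.3383, 0.0963]
tcp_rot: [0.003, -0.028, 1.0, 0.002]
wrist_force: [-7.0, -4.2, 26.4]
gripper_width: 0.0312
t 30.28 p [524.8 338.3  96.3] zx [ 0.005  0.003 -1.   ] [-0.998 -0.057 -0.006] F [-7.  -4.2 26.4] w 31.2 q [-1.13  0.43  0.62  1.72 -0.28  1.08  1.21]
```

```bash
python3 -m handwheel '[{"xyz":[0,0,-1],"delta_rot":[0,0,0],"grip":-0.2},{"xyz":[0,0,0],"delta_rot":[0,0,0],"grip":0.3},{"xyz":[0,0,0],"delta_rot":[0,0,0],"grip":0.5},{"xyz":[0,0,0],"delta_rot":[0,0,0],"grip":0.5}]' 
python3 -m handwheel '[{"xyz":[0,0,-30],"delta_rot":[0,0,0],"grip":0.5},{"xyz":[0,0,-40],"delta_rot":[0,0,0],"grip":1},{"xyz":[0,0,-40],"delta_rot":[0,0,0],"grip":1},{"xyz":[0,0,-40],"delta_rot":[0,0,0],"grip":1},{"xyz":[0,0,-40],"delta_rot":[0,0,0],"grip":1}]' 
python3 -c "
from plan import *
st();d=snap('wrist','j1.png');d=snap('scene');crop(d,'j1s.png',195,235,295,335,6);plan(rack(0,0,285),frame([0,0,-1],RY),8)"
```

```text
time: 30.62
position: [0.5256, 0.3387, 0.0984]
tcp_rot: [0.004, -0.028, 1.0, 0.002]
wrist_force: [0.9, -0.3, -0.0]
gripper_width: 0.0639
time: 31.03
position: [0.5193, 0.3356, 0.2843]
tcp_rot: [-0.004, -0.028, 1.0, -0.004]
wrist_force: [0.7, 0.4, -0.4]
gripper_width: 0.0855
t 31.03 p [519.3 335.6 284.3] zx [-0.007 -0.008 -1.   ] [-0.998 -0.056  0.007] F [ 0.7  0.4 -0.4] w 85.5 q [-1.18  0.29  0.68  1.48 -0.18  1.44  1.13]
0 [  9.6 -36.5   0.6]
1 [  9.6 -36.5   0.6]
2 [  9.6 -36.5   0.6]
3 [  9.6 -36.5   0.6]
4 [  9.6 -36.5   0.6]
5 [  9.6 -36.5   0.6]
6 [  9.6 -36.5   0.6]
7 [  9.6 -36.5   0.6]
rot/row [-0.01  0.01 -0.02] len 37.7871434001709
```

View pics/j1.png

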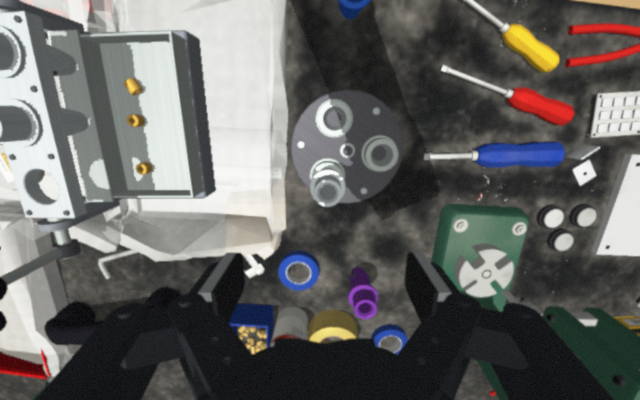

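View pics/j1s.png

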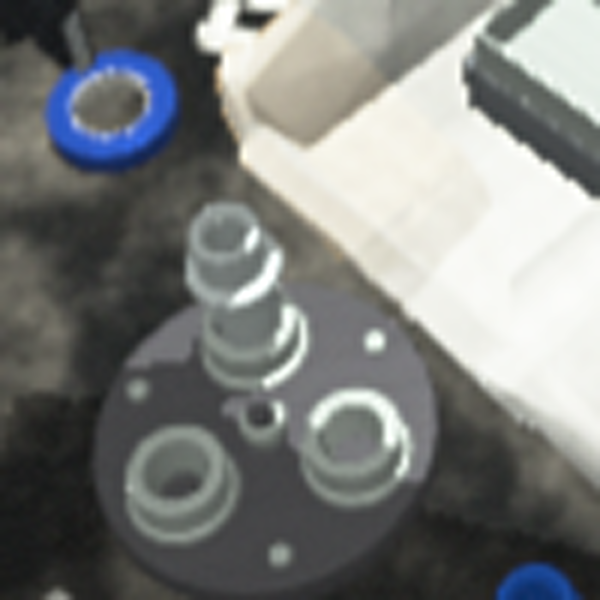

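```bash
python3 -m handwheel '[{"xyz":[10,-37,0],"delta_rot":[0,0,0],"grip":1},{"xyz":[10,-37,0],"delta_rot":[0,0,0],"grip":1},{"xyz":[10,-37,0],"delta_rot":[0,0,0],"grip":1},{"xyz":[10,-37,0],"delta_rot":[0,0,0],"grip":1},{"xyz":[10,-37,0],"delta_rot":[0,0,0],"grip":1}]' 
python3 -c "
from plan import *
st();plan(rack(0,0,260),frame([0,0,-1],RY),4)"
```

```text
time: 31.55
position: [0.4822, 0.1538, 0.2886]
tcp_rot: [0.002, -0.036, 0.999, -0.001]
wrist_force: [0.5, -0.9, 0.8]
gripper_width: 0.0853
t 31.55 p [482.2 153.8 288.6] zx [ 0.004 -0.001 -1.   ] [-0.997 -0.072 -0.004] F [ 0.5 -0.9  0.8] w 85.3 q [-1.14 -0.02  0.74  1.75  0.02  1.4   1.24]
0 [  7.  -27.8   7.2]
1 [  6.9 -27.9   7.2]
2 [  6.8 -27.9   7.2]
3 [  6.7 -27.9   7.2]
rot/row [-0.02  0.05  0.19] len 29.58969703964748
```

```bash
python3 -m handwheel '[{"xyz":[7,-28,4],"delta_rot":[0,0,0.2],"grip":1},{"xyz":[7,-28,4],"delta_rot":[0,0,0.2],"grip":1},{"xyz":[7,-28,8],"delta_rot":[0,0,0.2],"grip":1},{"xyz":[7,-26,10],"delta_rot":[0,0,0.2],"grip":1},{"xyz":[0,0,0],"delta_rot":[0,0,0],"grip":1}]' 
python3 lookt.py 0 k1
```

```text
time: 31.97
position: [0.4591, 0.0288, 0.2615]
tcp_rot: [0.003, -0.024, 1.0, 0.002]
wrist_force: [0.2, -0.7, 0.0]
gripper_width: 0.0855
t 31.97 p [459.1  28.8 261.5] zx [ 0.005  0.004 -1.   ] [-0.999 -0.048 -0.005] F [ 0.2 -0.7  0. ] w 85.5 q [-1.05 -0.18  0.81  1.89  0.13  1.37  1.35]
shift [-3.3 11.3 90.5] rows>= 3
rot [ 0.23  0.3  -0.58]
t 32.02 p [459.7  31.2 262.3] zx [ 0.006  0.005 -1.   ] [-0.999 -0.05  -0.006] F [-0.4  0.4 -0.3] w 85.3 q [-1.06 -0.18  0.81  1.89  0.13  1.37  1.34]
[[338.39353565 220.84971043]]
```

View pics/k1.png

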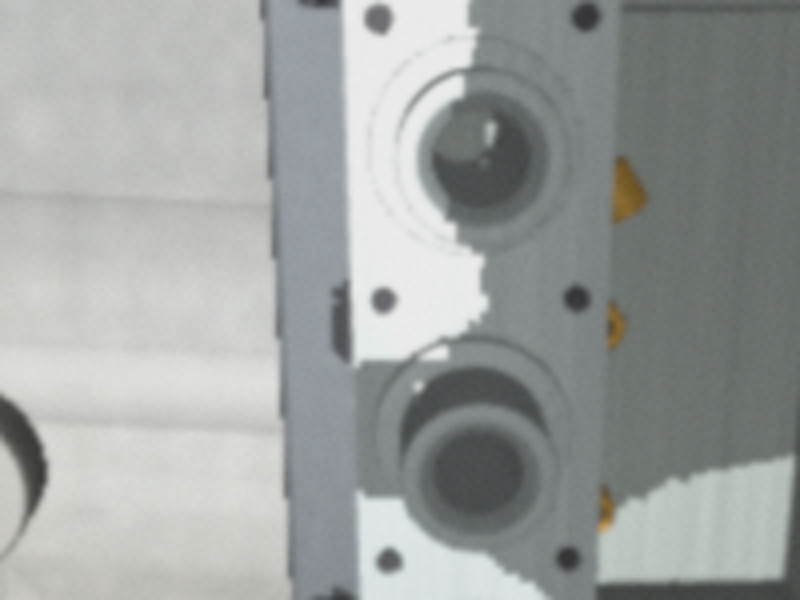

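```bash
python3 -m handwheel '[{"xyz":[-2,8,10],"delta_rot":[0.2,0.3,-0.5],"grip":1},{"xyz":[1,1,25],"delta_rot":[0,0,0],"grip":1},{"xyz":[2,0,20],"delta_rot":[0,0,0],"grip":1},{"xyz":[2,0,8],"delta_rot":[0,0,0],"grip":1},{"xyz":[0,0,0],"delta_rot":[0,0,0],"grip":1}]' 
python3 lookt.py 0 k2
```

```text
time: 32.43
position: [0.4577, 0.0467, 0.1964]
tcp_rot: [0.002, -0.033, 0.999, 0.001]
wrist_force: [0.4, -0.6, 0.3]
gripper_width: 0.0855
t 32.43 p [457.7  46.7 196.4] zx [ 0.003  0.003 -1.   ] [-0.998 -0.065 -0.003] F [ 0.4 -0.6  0.3] w 85.5 q [-1.07 -0.11  0.84  1.99  0.08  1.22  1.37]
shift [-4.1 -6.4 25.4] rows>= 1
rot [0.16 0.19 0.39]
t 32.48 p [458.   47.  197.1] zx [ 0.004  0.003 -1.   ] [-0.998 -0.066 -0.004] F [ 0.1  0.1 -0.1] w 85.6 q [-1.07 -0.11  0.84  1.99  0.08  1.22  1.37]
[[313.3663259  262.44089168]]
```

```bash
python3 -m handwheel '[{"xyz":[-4,-6,2],"delta_rot":[0.2,0.2,0.3],"grip":1},{"xyz":[0,0,6],"delta_rot":[0,0,0],"grip":1},{"xyz":[0,0,0],"delta_rot":[0,0,0],"grip":1}]' 
python3 lookt.py 0 k3
```

```text
time: 32.73
position: [0.4644, 0.0425, 0.1904]
tcp_rot: [0.001, -0.031, 1.0, -0.0]
wrist_force: [0.6, 0.1, -0.1]
gripper_width: 0.0854
t 32.73 p [464.4  42.5 190.4] zx [ 0.003 -0.001 -1.   ] [-0.998 -0.063 -0.002] F [ 0.6  0.1 -0.1] w 85.4 q [-1.06 -0.08  0.86  1.98  0.06  1.21  1.4 ]
shift [ 2.3 -1.6 19.4] rows>= 1
rot [-0.05  0.14  0.23]
t 32.78 p [464.8  42.4 191. ] zx [ 0.003 -0.001 -1.   ] [-0.998 -0.062 -0.003] F [-0.1 -0.7  1. ] w 85.7 q [-1.06 -0.08  0.86  1.98  0.07  1.21  1.4 ]
[[321.23499417 257.57472484]]
```

View pics/k3.png

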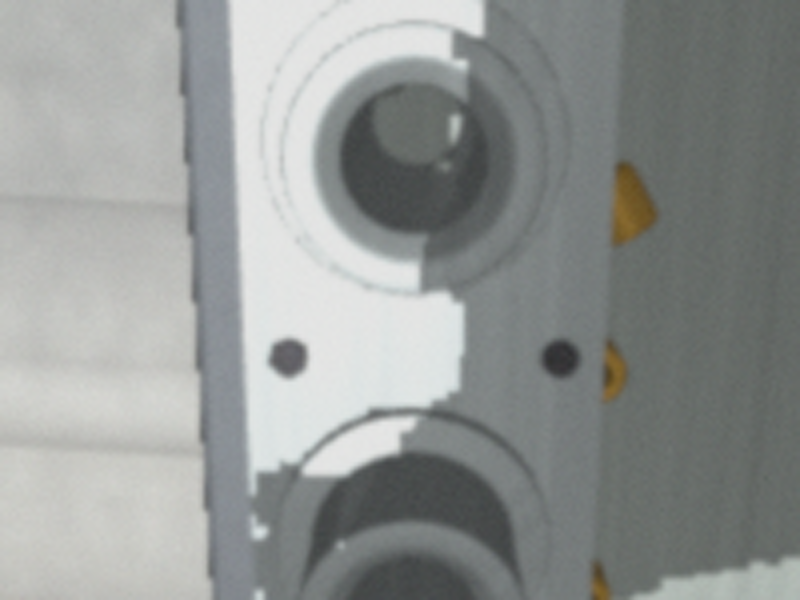

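```bash
python3 -m handwheel '[{"xyz":[2.5,-1.5,8],"delta_rot":[0,0.1,0.2],"grip":1},{"xyz":[1,0,8],"delta_rot":[0,0,0],"grip":1},{"xyz":[0.5,0,3],"delta_rot":[0,0,0],"grip":0.6},{"xyz":[0,0,0],"delta_rot":[0,0,0],"grip":0.6}]' 
python3 -c "
from h import *
st();go(rack(0,0,171),frame([0,0,-1],RY))"
```

```text
time: 33.12
position: [0.4613, 0.0404, 0.171]
tcp_rot: [0.002, -0.029, 1.0, 0.0]
wrist_force: [-0.7, -0.7, 0.2]
gripper_width: 0.0686
t 33.12 p [461.3  40.4 171. ] zx [ 0.003  0.    -1.   ] [-0.998 -0.058 -0.003] F [-0.7 -0.7  0.2] w 68.6 q [-1.06 -0.06  0.87  2.02  0.05  1.16  1.41]
shift [-1.   0.2  0. ] rows>= 1
rot [ 0.    0.17 -0.04]
```

```bash
python3 -m handwheel '[{"xyz":[0,0,0],"delta_rot":[0,0,0],"grip":0},{"xyz":[0,0,0],"delta_rot":[0,0,0],"grip":-0.5},{"xyz":[0,0,0],"delta_rot":[0,0,0],"grip":-1},{"xyz":[0,0,0],"delta_rot":[0,0,0],"grip":-1},{"xyz":[0,0,0],"delta_rot":[0,0,0],"grip":-1}]' 60
python3 -m handwheel '[{"xyz":[0,0,-15],"delta_rot":[0,0,0],"grip":-1},{"xyz":[0,0,-25],"delta_rot":[0,0,0],"grip":-1},{"xyz":[0,0,-30],"delta_rot":[0,0,0],"grip":-1},{"xyz":[0,0,-30],"delta_rot":[0,0,0],"grip":-1},{"xyz":[0,0,-10],"delta_rot":[0,0,0],"grip":-1}]' 
python3 -c "
from plan import *
st();d=snap('wrist');T=tool();
crop(d,'l1.png',260,180,400,320,5,proj(d,[T[:3,3]+T[:3,2]*z for z in (-.0225,.0775)]))
plan([.4478,.3425,.285],frame([0,0,-1],RY),8);d=snap('top');crop(d,'l1t.png',170,150,290,270,5)"
```

```text
time: 33.53
position: [0.4612, 0.0413, 0.1714]
tcp_rot: [0.002, -0.029, 1.0, 0.001]
wrist_force: [-0.5, 1.1, -1.4]
gripper_width: 0.0311
time: 33.95
position: [0.4592, 0.0408, 0.2826]
tcp_rot: [-0.0, -0.029, 1.0, -0.001]
wrist_force: [1.2, 0.2, -0.9]
gripper_width: 0.031
t 33.95 p [459.2  40.8 282.6] zx [-0.    -0.001 -1.   ] [-0.998 -0.058  0.   ] F [ 1.2  0.2 -0.9] w 31.0 q [-1.07 -0.18  0.8   1.85  0.13  1.42  1.33]
0 [-0.7 37.7 -0.3]
1 [-0.7 37.7 -0.3]
2 [-0.7 37.7 -0.3]
3 [-0.7 37.7 -0.3]
4 [-0.7 37.7 -0.3]
5 [-0.7 37.7 -0.3]
6 [-0.7 37.7 -0.3]
7 [-0.7 37.7 -0.3]
rot/row [-0.  0. -0.] len 37.72574499237093
```

View pics/l1.png

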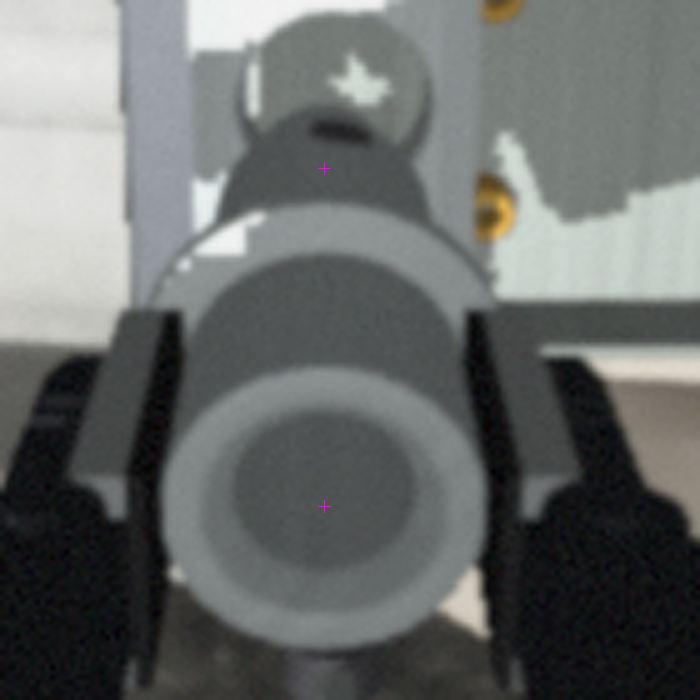

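View pics/l1t.png

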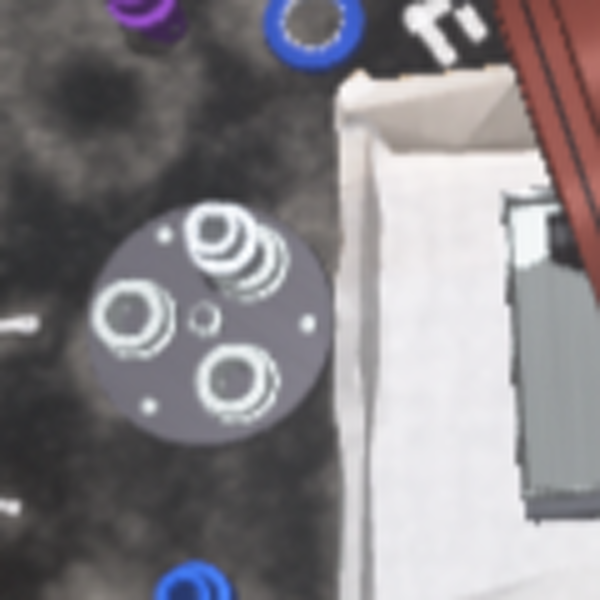

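```bash
python3 -m handwheel '[{"xyz":[-1,37,-2],"delta_rot":[0,0,0],"grip":-1},{"xyz":[-1,37,-2],"delta_rot":[0,0,0],"grip":-1},{"xyz":[-1,37,-2],"delta_rot":[0,0,0],"grip":-1},{"xyz":[-1,37,-2],"delta_rot":[0,0,0],"grip":-1},{"xyz":[-1,37,-2],"delta_rot":[0,0,0],"grip":-1}]' 
python3 -c "
from plan import *
st();plan([.4437,.343,.24],frame([0,0,-1],RY),4)"
```

```text
time: 34.47
position: [0.4534, 0.2215, 0.2825]
tcp_rot: [-0.004, -0.02, 1.0, -0.001]
wrist_force: [1.2, -0.1, -1.0]
gripper_width: 0.0309
t 34.47 p [453.4 221.5 282.5] zx [-0.007 -0.003 -1.   ] [-0.999 -0.041  0.007] F [ 1.2 -0.1 -1. ] w 30.9 q [-1.2  -0.01  0.66  1.75  0.    1.4   1.07]
0 [ 1.1 30.5 10.5]
1 [ 1.  30.5 10.6]
2 [ 0.9 30.5 10.6]
3 [ 0.8 30.5 10.6]
rot/row [-0.04 -0.1  -0.25] len 32.2698820644692
```

```bash
python3 -m handwheel '[{"xyz":[1,31,5],"delta_rot":[0,-0.1,-0.3],"grip":-1},{"xyz":[1,31,7],"delta_rot":[0,-0.1,-0.3],"grip":-1},{"xyz":[1,31,10],"delta_rot":[0,-0.1,-0.3],"grip":-1},{"xyz":[0,25,10],"delta_rot":[0,0,0],"grip":-1},{"xyz":[0,0,0],"delta_rot":[0,0,0],"grip":-1}]' 
python3 -c "
from plan import *
st();go([.4437,.343,.15],frame([0,0,-1],RY))"
```

```text
time: 34.88
position: [0.4383, 0.3506, 0.2362]
tcp_rot: [-0.005, -0.033, 0.999, -0.005]
wrist_force: [-1.6, 0.8, -1.9]
gripper_width: 0.0312
t 34.88 p [438.3 350.6 236.2] zx [-0.01  -0.011 -1.   ] [-0.998 -0.066  0.011] F [-1.6  0.8 -1.9] w 31.2 q [-1.27  0.17  0.59  1.69 -0.1   1.32  0.97]
shift [-5.8 -7.  86.2] rows>= 3
rot [-0.61 -0.61  0.4 ]
```

```bash
python3 -m handwheel '[{"xyz":[-5,-7,20],"delta_rot":[-0.6,-0.6,0.4],"grip":-1},{"xyz":[0,0,30],"delta_rot":[0,0,0],"grip":-1},{"xyz":[0,0,28],"delta_rot":[0,0,0],"grip":-1},{"xyz":[0,0,8],"delta_rot":[0,0,0],"grip":-1},{"xyz":[0,0,0],"delta_rot":[0,0,0],"grip":-1}]' 
python3 looks.py m1; python3 -c "
from h import *
go([.4437,.343,.14],frame([0,0,-1],RY))"
```

```text
time: 35.3
position: [0.4398, 0.3408, 0.1364]
tcp_rot: [-0.003, -0.031, 1.0, -0.006]
wrist_force: [-0.3, -0.3, -2.5]
gripper_width: 0.0311
t 35.3 p [439.8 340.8 136.4] zx [-0.006 -0.012 -1.   ] [-0.998 -0.061  0.007] F [-0.3 -0.3 -2.5] w 31.1 q [-1.25  0.25  0.58  1.83 -0.14  1.12  1.02]
[[324.20977586 212.62817924]
 [324.21285792 206.73765192]]
t 35.35 p [439.8 340.7 137. ] zx [-0.006 -0.012 -1.   ] [-0.998 -0.061  0.007] F [-0.4 -1.3 -2. ] w 31.0 q [-1.25  0.25  0.58  1.83 -0.14  1.12  1.02]
shift [-4.   2.  -3.1] rows>= 1
rot [-0.66 -0.4   0.14]
```

View pics/m1.png

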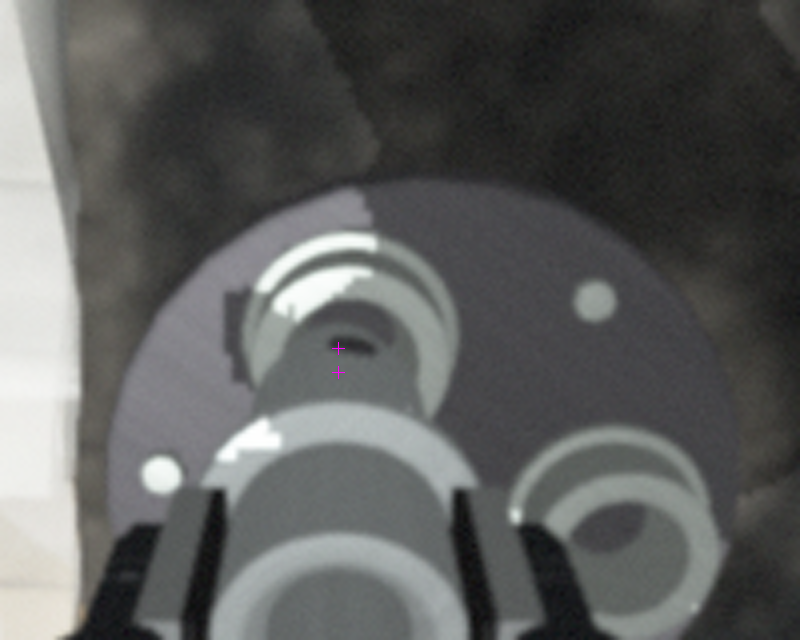

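```bash
python3 -m handwheel '[{"xyz":[-4,2.3,0],"delta_rot":[-0.6,-0.4,0],"grip":-1},{"xyz":[0,0,5],"delta_rot":[0,0,0],"grip":-1},{"xyz":[0,0,0],"delta_rot":[0,0,0],"grip":-1}]' 
python3 looks.py m2; python3 -c "
from h import *
go([.4437,.343,.12],frame([0,0,-1],RY))"
```

```text
time: 35.6
position: [0.4454, 0.3439, 0.1341]
tcp_rot: [0.001, -0.03, 1.0, 0.001]
wrist_force: [0.5, 0.2, -2.0]
gripper_width: 0.0312
t 35.6 p [445.4 343.9 134.1] zx [ 0.003  0.002 -1.   ] [-0.998 -0.06  -0.003] F [ 0.5  0.2 -2. ] w 31.2 q [-1.24  0.25  0.58  1.83 -0.15  1.1   1.03]
[[324.20954447 212.62133032]
 [324.21218653 207.54323551]]
t 35.65 p [445.9 344.2 134.9] zx [ 0.004  0.003 -1.   ] [-0.998 -0.06  -0.004] F [ 0.5  0.  -0.2] w 31.2 q [-1.24  0.25  0.58  1.83 -0.15  1.1   1.03]
shift [ 2.4 -1.1 14.9] rows>= 1
rot [0.16 0.23 0.09]
```

View pics/m2.png

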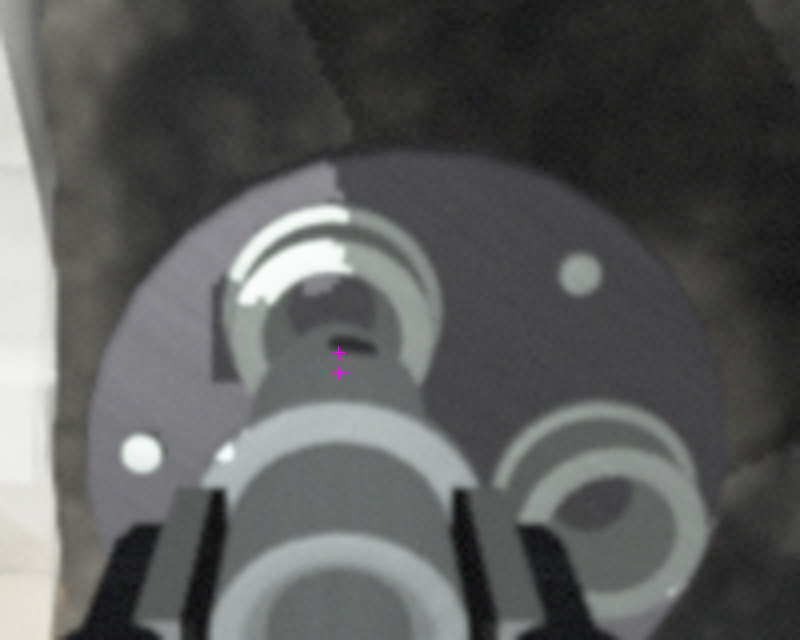

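```bash
python3 -m handwheel '[{"xyz":[2,-1.2,6],"delta_rot":[0.2,0.2,0],"grip":-1},{"xyz":[0.5,0,8],"delta_rot":[0,0,0],"grip":-1},{"xyz":[0.5,0,7],"delta_rot":[0,0,0],"grip":-1},{"xyz":[0,0,4],"delta_rot":[0,0,0],"grip":-1}]' 
python3 -c "
from h import *
st();go([.4437,.343,.096],frame([0,0,-1],RY))"
```

```text
time: 35.98
position: [0.4443, 0.3441, 0.1108]
tcp_rot: [0.002, -0.03, 1.0, 0.002]
wrist_force: [0.5, -0.5, -2.8]
gripper_width: 0.0312
t 35.98 p [444.3 344.1 110.8] zx [ 0.004  0.004 -1.   ] [-0.998 -0.06  -0.004] F [ 0.5 -0.5 -2.8] w 31.2 q [-1.23  0.27  0.58  1.86 -0.17  1.06  1.04]
shift [ 0.7 -1.2 14.8] rows>= 1
rot [0.2  0.22 0.1 ]
```

```bash
python3 -m handwheel '[{"xyz":[0.5,-0.5,5],"delta_rot":[0.2,0.2,0],"grip":-1},{"xyz":[0,0,4],"delta_rot":[0,0,0],"grip":-1},{"xyz":[0,0,3],"delta_rot":[0,0,0],"grip":-1},{"xyz":[0,0,2],"delta_rot":[0,0,0],"grip":-1}]' 
python3 -c "
from h import *
st()"
python3 -m handwheel '[{"xyz":[0,0,2],"delta_rot":[0,0,0],"grip":-1},{"xyz":[0,0,2],"delta_rot":[0,0,0],"grip":-1}]' 
python3 -c "
from h import *
st()"
```

```text
time: 36.32
position: [0.4446, 0.3434, 0.0957]
tcp_rot: [0.0, -0.03, 1.0, -0.0]
wrist_force: [-3.3, -5.5, 30.2]
gripper_width: 0.0309
t 36.32 p [444.6 343.4  95.7] zx [ 0.001 -0.001 -1.   ] [-0.998 -0.06  -0.001] F [-3.3 -5.5 30.2] w 30.9 q [-1.22  0.3   0.57  1.87 -0.18  1.03  1.05]
time: 36.48
position: [0.4457, 0.3436, 0.0957]
tcp_rot: [0.0, -0.03, 1.0, 0.001]
wrist_force: [-11.4, -7.9, 27.7]
gripper_width: 0.031
t 36.48 p [445.7 343.6  95.7] zx [ 0.001  0.001 -1.   ] [-0.998 -0.06  -0.001] F [-11.4  -7.9  27.7] w 31.0 q [-1.22  0.3   0.57  1.86 -0.19  1.03  1.06]
```

Home (z 95.7, like the first). Release and go for tube C.

```bash
python3 -m handwheel '[{"xyz":[0,0,-1],"delta_rot":[0,0,0],"grip":-0.2},{"xyz":[0,0,0],"delta_rot":[0,0,0],"grip":0.3},{"xyz":[0,0,0],"delta_rot":[0,0,0],"grip":0.5},{"xyz":[0,0,0],"delta_rot":[0,0,0],"grip":0.5}]' 
python3 -m handwheel '[{"xyz":[0,0,-30],"delta_rot":[0,0,0],"grip":0.5},{"xyz":[0,0,-40],"delta_rot":[0,0,0],"grip":1},{"xyz":[0,0,-40],"delta_rot":[0,0,0],"grip":1},{"xyz":[0,0,-40],"delta_rot":[0,0,0],"grip":1},{"xyz":[0,0,-40],"delta_rot":[0,0,0],"grip":1}]' 
python3 -c "
from plan import *
st();d=snap('wrist','n1.png');d=snap('scene');crop(d,'n1s.png',195,235,295,335,6);plan(rack(0,62,285),frame([0,0,-1],RY),8)"
```

```text
time: 36.82
position: [0.4464, 0.3441, 0.0977]
tcp_rot: [0.001, -0.03, 1.0, 0.002]
wrist_force: [0.2, -0.7, 0.5]
gripper_width: 0.064
time: 37.23
position: [0.4419, 0.3406, 0.2841]
tcp_rot: [-0.005, -0.03, 1.0, -0.006]
wrist_force: [0.7, 1.8, 0.3]
gripper_width: 0.0852
t 37.23 p [441.9 340.6 284.1] zx [-0.009 -0.012 -1.   ] [-0.998 -0.059  0.01 ] F [0.7 1.8 0.3] w 85.2 q [-1.27  0.14  0.6   1.63 -0.08  1.42  0.97]
0 [  7.8 -37.8   0.7]
1 [  7.8 -37.8   0.7]
2 [  7.8 -37.8   0.7]
3 [  7.8 -37.8   0.6]
4 [  7.8 -37.8   0.6]
5 [  7.8 -37.8   0.6]
6 [  7.8 -37.8   0.6]
7 [  7.8 -37.8   0.6]
rot/row [-0.03 -0.02  0.  ] len 38.59608398938566
```

View pics/n1s.png

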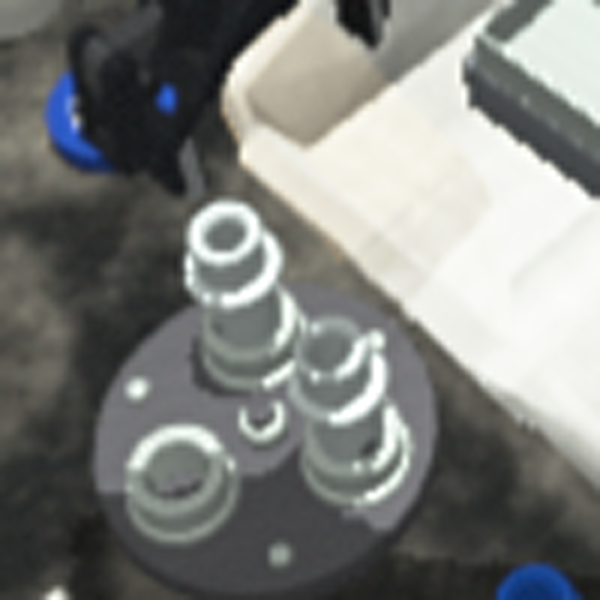

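```bash
python3 -m handwheel '[{"xyz":[8,-38,0],"delta_rot":[0,0,0],"grip":1},{"xyz":[8,-38,0],"delta_rot":[0,0,0],"grip":1},{"xyz":[8,-38,0],"delta_rot":[0,0,0],"grip":1},{"xyz":[8,-38,0],"delta_rot":[0,0,0],"grip":1},{"xyz":[8,-38,0],"delta_rot":[0,0,0],"grip":1}]' 
python3 -c "
from plan import *
st();plan(rack(0,62,260),frame([0,0,-1],RY),4)"
```

```text
time: 37.75
position: [0.4156, 0.1541, 0.2879]
tcp_rot: [0.001, -0.037, 0.999, -0.003]
wrist_force: [0.3, -0.1, 0.6]
gripper_width: 0.0855
t 37.75 p [415.6 154.1 287.9] zx [ 0.001 -0.006 -1.   ] [-0.997 -0.073 -0.001] F [ 0.3 -0.1  0.6] w 85.5 q [-1.2  -0.2   0.65  1.87  0.13  1.43  1.07]
0 [  5.9 -28.9   7.2]
1 [  5.8 -28.9   7.1]
2 [  5.7 -28.9   7.1]
3 [  5.6 -28.9   7. ]
rot/row [-0.09  0.01  0.21] len 30.30920488995687
```

```bash
python3 -m handwheel '[{"xyz":[6,-29,3],"delta_rot":[0,0,0.2],"grip":1},{"xyz":[6,-29,4],"delta_rot":[0,0,0.2],"grip":1},{"xyz":[6,-28,8],"delta_rot":[-0.2,0,0.2],"grip":1},{"xyz":[5,-25,10],"delta_rot":[-0.2,0,0.2],"grip":1},{"xyz":[0,0,0],"delta_rot":[0,0,0],"grip":1}]' 
python3 lookt.py 62 p1
```

```text
time: 38.17
position: [0.3982, 0.0299, 0.261]
tcp_rot: [0.001, -0.026, 1.0, 0.003]
wrist_force: [-0.5, -0.1, 0.8]
gripper_width: 0.0858
t 38.17 p [398.2  29.9 261. ] zx [ 0.001  0.007 -1.   ] [-0.999 -0.052 -0.002] F [-0.5 -0.1  0.8] w 85.8 q [-1.05 -0.36  0.69  2.    0.22  1.42  1.2 ]
shift [-2.4  6.5 90.1] rows>= 3
rot [ 0.38  0.11 -0.38]
t 38.22 p [398.6  31.9 261.8] zx [ 0.002  0.007 -1.   ] [-0.999 -0.053 -0.003] F [-0.1 -0.7  0.2] w 85.6 q [-1.05 -0.35  0.69  2.    0.22  1.42  1.2 ]
[[332.47979279 219.95452056]]
```

View pics/p1.png

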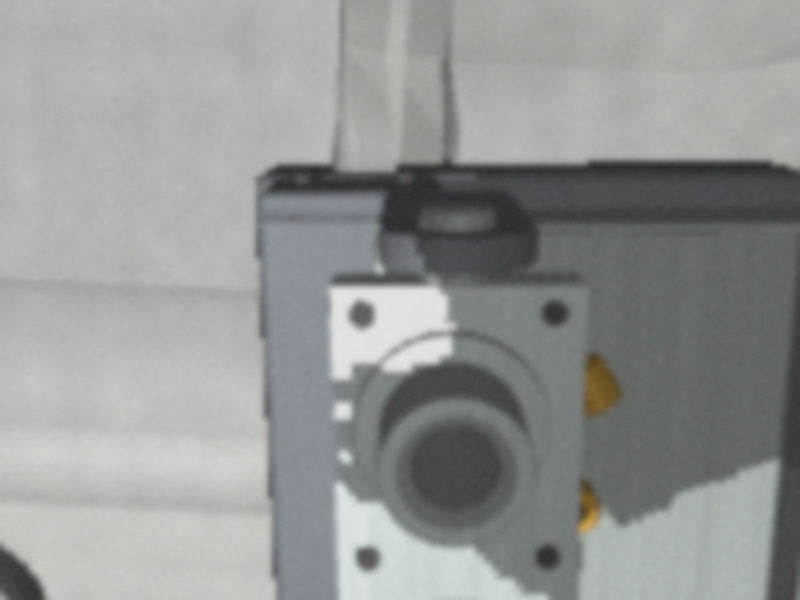

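```bash
python3 -m handwheel '[{"xyz":[-2,4,10],"delta_rot":[0.3,0.1,-0.3],"grip":1},{"xyz":[1,0,22],"delta_rot":[0,0,0],"grip":1},{"xyz":[1,0,20],"delta_rot":[0,0,0],"grip":1},{"xyz":[1,0,8],"delta_rot":[0,0,0],"grip":1},{"xyz":[0,0,0],"delta_rot":[0,0,0],"grip":1}]' 
python3 lookt.py 62 p2
```

```text
time: 38.63
position: [0.3987, 0.041, 0.1984]
tcp_rot: [0.002, -0.032, 0.999, 0.001]
wrist_force: [-0.8, 0.3, 0.7]
gripper_width: 0.0852
t 38.63 p [398.7  41.  198.4] zx [ 0.003  0.001 -1.   ] [-0.998 -0.063 -0.003] F [-0.8  0.3  0.7] w 85.2 q [-1.07 -0.3   0.73  2.1   0.21  1.27  1.21]
shift [-1.4 -4.1 27.4] rows>= 1
rot [0.06 0.2  0.27]
t 38.68 p [398.9  41.2 199.1] zx [ 0.004  0.001 -1.   ] [-0.998 -0.064 -0.004] F [ 0.1 -1.   0.1] w 85.6 q [-1.07 -0.3   0.73  2.1   0.21  1.27  1.21]
[[317.25970132 256.54209196]]
```

```bash
python3 -m handwheel '[{"xyz":[-1.5,-4,2],"delta_rot":[0,0.2,0.2],"grip":1},{"xyz":[0,0,6],"delta_rot":[0,0,0],"grip":1},{"xyz":[0,0,0],"delta_rot":[0,0,0],"grip":1}]' 
python3 lookt.py 62 p3
```

```text
time: 38.93
position: [0.4022, 0.0385, 0.1922]
tcp_rot: [0.001, -0.031, 1.0, 0.0]
wrist_force: [-1.0, -0.3, 0.1]
gripper_width: 0.085
t 38.93 p [402.2  38.5 192.2] zx [ 0.002  0.001 -1.   ] [-0.998 -0.062 -0.002] F [-1.  -0.3  0.1] w 85.0 q [-1.07 -0.29  0.75  2.1   0.2   1.26  1.23]
shift [ 1.9 -1.4 21.2] rows>= 1
rot [0.04 0.12 0.2 ]
t 38.98 p [402.5  38.5 192.8] zx [ 0.003  0.001 -1.   ] [-0.998 -0.062 -0.003] F [ 0.2  0.4 -0.1] w 85.2 q [-1.07 -0.29  0.75  2.1   0.2   1.26  1.23]
[[321.80720387 256.58088055]]
```

View pics/p3.png

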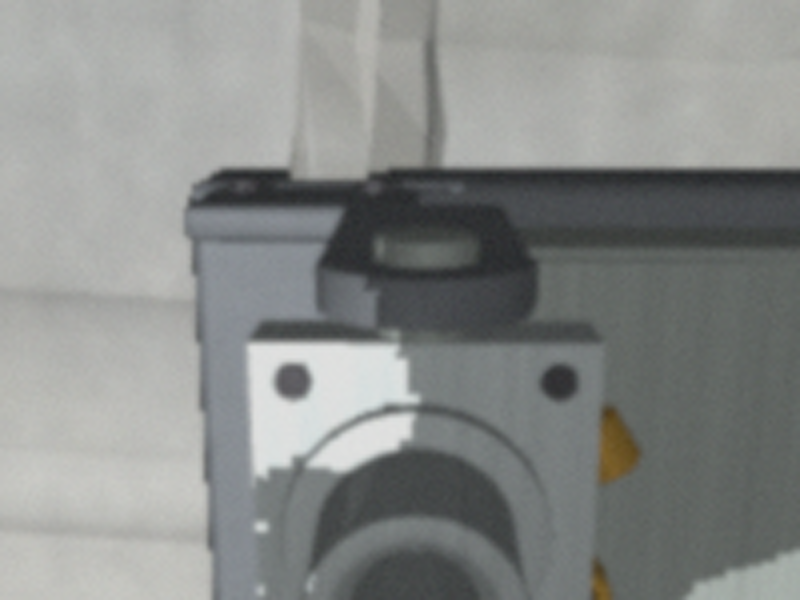

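```bash
python3 -m handwheel '[{"xyz":[2,-1.5,9],"delta_rot":[0,0.1,0.2],"grip":1},{"xyz":[1,0,9],"delta_rot":[0,0,0],"grip":1},{"xyz":[0.5,0,3],"delta_rot":[0,0,0],"grip":0.6},{"xyz":[0,0,0],"delta_rot":[0,0,0],"grip":0.6}]' 
python3 -c "
from h import *
st();go(rack(0,62,171),frame([0,0,-1],RY))"
```

```text
time: 39.32
position: [0.3995, 0.0368, 0.1705]
tcp_rot: [0.001, -0.029, 1.0, 0.001]
wrist_force: [-0.2, -0.2, -0.1]
gripper_width: 0.0685
t 39.32 p [399.5  36.8 170.5] zx [ 0.002  0.002 -1.   ] [-0.998 -0.058 -0.003] F [-0.2 -0.2 -0.1] w 68.5 q [-1.08 -0.27  0.77  2.14  0.2   1.2   1.23]
shift [-0.9  0.2 -0.5] rows>= 1
rot [ 0.11  0.14 -0.06]
```

```bash
python3 -m handwheel '[{"xyz":[0,0,0],"delta_rot":[0,0,0],"grip":0},{"xyz":[0,0,0],"delta_rot":[0,0,0],"grip":-0.5},{"xyz":[0,0,0],"delta_rot":[0,0,0],"grip":-1},{"xyz":[0,0,0],"delta_rot":[0,0,0],"grip":-1},{"xyz":[0,0,0],"delta_rot":[0,0,0],"grip":-1}]' 60
python3 -m handwheel '[{"xyz":[0,0,-15],"delta_rot":[0,0,0],"grip":-1},{"xyz":[0,0,-25],"delta_rot":[0,0,0],"grip":-1},{"xyz":[0,0,-30],"delta_rot":[0,0,0],"grip":-1},{"xyz":[0,0,-25],"delta_rot":[0,0,0],"grip":-1},{"xyz":[0,0,-10],"delta_rot":[0,0,0],"grip":-1}]' 
python3 -c "
from plan import *
st();d=snap('wrist');T=tool();
crop(d,'q1.png',260,180,400,320,5,proj(d,[T[:3,3]+T[:3,2]*z for z in (-.0225,.0775)]))
plan([.4862,.4108,.27],frame([0,0,-1],RY),10);d=snap('top');crop(d,'q1t.png',170,150,290,270,5)"
```

```text
time: 39.73
position: [0.3996, 0.0376, 0.1709]
tcp_rot: [0.002, -0.029, 1.0, 0.002]
wrist_force: [-0.2, 0.2, -1.7]
gripper_width: 0.0307
time: 40.15
position: [0.3976, 0.0373, 0.277]
tcp_rot: [0.0, -0.029, 1.0, 0.001]
wrist_force: [1.0, 0.6, -1.9]
gripper_width: 0.0309
t 40.15 p [397.6  37.3 277. ] zx [ 0.     0.002 -1.   ] [-0.998 -0.059 -0.   ] F [ 1.   0.6 -1.9] w 30.9 q [-1.02 -0.34  0.65  1.97  0.2   1.45  1.2 ]
0 [-11.   36.8   0.9]
1 [-11.   36.8   0.8]
2 [-11.   36.8   0.8]
3 [-11.   36.8   0.8]
4 [-11.   36.8   0.8]
5 [-11.   36.8   0.8]
6 [-11.   36.8   0.8]
7 [-11.   36.8   0.8]
8 [-11.   36.8   0.8]
9 [-11.   36.8   0.8]
rot/row [0.01 0.01 0.  ] len 38.37382550643878
```

View pics/q1.png

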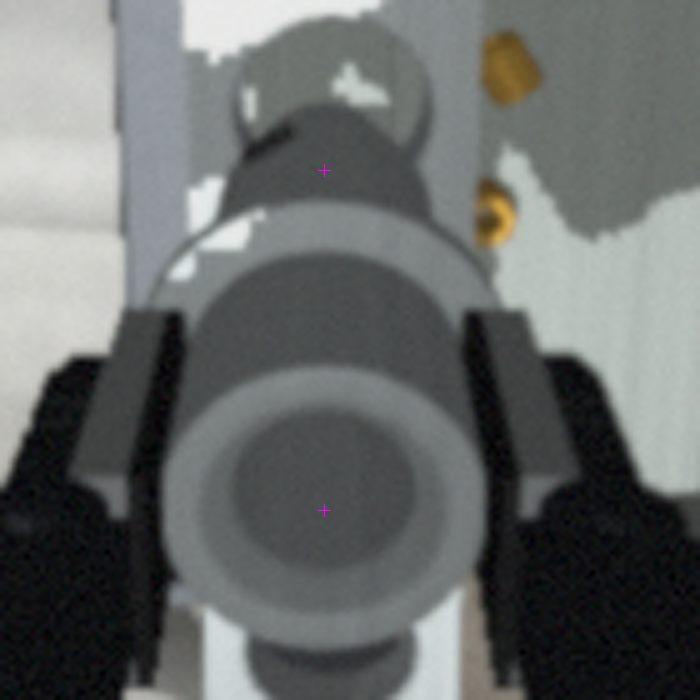

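View pics/q1t.png

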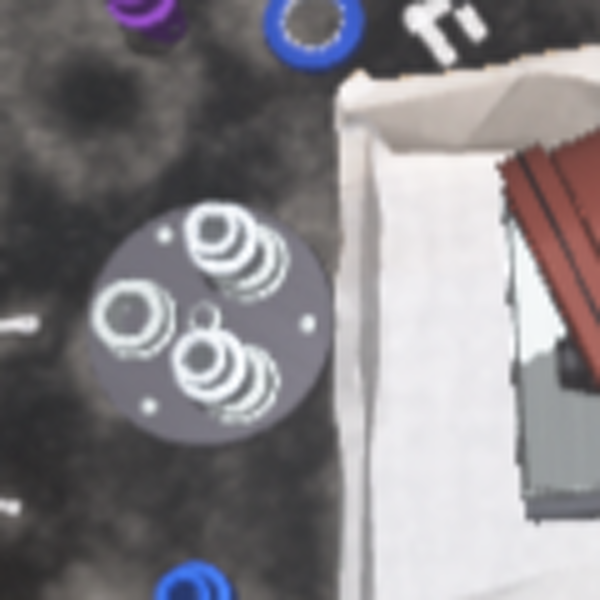

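```bash
python3 -m handwheel '[{"xyz":[-11,37,0],"delta_rot":[0,0,0],"grip":-1},{"xyz":[-11,37,0],"delta_rot":[0,0,0],"grip":-1},{"xyz":[-11,37,0],"delta_rot":[0,0,0],"grip":-1},{"xyz":[-11,37,0],"delta_rot":[0,0,0],"grip":-1},{"xyz":[-11,37,0],"delta_rot":[0,0,0],"grip":-1}]'
python3 -c "
from plan import *
st();plan([.4862,.4108,.26],frame([0,0,-1],RY),5)"
```

```text
time: 40.67
position: [0.4432, 0.2211, 0.2686]
tcp_rot: [-0.002, -0.021, 1.0, 0.001]
wrist_force: [-0.1, -0.7, -1.4]
gripper_width: 0.0308
t 40.67 p [443.2 221.1 268.6] zx [-0.005  0.002 -1.   ] [-0.999 -0.042  0.005] F [-0.1 -0.7 -1.4] w 30.8 q [-1.15 -0.03  0.6   1.8   0.01  1.37  1.06]
0 [-10.2  37.5   1.7]
1 [-10.3  37.5   1.7]
2 [-10.4  37.5   1.7]
3 [-10.6  37.4   1.7]
4 [-10.7  37.4   1.7]
rot/row [ 0.02 -0.05 -0.19] len 38.93714925007212
```

```bash
python3 -m handwheel '[{"xyz":[-10,37,0],"delta_rot":[0,0,-0.2],"grip":-1},{"xyz":[-10,37,0],"delta_rot":[0,0,-0.2],"grip":-1},{"xyz":[-11,37,0],"delta_rot":[0,0,-0.2],"grip":-1},{"xyz":[-11,37,1],"delta_rot":[0,0,-0.2],"grip":-1},{"xyz":[-10,30,1],"delta_rot":[0,0,0],"grip":-1}]'
python3 -m handwheel '[{"xyz":[0,0,0],"delta_rot":[0,0,0],"grip":-1}]'
python3 -c "
from plan import *
st();go([.4862,.4108,.15],frame([0,0,-1],RY))"
```

```text
time: 41.08
position: [0.4855, 0.4081, 0.2527]
tcp_rot: [-0.006, -0.028, 1.0, -0.004]
wrist_force: [-0.3, -0.4, -1.5]
gripper_width: 0.0308
time: 41.17
position: [0.4838, 0.4141, 0.2478]
tcp_rot: [-0.008, -0.031, 0.999, -0.006]
wrist_force: [-1.4, -0.6, -2.8]
gripper_width: 0.0308
t 41.17 p [483.8 414.1 247.8] zx [-0.015 -0.013 -1.   ] [-0.998 -0.061  0.015] F [-1.4 -0.6 -2.8] w 30.8 q [-1.19  0.34  0.54  1.48 -0.18  1.39  0.99]
shift [-3.7 -2.3 97.8] rows>= 3
rot [-0.66 -0.89  0.16]
```

```bash
python3 -m handwheel '[{"xyz":[-3,-2,20],"delta_rot":[-0.6,-0.9,0],"grip":-1},{"xyz":[0,0,30],"delta_rot":[0,0,0],"grip":-1},{"xyz":[0,0,30],"delta_rot":[0,0,0],"grip":-1},{"xyz":[0,0,15],"delta_rot":[0,0,0],"grip":-1},{"xyz":[0,0,0],"delta_rot":[0,0,0],"grip":-1}]' 
python3 looks.py u1; python3 -c "
from h import *
go([.4862,.4108,.135],frame([0,0,-1],RY))"
```

```text
time: 41.58
position: [0.4848, 0.4093, 0.1364]
tcp_rot: [-0.002, -0.031, 0.999, -0.008]
wrist_force: [-0.6, 0.0, -2.1]
gripper_width: 0.0308
t 41.58 p [484.8 409.3 136.4] zx [-0.003 -0.015 -1.   ] [-0.998 -0.063  0.004] F [-0.6  0.  -2.1] w 30.8 q [-1.18  0.41  0.52  1.63 -0.2   1.17  1.02]
[[324.20712008 212.62530657]
 [324.21034188 206.72594792]]
t 41.63 p [484.9 409.4 137.5] zx [-0.003 -0.015 -1.   ] [-0.998 -0.062  0.004] F [-0.5 -0.4 -3. ] w 30.9 q [-1.18  0.41  0.52  1.63 -0.2   1.18  1.02]
shift [-1.4  1.4  2.4] rows>= 1
rot [-0.86 -0.21  0.22]
```

View pics/u1.png

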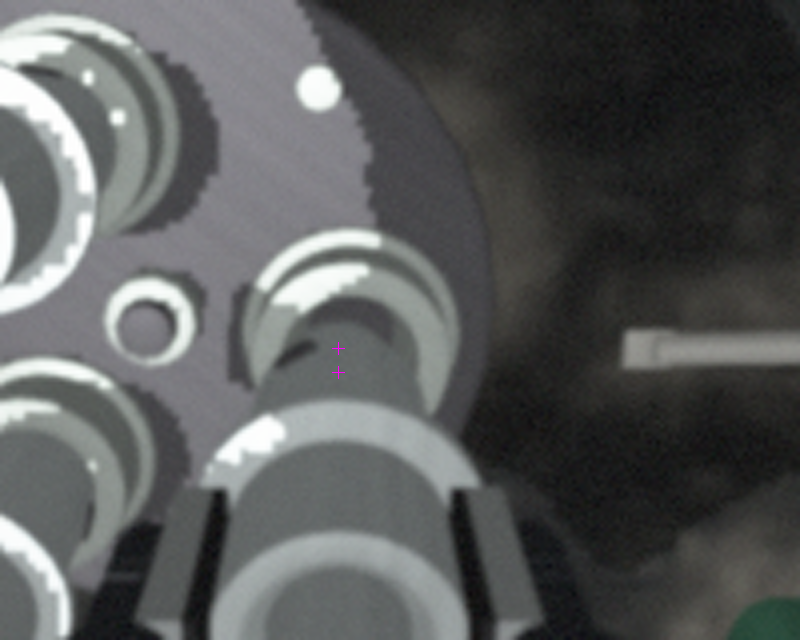

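```bash
python3 -m handwheel '[{"xyz":[-2,1.6,0],"delta_rot":[-0.8,-0.2,0.2],"grip":-1},{"xyz":[0,0,5],"delta_rot":[0,0,0],"grip":-1},{"xyz":[0,0,0],"delta_rot":[0,0,0],"grip":-1}]' 
python3 looks.py u2; python3 -c "
from h import *
go([.4862,.4108,.135],frame([0,0,-1],RY))"
```

```text
time: 41.88
position: [0.4878, 0.4105, 0.1329]
tcp_rot: [0.001, -0.029, 1.0, -0.0]
wrist_force: [-0.2, 0.1, -1.8]
gripper_width: 0.0308
t 41.88 p [487.8 410.5 132.9] zx [ 0.001 -0.    -1.   ] [-0.998 -0.057 -0.001] F [-0.2  0.1 -1.8] w 30.8 q [-1.17  0.41  0.52  1.64 -0.22  1.15  1.03]
[[324.21606687 212.62256005]
 [324.21819671 207.98265527]]
t 41.93 p [488.3 410.6 133.7] zx [ 0.002  0.001 -1.   ] [-0.998 -0.057 -0.002] F [ 0.1 -0.6 -0.6] w 30.8 q [-1.17  0.4   0.52  1.64 -0.21  1.15  1.03]
shift [ 2.1  0.3 -1.3] rows>= 1
rot [ 0.02  0.14 -0.08]
```

View pics/u2.png

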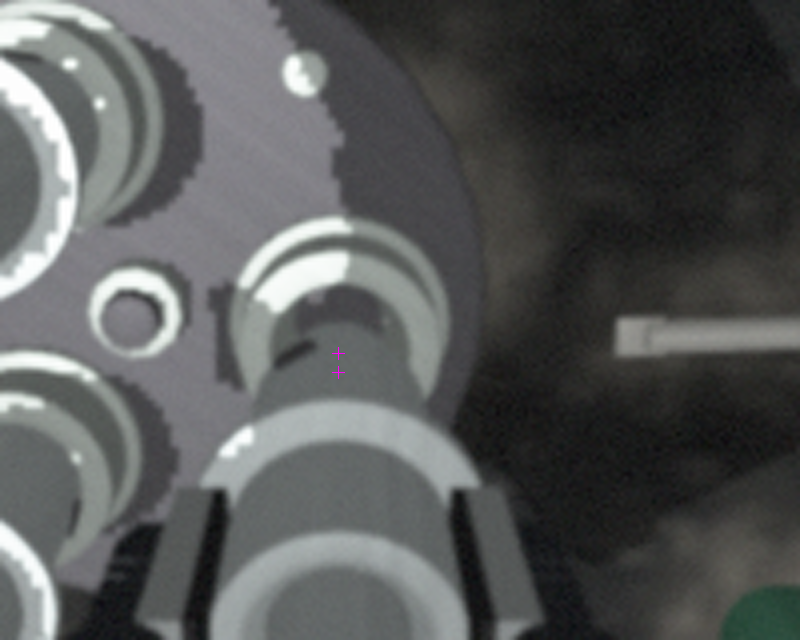

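```bash
python3 -m handwheel '[{"xyz":[1,0.4,7],"delta_rot":[0,0.1,0],"grip":-1},{"xyz":[0.5,0,8],"delta_rot":[0,0,0],"grip":-1},{"xyz":[0.5,0,7],"delta_rot":[0,0,0],"grip":-1},{"xyz":[0,0,4],"delta_rot":[0,0,0],"grip":-1}]' 
python3 -c "
from h import *
st();go([.4862,.4108,.096],frame([0,0,-1],RY))"
```

```text
time: 42.27
position: [0.4879, 0.4123, 0.1091]
tcp_rot: [0.002, -0.029, 1.0, 0.003]
wrist_force: [1.0, -0.2, -1.8]
gripper_width: 0.0306
t 42.27 p [487.9 412.3 109.1] zx [ 0.005  0.005 -1.   ] [-0.998 -0.057 -0.005] F [ 1.  -0.2 -1.8] w 30.6 q [-1.17  0.43  0.51  1.66 -0.23  1.1   1.04]
shift [ 1.9 -1.5 13.1] rows>= 1
rot [ 0.3   0.28 -0.09]
```

```bash
python3 -m handwheel '[{"xyz":[0.5,-0.5,5],"delta_rot":[0.3,0.3,0],"grip":-1},{"xyz":[0,0,4],"delta_rot":[0,0,0],"grip":-1},{"xyz":[0,0,3],"delta_rot":[0,0,0],"grip":-1},{"xyz":[0,0,2],"delta_rot":[0,0,0],"grip":-1}]' 
python3 -c "
from h import *
st()"
python3 -m handwheel '[{"xyz":[0,0,2],"delta_rot":[0,0,0],"grip":-1}]' 
python3 -c "
from h import *
st()"
```

```text
time: 42.6
position: [0.4895, 0.4111, 0.0952]
tcp_rot: [0.001, -0.028, 1.0, -0.0]
wrist_force: [-6.7, -6.7, 30.2]
gripper_width: 0.0309
t 42.6 p [489.5 411.1  95.2] zx [ 0.002 -0.001 -1.   ] [-0.998 -0.056 -0.002] F [-6.7 -6.7 30.2] w 30.9 q [-1.16  0.45  0.51  1.67 -0.24  1.09  1.04]
time: 42.68
position: [0.4897, 0.4111, 0.0953]
tcp_rot: [0.001, -0.028, 1.0, 0.0]
wrist_force: [-9.9, -7.5, 25.9]
gripper_width: 0.0305
t 42.68 p [489.7 411.1  95.3] zx [ 0.001  0.    -1.   ] [-0.998 -0.056 -0.002] F [-9.9 -7.5 25.9] w 30.5 q [-1.16  0.45  0.51  1.67 -0.24  1.09  1.04]
```

```bash
python3 -m handwheel '[{"xyz":[0,0,-1],"delta_rot":[0,0,0],"grip":-0.2},{"xyz":[0,0,0],"delta_rot":[0,0,0],"grip":0.3},{"xyz":[0,0,0],"delta_rot":[0,0,0],"grip":0.5},{"xyz":[0,0,0],"delta_rot":[0,0,0],"grip":0.5}]' 
python3 -m handwheel '[{"xyz":[0,0,-30],"delta_rot":[0,0,0],"grip":0.5},{"xyz":[0,0,-40],"delta_rot":[0,0,0],"grip":1},{"xyz":[0,0,-40],"delta_rot":[0,0,0],"grip":1},{"xyz":[0,0,-40],"delta_rot":[0,0,0],"grip":1},{"xyz":[0,0,-40],"delta_rot":[0,0,0],"grip":1}]' 
python3 -m handwheel '[{"xyz":[20,-35,-5],"delta_rot":[0,0,0],"grip":1},{"xyz":[20,-35,-5],"delta_rot":[0,0,0],"grip":1},{"xyz":[10,-35,-5],"delta_rot":[0,0,0],"grip":1},{"xyz":[10,-35,0],"delta_rot":[0,0,0],"grip":1},{"xyz":[0,0,0],"delta_rot":[0,0,0],"grip":1}]' 
python3 -c "
from plan import *
st();d=snap('wrist','v1.png');d=snap('scene','v1f.png');crop(d,'v1s.png',195,225,295,325,6);crop(d,'v1r.png',250,120,420,270,4);d=snap('top');crop(d,'v1t.png',170,150,290,270,5)"
```

```text
time: 43.02
position: [0.4897, 0.4122, 0.0972]
tcp_rot: [0.001, -0.028, 1.0, 0.001]
wrist_force: [0.2, 0.3, -0.1]
gripper_width: 0.064
time: 43.43
position: [0.4845, 0.4094, 0.2817]
tcp_rot: [-0.006, -0.028, 1.0, -0.006]
wrist_force: [0.5, 1.5, -0.4]
gripper_width: 0.0852
time: 43.85
position: [0.4358, 0.2675, 0.3091]
tcp_rot: [0.001, -0.031, 1.0, -0.0]
wrist_force: [1.9, 0.3, 0.4]
gripper_width: 0.0855
t 43.85 p [435.8 267.5 309.1] zx [ 0.003 -0.001 -1.   ] [-0.998 -0.062 -0.002] F [1.9 0.3 0.4] w 85.5 q [-1.22 -0.01  0.58  1.7   0.01  1.45  1.  ]
```

View pics/v1s.png

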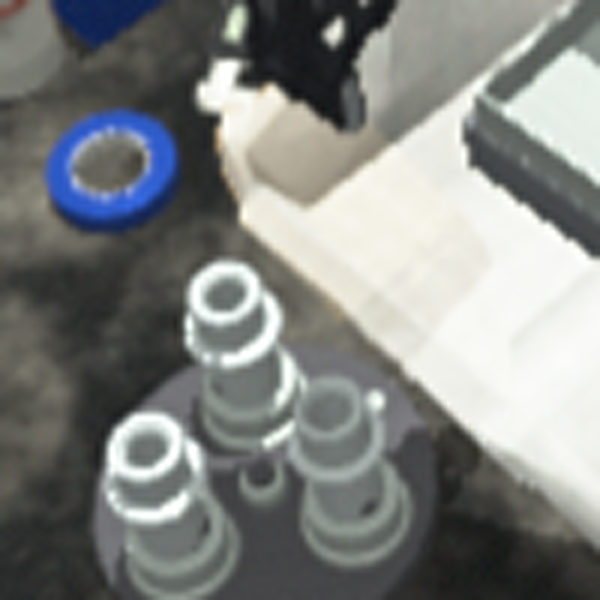

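View pics/v1r.png

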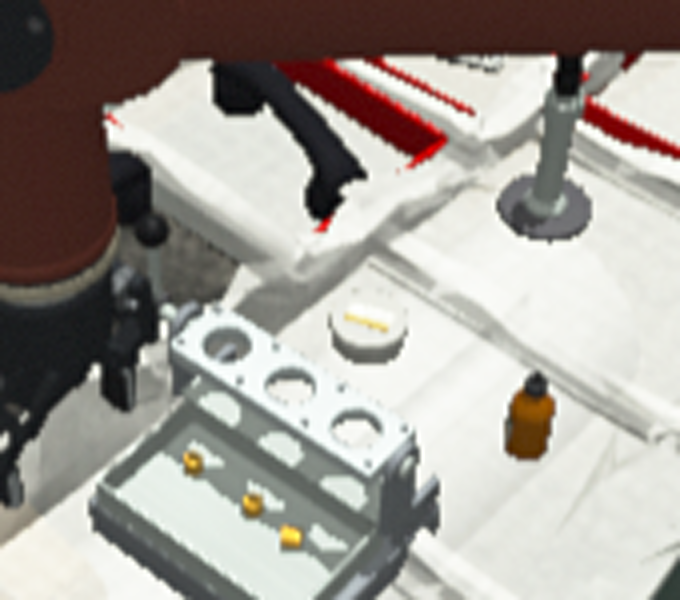

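View pics/v1f.png

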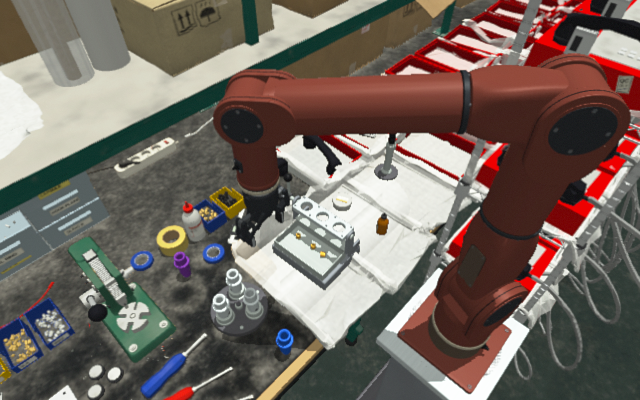

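View pics/v1.png

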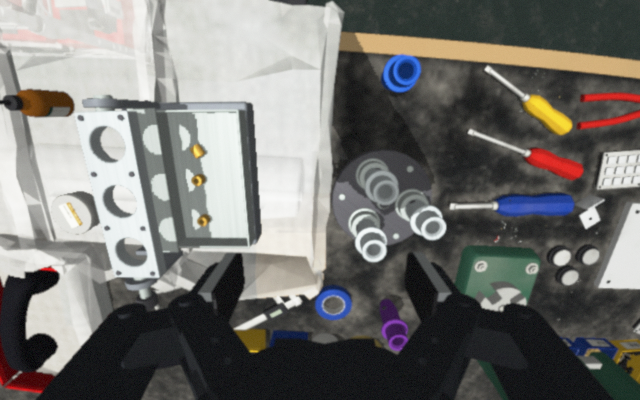

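Run:
```python
from h import *
d=snap('top');a=cv2.imread('pics/top0.png')
b=d['frame'][:,:,::-1]
f=lambda z:cv2.resize(z[150:260,190:345],None,fx=5,fy=5,interpolation=cv2.INTER_CUBIC)[:,:]
o=np.vstack([cv2.resize(f(a),None,fx=.53,fy=.53),cv2.resize(f(b),None,fx=.53,fy=.53)]);cv2.imwrite('pics/cmp.png',o);print(o.shape)
st()
```

```text
(584, 411, 3)
t 44.05 p [435.1 274.9 307.9] zx [ 0.002 -0.002 -1.   ] [-0.998 -0.069 -0.002] F [-0.7  0.5 -0.8] w 85.4 q [-1.22  0.    0.58  1.69  0.    1.44  1.  ]
```

View pics/cmp.png

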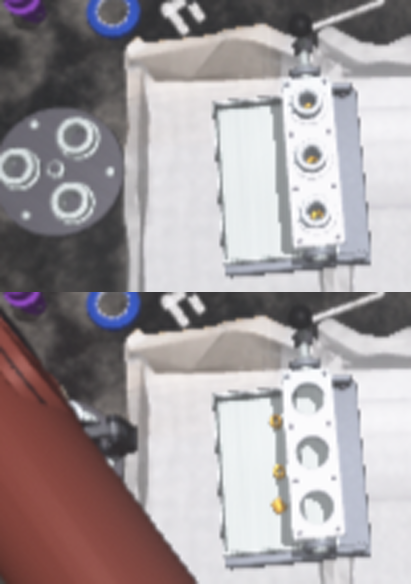

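Run:
```python
from h import *
s=snap('scene');w=snap('wrist');crop(w,'x1.png',320,130,460,270,5);crop(s,'x1s.png',195,225,295,325,6);st()
```

```text
t 44.15 p [435.2 275.1 307.4] zx [ 0.002 -0.003 -1.   ] [-0.998 -0.069 -0.002] F [-0.1 -0.6 -0.5] w 85.5 q [-1.22  0.01  0.58  1.69  0.    1.44  1.  ]
```

View pics/x1.png

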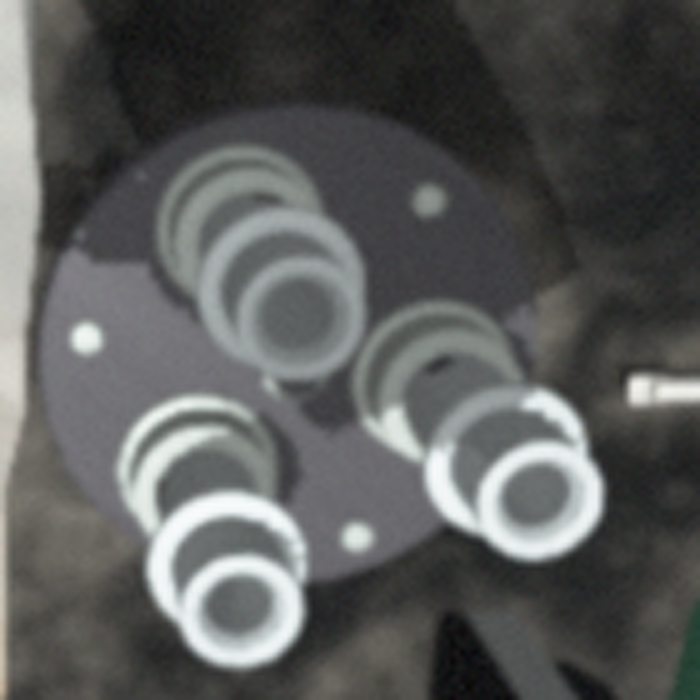

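Run:
```python
from h import *
s=snap('scene');w=snap('wrist')
S=lambda x,y:(195+x/6-.5,225+y/6-.5);W=lambda x,y:(320+x/5-.5,130+y/5-.5)
for n,a,b in (('1',(226,294),(242,611)),('2',(147,448),(541,502)),('3',(332,408),(301,318))):
  p=tri([ray(s,*S(*a)),ray(w,*W(*b))]);print(n,np.round(p*1000,1))
r.close_job()
```

```text
1 [523.9 337.8 121.5]
2 [487.9 410.8 121. ]
3 [443.5 342.7 122.3]
the job is handed in; nothing more can be done
```

The job is done and handed in at about 44 s of simulated time; `close_job` gives no verdict.

**What was done**
1. Tipped the cradle to its stop by the lever.
2. Drove the bush out of each of the three tubes with the push rod.
3. Put the rod back in its stand.
4. Swung the cradle back upright.
5. Stood the three tubes in the magazine base, one per socket.

The rod went back before the cradle was swung upright, because the gripper could not hold the rod and work the lever at once.

**Last checks**
- **Bushes:** all three were present, and all three lie in the catch pan.
- **Tubes:** the mouths measured 121.0 to 122.3 mm above the bench, against 122 mm for fully home. Each tube met a firm stop at 26 to 30 N, and each stands upright in a socket of its own.
- **Cradle:** the lever knob is at the same place in the top picture as at the start.
- **Push rod:** it was last looked at closely just after release, with the handle top within about a pixel of where it started. In the last picture the stand still holds it upright, but the arm hides part of the handle.
- **Bystanders:** the oil bottle and grease tin are still in place. The magazine base was not seen to move up to the last full view of it; no knock was noticed.

**What disagreed**
- The cameras differed by up to about 7 mm on the magazine base's sockets. I lined up each tube on the wrist picture just before lowering it.
- The rod's cone met a tube's mouth harder than needed, peaking at about 50 N on the middle tube. This is under the 120 N wrist limit.

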